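# Load the four-place stirrer, dial its timer and start it

## Task

Load the low four-place magnetic stirrer: stand every square amber bottle on the bench, including the one that has toppled over, upright on the stirrer, each centred on a marked square of its own with its faces square to the marking, so that they make a neat row. Roll the timer's two ridged thumbwheels up, ridge by ridge, until the wheel next to the green start button shows five pips and the other wheel three, each with that face looking straight up in line with the red index marks; then, with the bottles and wheels all set, press the start button fully and let go. Leave the other glassware and the tray where they are.

Things in the scene. Friction and masses are not known exactly. Their poses are not given: they have to be found in the camera images.
- bottle1: square dark amber bottle: body 54 x 54 mm, 64 mm high, round shoulder, red cap 36 mm in diameter from 81 to 105 mm above the base (its top), 0.2 to 0.4 kg. Origin: centre of the base; z axis from base to cap, x and y square to the faces. Starts toppled: lying on one flat side on the bench, cap towards the robot's right (-y), within about 45 degrees; always present.
- bottle2: square dark amber bottle: body 54 x 54 mm, 64 mm high, round shoulder, black cap 36 mm in diameter from 81 to 105 mm above the base (its top), 0.2 to 0.4 kg. Origin: centre of the base; z axis from base to cap, x and y square to the faces. Starts standing on the bench, at any yaw; may be absent.
- bottle3: square dark amber bottle: body 54 x 54 mm, 64 mm high, round shoulder, red cap 36 mm in diameter from 81 to 105 mm above the base (its top), 0.2 to 0.4 kg. Origin: centre of the base; z axis from base to cap, x and y square to the faces. Starts standing on the bench, at any yaw; may be absent.
- bottle4: square dark amber bottle: body 54 x 54 mm, 64 mm high, round shoulder, black cap 36 mm in diameter from 81 to 105 mm above the base (its top), 0.2 to 0.4 kg. Origin: centre of the base; z axis from base to cap, x and y square to the faces. Starts standing on the bench, at any yaw; may be absent.
- stirrer: fixed four-place magnetic stirrer: white slab 140 mm (x) by 450 mm (y), 50 mm high, with a dark flat top 130 x 440 mm bearing four white square outlines in a row along its y axis, 100 mm apart. Origin: centre of the underside, on the bench; z up; position and yaw vary.
- place0 (a point): centre of marked place 0 on the stirrer's top: a white square outline 65 mm wide; origin on the top face, 50 mm above the bench, z up, x and y as the stirrer's
- place1 (a point): centre of marked place 1 on the stirrer's top: a white square outline 65 mm wide; origin on the top face, 50 mm above the bench, z up, x and y as the stirrer's
- place2 (a point): centre of marked place 2 on the stirrer's top: a white square outline 65 mm wide; origin on the top face, 50 mm above the bench, z up, x and y as the stirrer's
- place3 (a point): centre of marked place 3 on the stirrer's top: a white square outline 65 mm wide; origin on the top face, 50 mm above the bench, z up, x and y as the stirrer's
- console: fixed white timer box, 170 (x) by 200 (y) by 75 mm high, with two thumbwheels side by side and the green start button on its top, and red index bars beside the wheels, in line with their axle. Origin: centre of the underside, on the bench; z up; position and yaw vary.
- wheel1_axis (a point): centre of thumbwheel 1, the one next to the start button, on its axle, 60 mm above the bench; axes as the console's (does not turn with the wheel); the axle lies along y. Black drum 44 mm wide, 34 mm in radius, with eight orange radial ridges 5 mm thick, 45 degrees apart, out to 50 mm radius; the part over 15 mm above the axle pokes out of the box. Faces between ridges bear 0 to 6 white pips (the eighth none).
- wheel2_axis (a point): centre of thumbwheel 2, the one farther from the start button (58 mm to the +y side of wheel 1, same axle line); otherwise just as wheel1_axis, and the same kind of wheel
- wheel1 (a joint): turn of thumbwheel 1, rad, 0 to 4.712, a stop at each end; grows as its top moves to the point's +x (away from the robot). The k-pip face looks straight up at k x 0.785 (5: 3.927). Ridges stand at joint value + 0.393 + multiples of 0.785 from straight up towards +x. No clicks: friction (2 N at the ridges) holds it; may start between faces.
- wheel2 (a joint): turn of thumbwheel 2, rad; just as wheel1 (3 pips straight up at 2.356)
- start (a joint): travel of the start button, m: 0 up, 0.006 fully down; springs back; takes about 5 N to push home
- start_top (a point): centre of the top face of the green start button, 32 mm wide, pressed straight down
- beaker: empty glass beaker, 70 mm wide, 90 mm high, bystander, to be left alone; origin: centre of the base
- wash_bottle: white round wash bottle with a thin spout, 64 mm wide, 180 mm high, bystander, to be left alone; origin: centre of the base
- bar_tray: small blue open tray, 100 x 70 x 22 mm, bystander, to be left alone; origin: centre of the underside
Mind the look-alikes: they are no part of the job. Leave any purple look-alike of the bottle1 alone.

How it is judged (in metres and radians):
On the way, in this order (a step that is already met when the one before it is completed fails the run):
1. every bottle stands on a marked square of its own and the wheels show five and three pips (angle between each of bottle1, bottle2, bottle3, bottle4's own z axis and vertical below 0.12 rad and linear speed of each of bottle1, bottle2, bottle3, bottle4 below 0.03 m/s and (distance between bottle1 and place0 below 0.016 m or distance between bottle1 and place1 below 0.016 m or distance between bottle1 and place2 below 0.016 m or distance between bottle1 and place3 below 0.016 m) and (angle between the x axis of bottle1 and the x axis of stirrer, either way round below 0.26 rad or angle between the y axis of bottle1 and the x axis of stirrer, either way round below 0.26 rad) and (distance between bottle2 and place0 below 0.016 m or distance between bottle2 and place1 below 0.016 m or distance between bottle2 and place2 below 0.016 m or distance between bottle2 and place3 below 0.016 m) and (angle between the x axis of bottle2 and the x axis of stirrer, either way round below 0.26 rad or angle between the y axis of bottle2 and the x axis of stirrer, either way round below 0.26 rad) and (distance between bottle3 and place0 below 0.016 m or distance between bottle3 and place1 below 0.016 m or distance between bottle3 and place2 below 0.016 m or distance between bottle3 and place3 below 0.016 m) and (angle between the x axis of bottle3 and the x axis of stirrer, either way round below 0.26 rad or angle between the y axis of bottle3 and the x axis of stirrer, either way round below 0.26 rad) and (distance between bottle4 and place0 below 0.016 m or distance between bottle4 and place1 below 0.016 m or distance between bottle4 and place2 below 0.016 m or distance between bottle4 and place3 below 0.016 m) and (angle between the x axis of bottle4 and the x axis of stirrer, either way round below 0.26 rad or angle between the y axis of bottle4 and the x axis of stirrer, either way round below 0.26 rad) and value of joint wheel1 between 3.727 and 4.127 rad and value of joint wheel2 between 2.156 and 2.556 rad), for 0.2 s.
2. the start button is pressed fully down (value of joint start above 0.0045 m), for 0.05 s.
At the end, for the whole second after the job is handed in: Every bottle upright (0.12 rad) and still, base centre within 16 mm of a marked place, faces square to the stirrer within 0.26 rad; wheels within 0.2 rad of 3.927 and 2.356 (five, three pips up); start pressed past 4.5 mm after that, and up again; bystanders not shoved over 5 cm or tipped (all of step 1 and value of joint start below 0.002 m); the robot touches nothing.
It fails at once if the beaker is shoved more than 5 cm or tipped over (distance of beaker from where it was at the start of the episode above 0.05 m or angle between beaker's own z axis and vertical above 0.7 rad).
It fails at once if the wash bottle is shoved more than 5 cm or tipped over (distance of wash_bottle from where it was at the start of the episode above 0.05 m or angle between wash_bottle's own z axis and vertical above 0.7 rad).
It fails at once if the bar tray is shoved more than 5 cm or tipped over (distance of bar_tray from where it was at the start of the episode above 0.05 m or angle between bar_tray's own z axis and vertical above 0.7 rad).
Of bottle2, bottle3, bottle4 only 2 to 3 are there at a start; the rules pass over those that are not, and their reading is None.
At some moment in a run one of bottle2, bottle3, bottle4 may be knocked a few centimetres aside while the robot is not near it.
It also fails if it takes over 210 s, if anything falls off the work surface, if the arm or the gripper's body presses on something with over 40 N, if the wrist force passes 120 N, or if a joint passes its speed limit or range.

## Robot

A 7-joint arm with a two-finger parallel gripper is mounted at the origin on the work surface. World frame = base frame: x ahead of the robot, y to its left, z up, the work surface at z = 0. Lengths are in mm, angles in rad, forces in N, time in s.
With the tool pointing down it reaches from about 400 to 925 mm from the base axis. Payload 5.6 kg.
Tool frame: the origin (TCP) lies between the finger pads; the fingertips stand 22 mm ahead of it and the grasp point (between the pads) lies 3 mm ahead of it; z points along the fingers, y is the direction in which the jaws open and shut (so a half turn about z gives the same grasp; the last joint's range is limited). The gripper opens to 85 mm and grips with 20 to 120 N. Pads are 22 mm wide; open, the fingers measure 114 mm over their backs; the gripper's body (76 mm by 85 mm) begins 54 mm behind the grasp point. The pads swing forward as they close: fully open they stand 13 mm farther back than shut.
Start: joints at [-1.159, 0.468, -0.012, 1.603, 0.006, 1.071, -0.056], TCP at [285.574, 583.915, 216.19] pointing down, gripper open.
Joint ranges: [-2.53, 2.53], [-0.31, 2.02], [-1.57, 1.55], [0.28, 2.44], [-1.29, 4.43], [0.15, 1.84], [-2.92, 2.92]. Speed limits (rad/s): [2.57, 2.57, 3.14, 3.14, 3.14, 3.14, 3.14].

## Interface

Orientations are given as a 3x3 rotation matrix whose columns are the frame's x, y, z axes.
In Python, from rig import r, eyes gives the robot as it stands. The module is installed in compiled form; this text tells all that it offers.
- The arm moves only by the tool carry_out, never from a script. Its argument "series" is a list that holds one entry, the list of rows, each a list of 7 numbers: the finger opening in mm, from 0 to 85.4, then the shift along the tool's x, y, z in mm, then the turn, a rotation vector about the tool's x, y, z in degrees. A call has 1 to 5 rows; each row shifts and turns the pose as measured when the row begins, along the tool's axes as they then stand; what a row does not reach is not made up. A row lasts 1/12 s, in which the tool goes at most 41.7 mm and 7.16 degrees, less where a joint would pass 70% of its speed; a pose out of reach is approached as far as the arm can. A call is refused whole if a number of a shift passes 41.7 or a number of a turn 7.16, either way. A call with a gripper value outside its range is refused whole. The fingers move at their own pace and stop on an object; "grip_force" is the grip in N (left out, the last holds). Time passes only in rows, so rows that do not move let the fingers close. It gives the time, the measured TCP pose, the force and the opening at its end, in the units of the state.
- r.get_state(): the state, without advancing time (a new reading comes with each control period).
- eyes.camera(name): name is "side" or "top" or "wrist"; returns the picture (480x640x3 uint8, red, green, blue); there is no depth.
- eyes.calibration(name): a dict with "vfov" (degrees; the focal length in pixels is half the picture's height over the tangent of half this angle, whatever the lens; pixels are square), "cx", "cy" (the principal point, pixels), "R" (3x3) and "t" (3): a world point X has camera coordinates R X + t. Camera axes: x right, y down, z forward; pixel columns grow to the right and rows downward; lengths in mm; the calibration is good to about 2 mm. A picture is of the moment at which its call begins: read the wrist's pose just before it. calibration takes no time and is no camera call; for the wrist camera it gives the pose at the moment of the call.
- r.job_done(): hands the job in, once; it reports no verdict.
The state is a dict: "t": time; "qpos": joint angles; "dq": joint speeds; "tau": joint torques, N m; "ee_pos": TCP position; "orientation": TCP orientation; "force": force on the tool from outside, world axes, zero at the start; "torque": the same for the moment, N m; "gripper_width": finger opening in mm.
Only numpy, scipy, OpenCV 4.12 (cv2) and the standard library are available. Lean on these libraries where they do the work, as an engineer would, in place of code of your own. Each camera call takes 0.05 s, during which the arm holds its last target.

## Working session

There is one attempt and no reset: what is moved stays moved. The work goes in short steps, Python scripts to look and compute and a tool call to move; the robot and the scene stay as the last step left them, time stands still between calls to the robot, and variables do not carry over. Pictures are saved under pics/ and viewed, and the job is handed in when it is done.

Besides the shell and the picture viewer there is one more tool, called after "Call:" as name([rows], argument=value, ...), one row to a line, values as JSON. carry_out: Moves the arm, as the interface text tells. Its arguments: {"type":"object","properties":{"series":{"type":"array","items":{"type":"array","items":{"type":"array","items":{"type":"number"}}}},"grip_force":{"type":"number"}},"required":["series"]}

```bash
mkdir -p pics; cat > h.py <<'E'
import numpy as np, cv2
from rig import r, eyes
def snap(n,f,crop=None,s=1):
    im=eyes.camera(n)
    np.save(f'pics/{f}.npy',im)
    sv(im,f,crop,s)
    return im
def sv(im,f,crop=None,s=1):
    if crop: 
        x0,y0,x1,y1=crop; im=im[y0:y1,x0:x1]
    if s!=1: im=cv2.resize(im,None,fx=s,fy=s,interpolation=cv2.INTER_CUBIC)
    cv2.imwrite(f'pics/{f}.png',im[:,:,::-1])
def K(c):
    f=240/np.tan(np.radians(c['vfov'])/2); return f
def ray(c,u,v):
    f=K(c); R=np.array(c['R']);t=np.array(c['t'])
    d=R.T@np.array([(u-c['cx'])/f,(v-c['cy'])/f,1]); o=-R.T@t
    return o,d
def onz(c,u,v,z):
    o,d=ray(c,u,v); return o+d*(z-o[2])/d[2]
def proj(c,X):
    p=np.array(c['R'])@np.array(X)+np.array(c['t']); f=K(c)
    return np.array([c['cx']+f*p[0]/p[2],c['cy']+f*p[1]/p[2]])
def st():
    s=r.get_state(); print('t',s['t'],'pos',np.round(s['ee_pos'],1),'F',np.round(s['force'],1),'w',s['gripper_width']); print(np.round(s['orientation'],3)); return s
E
python3 - <<'E'
from h import *
st()
for n in ['side','top','wrist']:
    print(n,eyes.calibration(n)); snap(n,n+'0')
st()
E
```

```text
t 0.0 pos [285.3 583.4 215.2] F [ 0.6  0.4 -0.6] w 85.5145477179834
[[-0.898  0.439 -0.001]
 [ 0.439  0.898 -0.002]
 [-0.    -0.002 -1.   ]]
side {'vfov': 54.493920299812594, 'cx': 320.50012795435583, 'cy': 245.44197221931427, 'R': array([[ 0.79156177, -0.6108996 , -0.01521994],
       [-0.43708451, -0.54858671, -0.71274803],
       [ 0.42706803,  0.57083649, -0.70125501]]), 't': array([-428.1114593 ,  227.27670027, 1155.78267352])}
top {'vfov': 42.36457623842222, 'cx': 320.87498617386353, 'cy': 236.87862873501265, 'R': array([[-0.01215257, -0.99990484, -0.00652838],
       [-0.98464624,  0.01310362, -0.1740692 ],
       [ 0.17413818,  0.00431276, -0.98471178]]), 't': array([ -63.17013438,  507.70350086, 1816.75117984])}
wrist {'vfov': 66.55944472886466, 'cx': 321.4978578960352, 'cy': 236.2945238079546, 'R': array([[ 0.44075652,  0.89762515, -0.00166705],
       [ 0.863366  , -0.42342475,  0.27442783],
       [ 0.24562746, -0.12239513, -0.96160625]]), 't': array([-649.02550063,  -34.22916451,  379.67703164])}
t 0.15 pos [285.4 583.5 215.4] F [-0.6  0.1 -0.1] w 85.41438911900974
[[-0.898  0.439 -0.001]
 [ 0.439  0.898 -0.001]
 [-0.    -0.001 -1.   ]]
```

```bash
python3 - <<'E'
from h import *
im=np.load('pics/top0.npy')
sv(im,'c1',(225,150,425,300),4); sv(im,'c2',(135,190,235,280),7)
E
python3 - <<'E'
from h import *
c=eyes.calibration('top')
A=lambda x,y,z:onz(c,225+x/4,150+y/4,z)
B=lambda x,y,z:onz(c,135+x/7,190+y/7,z)
np.set_printoptions(precision=1,suppress=True)
P=[A(*p,50) for p in [(206,159),(337,157),(469,153.5),(600,149.5)]]
print('places',*P); d=P[3]-P[0]; print(np.linalg.norm(d[:2]), 'yaw',np.degrees(np.arctan2(d[0],-d[1])))
Q=[A(*p,50) for p in [(108,76),(692,64),(702,240),(110,255)]]
print('stir corners',*Q, np.mean(Q,0))
for n,x,y in [('blk1',105,447),('red',260,410),('blk2',453,386)]: print(n,A(x,y,105))
# body top corners z=64
def body(n,pts,z):
    p=np.array([A(*q,z) for q in pts]); print(n,p.mean(0),[ (round(float(np.linalg.norm(p[(i+1)%4]-p[i])),1),round(float(np.degrees(np.arctan2(*(p[(i+1)%4]-p[i])[1::-1]))),1)) for i in range(len(p))])
body('lying top',[(656,420),(720,468),(665,522),(612,474)],54)
print('cap',A(742,508,27+18),A(716,540,27+10), A(728,525,45))
body('console',[( (130/7+135-225)*4,(98/7+190-150)*4),((587/7+135-225)*4,(155/7+40)*4),((525/7-90)*4,(543/7+40)*4),((60/7-90)*4,(485/7+40)*4)],75)
print('button',B(452,397,85)); print('idx',B(92,288,75),B(398,325,75))
E
```

```text
places [653.   63.4  50. ] [653.2 -36.1  50. ] [ 654.6 -136.4   50. ] [ 656.3 -235.9   50. ]
299.26648113559935 yaw 0.629335761332129
stir corners [719.4 138.3  50. ] [ 722.6 -307.9   50. ] [ 585.  -310.8   50. ] [579.5 135.8  50. ] [651.6 -86.1  50. ]
blk1 [425.9 132.  105. ]
red [451.4  20.  105. ]
blk2 [ 467.2 -119.9  105. ]
lying top [ 409.6 -275.6   54. ] [(58.9, -128.3), (57.7, 133.3), (52.5, 46.5), (52.3, -40.2)]
cap [ 382.3 -334.1   45. ] [ 359.6 -315.    37. ] [ 369.8 -323.2   45. ]
console [511.  342.8  75. ] [(197.6, -98.0), (167.6, 172.0), (197.9, 82.1), (168.1, -8.1)]
button [475.1 286.4  85. ]
idx [525.5 442.2  75. ] [507.9 312.   75. ]
```

```bash
cat >> h.py <<'E'
from scipy.spatial.transform import Rotation as Ro
def Rdown(az): # tool x azimuth deg, z down
    a=np.radians(az); x=np.array([np.cos(a),np.sin(a),0]); z=np.array([0,0,-1.]); return np.stack([x,np.cross(z,x),z],1)
def to(pos,R=None,n=None):
    s=st(); R0=np.array(s['orientation']); d=R0.T@(np.array(pos)-np.array(s['ee_pos']))
    rv=np.zeros(3) if R is None else np.degrees(Ro.from_matrix(R0.T@R).as_rotvec())
    k=int(np.ceil(max(np.linalg.norm(d)/41.5,np.linalg.norm(rv)/7.1))) 
    print('shift',np.round(d,1),'rot',np.round(rv,1),'minrows',k)
E
python3 - <<'E'
from h import *
to([500,370,300],Rdown(172))
E
```

```text
t 0.15 pos [285.4 583.5 215.4] F [-0.6  0.1 -0.1] w 85.41438911900974
[[-0.898  0.439 -0.001]
 [ 0.439  0.898 -0.001]
 [-0.    -0.001 -1.   ]]
shift [-286.6  -97.6  -84.4] rot [ -0.1  -0.  -18.1] minrows 8
```

Call:
carry_out([
  [[0,-38,-13,-11,0,0,0],[0,-38,-13,-11,0,0,0],[0,-38,-13,-11,0,0,0],[0,-38,-13,-11,0,0,0],[0,-38,-13,-11,0,0,0]],
])

```text
t: 0.57
ee_pos: [419.5, 445.8, 265.5]
orientation: [[-0.908, 0.418, -0.012], [0.418, 0.908, -0.005], [0.008, -0.01, -1.0]]
force: [-0.2, 1.1, 0.0]
gripper_width: 25.6
```

```bash
python3 - <<'E'
from h import *
to([500,370,300],Rdown(172)); print(r.get_state()['qpos'])
E
```

```text
t 0.5667 pos [419.5 445.8 265.5] F [-0.2  1.1  0. ] w 25.59057401638682
[[-0.908  0.418 -0.012]
 [ 0.418  0.908 -0.005]
 [ 0.008 -0.01  -1.   ]]
shift [-104.6  -35.5  -35. ] rot [ -0.5  -0.6 -16.7] minrows 3
[-0.89746905  0.36482758  0.0389792   1.6400863  -0.02116085  1.14873413
  0.28718091]
```

Call:
carry_out([
  [[0,-30,-14,-10,0,0,-5.5],[0,-30,-11,-10,0,0,-5.5],[0,-30,-8,-10,0,0,-5.5],[0,-12,0,-4,0,0,0],[0,0,0,0,0,0,0]],
])

```text
t: 0.98
ee_pos: [517.2, 369.5, 302.4]
orientation: [[-0.989, 0.145, -0.006], [0.145, 0.989, -0.009], [0.005, -0.009, -1.0]]
force: [-0.5, -0.4, -0.0]
gripper_width: 0.3
```

```bash
python3 - <<'E'
from h import *
to([500,370,300],Rdown(172)); print(r.get_state()['qpos'])
snap('wrist','w1'); import pickle; print(eyes.calibration('wrist'))
E
```

```text
t 0.9833 pos [517.2 369.5 302.4] F [-0.5 -0.4 -0. ] w 0.3002148922032618
[[-0.989  0.145 -0.006]
 [ 0.145  0.989 -0.009]
 [ 0.005 -0.009 -1.   ]]
shift [17.1 -1.9  2.5] rot [-0.5 -0.3 -0.3] minrows 1
[-0.70560164  0.3786834   0.04212456  1.53595449 -0.01339072  1.23756618
  0.7636134 ]
{'vfov': 66.55944472886466, 'cx': 321.4978578960352, 'cy': 236.2945238079546, 'R': array([[ 0.14608632,  0.98921903, -0.01022276],
       [ 0.95322191, -0.13799109,  0.26893577],
       [ 0.26462573, -0.04903239, -0.96310386]]), 't': array([-437.88046523, -498.1856424 ,  343.6223028 ])}
```

```bash
python3 - <<'E'
from h import *
im=np.load('pics/w1.npy'); sv(im,'w1c',(200,115,400,295),4)
E
cat >> h.py <<'E'
def frame(c,pl,pr):
    # console index line ends in px: image left & right end (any order) at z=75
    a=onz(c,*pl,75); b=onz(c,*pr,75); return a,b
def ridgept(w,ex,q,k,r_=50,off=0):
    th=q+0.3927+k*0.7854
    u=np.array([ex[0]*np.sin(th),ex[1]*np.sin(th),np.cos(th)]); v=np.array([ex[0]*np.cos(th),ex[1]*np.cos(th),-np.sin(th)])
    return np.array(w)+u*r_+v*off
def pip(w,ex,q,k):
    th=q-k*0.7854
    return np.array(w)+34*np.array([ex[0]*np.sin(th),ex[1]*np.sin(th),np.cos(th)])
E
python3 - <<'E'
from h import *
c=dict(vfov=66.55944472886466,cx=321.4978578960352,cy=236.2945238079546,R=np.array([[ 0.14608632,  0.98921903, -0.01022276],
       [ 0.95322191, -0.13799109,  0.26893577],
       [ 0.26462573, -0.04903239, -0.96310386]]),t=np.array([-437.88046523, -498.1856424 ,  343.6223028 ]))
np.set_printoptions(precision=1,suppress=True)
A=lambda x,y,z:onz(c,200+x/4,115+y/4,z)
a,b=A(275,357,75),A(770,357,75); print(a,b,np.linalg.norm(b-a),(a+b)/2, np.degrees(np.arctan2(*(b-a)[1::-1])))
C=[A(*p,75) for p in [(10,30),(786,30),(758,642),(62,644)]]
print(C,np.mean(C,0)); print('btn',A(134,252,80),A(134,252,85),A(145,246,75))
ey=(b-a)/np.linalg.norm(b-a); ex=np.array([ey[1],-ey[0],0])
m=(a+b)/2; m[2]=60
for n,w in (('w1',m-29*ey),('w2',m+29*ey)):
    print(n,w)
    for q in np.arange(.2,.8,.05):
        print(round(q,2),'pip',(proj(c,pip(w,ex,q,1))-[200,115])*4,[ [round(float((proj(c,ridgept(w,ex,q,k,50,o))[1]-115)*4)) for o in (-2.5,2.5)] for k in (-2,-1,0)])
E
```

```text
[510.5 311.   75. ] [529.6 441.8  75. ] 132.1525406316613 [520.1 376.4  75. ] 81.70891095784353
[array([418.5, 260.1,  75. ]), array([447.2, 453.6,  75. ]), array([610.1, 430.7,  75. ]), array([582.8, 236. ,  75. ])] [514.7 345.1  75. ]
btn [477.3 280.8  80. ] [476.9 282.1  85. ] [476.6 282.6  75. ]
w1 [515.9 347.7  60. ]
0.2 pip [409.4 294. ] [[197, 210], [334, 354], [478, 491]]
0.25 pip [409.2 300.1] [[203, 217], [344, 365], [484, 496]]
0.3 pip [409.1 306.4] [[210, 224], [354, 375], [491, 502]]
0.35 pip [409.1 312.8] [[217, 232], [365, 385], [496, 506]]
0.4 pip [409.  319.3] [[224, 240], [375, 395], [502, 511]]
0.45 pip [409.  325.9] [[232, 249], [385, 405], [506, 514]]
0.5 pip [408.9 332.6] [[240, 258], [395, 414], [511, 518]]
0.55 pip [408.9 339.3] [[249, 267], [405, 424], [514, 521]]
0.6 pip [408.9 346. ] [[258, 276], [414, 433], [518, 523]]
0.65 pip [409.  352.7] [[267, 286], [424, 441], [521, 525]]
0.7 pip [409.1 359.4] [[276, 296], [433, 450], [523, 526]]
0.75 pip [409.1 366.1] [[286, 306], [441, 458], [525, 527]]
0.8 pip [409.2 372.7] [[296, 316], [450, 466], [526, 528]]
w2 [524.2 405.1  60. ]
0.2 pip [637.1 293.9] [[197, 210], [334, 354], [478, 491]]
0.25 pip [637.2 300. ] [[203, 217], [344, 365], [485, 497]]
0.3 pip [637.4 306.3] [[210, 224], [354, 375], [491, 502]]
0.35 pip [637.5 312.7] [[217, 232], [365, 385], [497, 507]]
0.4 pip [637.6 319.3] [[224, 240], [375, 395], [502, 511]]
0.45 pip [637.6 325.9] [[232, 249], [385, 405], [507, 515]]
0.5 pip [637.6 332.6] [[240, 258], [395, 414], [511, 518]]
0.55 pip [637.6 339.3] [[249, 267], [405, 424], [515, 521]]
0.6 pip [637.6 346. ] [[258, 276], [414, 433], [518, 523]]
0.65 pip [637.5 352.7] [[267, 286], [424, 442], [521, 525]]
0.7 pip [637.4 359.4] [[276, 296], [433, 450], [523, 527]]
0.75 pip [637.2 366.1] [[286, 306], [442, 458], [525, 527]]
0.8 pip [637.1 372.7] [[296, 316], [450, 466], [527, 528]]
```

```bash
cat >> h.py <<'E'
EX=np.array([.9895,-.1445,0]);EY=np.array([.1445,.9895,0]);W1=np.array([515.9,347.7,60]);W2=np.array([524.2,405.1,60])
def rel(w=W1):
    s=r.get_state(); d=np.array(s['ee_pos'])-w; R=np.array(s['orientation'])
    print('t',round(s['t'],2),'cx %.1f cy %.1f tip h %.1f'%(d@EX,d@EY,d[2]-22),'F console',np.round([np.dot(s['force'],EX),np.dot(s['force'],EY),s['force'][2]],1),'w',round(s['gripper_width'],1),'R',np.round(np.degrees(Ro.from_matrix(R.T@Rdown(171.7)).as_rotvec()),1))
E
python3 - <<'E'
from h import *
to([503,349.6,150],Rdown(171.7)); rel()
E
```

```text
t 1.0333 pos [516.3 369.4 302. ] F [0.1 0.6 0.7] w -0.28138537361440624
[[-0.989  0.145 -0.007]
 [ 0.145  0.989 -0.009]
 [ 0.006 -0.01  -1.   ]]
shift [  9.4 -20.  152.2] rot [-0.6 -0.3 -0. ] minrows 4
t 1.03 cx -2.8 cy 21.6 tip h 220.0 F console [0.  0.7 0.7] w -0.3 R [-0.6 -0.3 -0. ]
```

Call:
carry_out([
  [[0,2.4,-5.5,40,-0.5,-0.3,0],[0,2.4,-5.5,40,0,0,0],[0,2.4,-5,40,0,0,0],[0,2.4,-4,32,0,0,0],[0,0,0,0,0,0,0]],
], grip_force=40)

```text
t: 1.45
ee_pos: [497.0, 356.4, 145.8]
orientation: [[-0.99, 0.139, -0.0], [0.139, 0.99, 0.005], [0.001, 0.005, -1.0]]
force: [-1.4, -0.7, -0.4]
gripper_width: 0.3
```

```bash
python3 - <<'E'
from h import *
rel()
c=eyes.calibration('wrist'); im=snap('wrist','w2',(200,115,440,365),3)
E
```

```text
t 1.45 cx -19.9 cy 5.9 tip h 63.8 F console [-1.3 -0.9 -0.4] w 0.3 R [ 0.3 -0.   0.3]
```

Call:
carry_out([
  [[0,-6.5,-5,8,0,0,0],[0,0,0,6,0,0,0],[0,0,0,0,0,0,0]],
])

```text
t: 1.75
ee_pos: [505.1, 356.6, 138.4]
orientation: [[-0.991, 0.134, 0.007], [0.134, 0.991, 0.013], [-0.006, 0.014, -1.0]]
force: [-0.0, -0.7, -0.5]
gripper_width: 0.1
```

```bash
python3 - <<'E'
from h import *
rel()
E
```

```text
t 1.75 cx -12.0 cy 7.2 tip h 56.4 F console [ 0.1 -0.7 -0.5] w 0.1 R [0.8 0.3 0.6]
```

Call:
carry_out([
  [[0,0,-7,10,0.8,0.3,0.6],[0,0,0,0,0,0,0],[0,0,0,0,0,0,0]],
])

```text
t: 2.0
ee_pos: [506.6, 351.1, 131.1]
orientation: [[-0.989, 0.146, 0.005], [0.146, 0.989, 0.003], [-0.005, 0.003, -1.0]]
force: [0.3, 0.4, -0.5]
gripper_width: -0.0
```

```bash
python3 - <<'E'
from h import *
rel()
E
```

```text
t 2.0 cx -9.7 cy 2.0 tip h 49.1 F console [ 0.2  0.4 -0.5] w -0.0 R [ 0.2  0.3 -0.1]
```

Call:
carry_out([
  [[0,4,-2,5,0,0,0],[0,0,0,8,0,0,0],[0,0,0,0,0,0,0]],
])

```text
t: 2.25
ee_pos: [502.9, 350.1, 118.5]
orientation: [[-0.989, 0.146, 0.007], [0.146, 0.989, 0.004], [-0.007, 0.005, -1.0]]
force: [-0.3, -1.0, 0.4]
gripper_width: -0.2
```

```bash
python3 - <<'E'
from h import *
rel()
E
```

```text
t 2.25 cx -13.2 cy 0.5 tip h 36.5 F console [-0.2 -1.   0.4] w -0.2 R [ 0.3  0.4 -0.1]
```

Call:
carry_out([
  [[0,-10,0,-2,0,0,0],[0,-10,0,0,0,0,0],[0,-10,0,0,0,0,0],[0,0,0,0,0,0,0]],
])

```text
t: 2.58
ee_pos: [535.7, 345.4, 120.8]
orientation: [[-0.989, 0.146, 0.008], [0.146, 0.989, 0.004], [-0.007, 0.005, -1.0]]
force: [0.5, 0.2, -0.1]
gripper_width: -0.2
```

```bash
python3 - <<'E'
from h import *
rel()
E
```

```text
t 2.58 cx 19.9 cy 0.5 tip h 38.8 F console [ 0.5  0.3 -0.1] w -0.2 R [ 0.3  0.4 -0.1]
```

Call:
carry_out([
  [[0,0,0,-20,0,0,0],[0,20,0,0,0,0,0],[0,20,0,0,0,0,0],[0,0,0,0,0,0,0]],
])

```text
t: 2.92
ee_pos: [499.5, 349.1, 140.8]
orientation: [[-0.988, 0.152, 0.009], [0.153, 0.988, 0.004], [-0.009, 0.005, -1.0]]
force: [-0.4, 0.3, 0.2]
gripper_width: 0.0
```

```bash
python3 - <<'E'
from h import *
rel()
E
```

```text
t 2.92 cx -16.4 cy -0.9 tip h 58.8 F console [-0.5  0.2  0.2] w 0.0 R [ 0.3  0.5 -0.5]
```

Call:
carry_out([
  [[0,8,1,0,0,0,0],[0,0,0,10,0,0,0],[0,0,0,10,0,0,0],[0,0,0,0,0,0,0]],
])

```text
t: 3.25
ee_pos: [493.7, 351.5, 119.8]
orientation: [[-0.988, 0.153, 0.012], [0.153, 0.988, 0.005], [-0.011, 0.007, -1.0]]
force: [-0.8, -0.7, -0.4]
gripper_width: -0.1
```

```bash
python3 - <<'E'
from h import *
rel()
E
```

```text
t 3.25 cx -22.6 cy 0.5 tip h 37.8 F console [-0.6 -0.8 -0.4] w -0.1 R [ 0.4  0.6 -0.5]
```

Push again, lift and go back in two calls.

Call:
carry_out([
  [[0,-10,0,0,0.4,0.5,-0.4],[0,-10,0,0,0,0,0],[0,-10,0,0,0,0,0],[0,-8,0,0,0,0,0],[0,0,0,0,0,0,0]],
])

```text
t: 3.67
ee_pos: [534.9, 343.4, 116.2]
orientation: [[-0.989, 0.149, -0.001], [0.149, 0.989, -0.004], [-0.0, -0.004, -1.0]]
force: [-0.2, 0.5, 0.4]
gripper_width: 0.0
```

```bash
python3 - <<'E'
from h import *
rel()
E
```

```text
t 3.67 cx 19.4 cy -1.6 tip h 34.2 F console [-0.2  0.5  0.4] w 0.0 R [-0.3  0.  -0.3]
```

Call:
carry_out([
  [[0,0,0,-24,0,0,0],[0,22,0,0,0,0,0],[0,24,1.5,0,0,0,-0.3],[0,0,0,0,0,0,0]],
])

```text
t: 4.0
ee_pos: [491.1, 349.8, 139.9]
orientation: [[-0.989, 0.15, -0.001], [0.15, 0.989, -0.005], [-0.0, -0.006, -1.0]]
force: [-1.1, 0.4, -0.0]
gripper_width: 0.2
```

```bash
python3 - <<'E'
from h import *
rel(); c=eyes.calibration('wrist'); im=snap('wrist','w3',(200,115,440,365),3)
E
```

```text
t 4.0 cx -24.8 cy -1.5 tip h 57.9 F console [-1.2  0.2 -0. ] w 0.2 R [-0.3  0.  -0.3]
```

Call:
carry_out([
  [[0,-13,2,0,0,0,0],[0,0,0,9,0,0,0],[0,0,0,9,0,0,0],[0,0,0,0,0,0,0]],
])

```text
t: 4.38
ee_pos: [508.5, 347.8, 120.9]
orientation: [[-0.988, 0.153, 0.003], [0.153, 0.988, -0.006], [-0.004, -0.005, -1.0]]
force: [0.3, -1.0, -1.2]
gripper_width: -0.2
```

```bash
python3 - <<'E'
from h import *
rel()
E
```

```text
t 4.38 cx -7.3 cy -1.0 tip h 38.9 F console [ 0.4 -0.9 -1.2] w -0.2 R [-0.3  0.2 -0.5]
```

Call:
carry_out([
  [[0,-8,0,1,0,0,0],[0,-8,0,0,0,0,0],[0,-7,0,0,0,0,0],[0,0,0,0,0,0,0],[0,0,0,-22,0,0,0]],
])

```text
t: 4.8
ee_pos: [531.0, 340.7, 135.7]
orientation: [[-0.988, 0.155, -0.006], [0.155, 0.988, -0.013], [0.004, -0.014, -1.0]]
force: [-1.0, -1.0, -0.6]
gripper_width: 0.2
```

Call:
carry_out([
  [[0,0,0,-2,0,0,0],[0,20,0,0,0,0,0],[0,20,1,0,0,0,-0.3],[0,0,0,0,0,0,0]],
])

```text
t: 5.13
ee_pos: [495.8, 348.7, 142.4]
orientation: [[-0.988, 0.154, 0.002], [0.154, 0.988, -0.008], [-0.004, -0.007, -1.0]]
force: [-0.4, 1.0, -0.7]
gripper_width: 0.0
```

```bash
python3 - <<'E'
from h import *
rel(); c=eyes.calibration('wrist'); im=snap('wrist','w4',(200,115,440,365),3)
E
```

```text
t 5.13 cx -20.0 cy -2.0 tip h 60.4 F console [-0.5  0.9 -0.7] w 0.0 R [-0.4  0.2 -0.6]
```

```bash
python3 - <<'E'
from h import *
s=r.get_state();c=eyes.calibration('wrist');R=np.array(s['orientation']);p=np.array(s['ee_pos'])
for z in (0,10,22,30):
  for x in (-11,0,11): print(z,x,np.round(proj(c,p+R@np.array([x,0,z])),1))
print(np.round(R.T@(-np.array(c['R']).T@np.array(c['t'])-p),1), np.round(R.T@np.array(c['R']).T,3))
E
```

```text
0 -11 [321.3 309.1]
0 0 [321.3 287.8]
0 11 [321.2 265.7]
10 -11 [321.3 299.8]
10 0 [321.3 279.5]
10 11 [321.3 258.5]
22 -11 [321.3 289.9]
22 0 [321.3 270.7]
22 11 [321.3 250.8]
30 -11 [321.3 283.9]
30 0 [321.3 265.3]
30 11 [321.3 246.2]
[  70.2    0.2 -158.1] [[-0.002 -0.962 -0.274]
 [ 1.    -0.002 -0.   ]
 [-0.    -0.274  0.962]]
```

Call:
carry_out([
  [[0,20,2,0,0,0,0],[0,18,0,0,0,0,0],[0,0,0,14,0,0,0],[0,0,0,14,0,0,0],[0,0,0,0,0,0,0]],
])

```text
t: 5.6
ee_pos: [465.2, 355.7, 115.8]
orientation: [[-0.987, 0.159, 0.012], [0.159, 0.987, -0.005], [-0.012, -0.003, -1.0]]
force: [-0.0, -0.4, 0.1]
gripper_width: -0.2
```

```bash
python3 - <<'E'
from h import *
rel(); snap('side','s1',(180,80,340,220),5)
E
```

```text
t 5.6 cx -51.3 cy 0.6 tip h 33.8 F console [ 0.  -0.4  0.1] w -0.2 R [-0.2  0.7 -0.8]
```

```bash
python3 - <<'E'
from h import *
c=eyes.calibration('side')
s=r.get_state();R=np.array(s['orientation']);p=np.array(s['ee_pos'])
for z in (-60,-18,0,22): print(z,(proj(c,p+R@np.array([0,0,z]))-[180,80])*5)
for w in (W1,W2): print((proj(c,w+[0,0,34])-[180,80])*5)
for n in ('side',):
  print((proj(c,[476.9,282.1,85])-[180,80])*5)
E
```

```text
-60 [247.25708428 343.49143506]
-18 [258.32055896 400.69066335]
0 [262.92623392 424.50244592]
22 [268.44901585 453.05575975]
[341.71148308 431.8656976 ]
[307.21168811 388.19176031]
[344.80858175 513.75846311]
```

Call:
carry_out([
  [[0,10,0,8,0,0,0],[0,0,0,8,0,0,0],[0,0,0,0,0,0,0]],
])

```text
t: 5.9
ee_pos: [458.4, 357.7, 101.2]
orientation: [[-0.987, 0.162, 0.016], [0.162, 0.987, -0.002], [-0.016, 0.001, -1.0]]
force: [-0.3, -0.1, -0.1]
gripper_width: -0.1
```

```bash
python3 - <<'E'
from h import *
rel(); snap('side','s2',(180,80,340,220),5)
snap('wrist','w5')
E
```

```text
t 5.9 cx -58.4 cy 1.6 tip h 19.2 F console [-0.3 -0.2 -0.1] w -0.1 R [ 0.   0.9 -1. ]
```

```bash
python3 - <<'E'
from h import *
np.set_printoptions(precision=1,suppress=True)
c=eyes.calibration('side');cw=eyes.calibration('wrist')
s=r.get_state();R=np.array(s['orientation']);p=np.array(s['ee_pos'])
o1,d1=ray(cw,322,281.5); o2,d2=ray(c,180+255/5,80+430/5)
A=np.stack([d1,-d2],1); k=np.linalg.lstsq(A,o2-o1,rcond=None)[0]
a=o1+d1*k[0];b=o2+d2*k[1]; print(a,b,R.T@(a-p),R.T@(b-p))
for z in (-60,-18,0,22): print(z,(proj(c,p+R@np.array([0,0,z]))-[180,80])*5)
for z in (-20,-10,0,10,22): 
   X=o1+d1*((R.T@(o1-p))[2]*-1+z)/((R.T@d1)[2]); print(z,R.T@(X-p))
E
```

```text
[452.2 359.7 109.4] [461.2 358.6 113.5] [ 6.4  0.3 -7.4] [ -2.8   0.8 -11.3]
-60 [238.2 367. ]
-18 [249.5 423.2]
0 [254.2 446.6]
22 [259.9 474.7]
-20 [ 11.7   0.3 -20. ]
-10 [  7.4   0.3 -10. ]
0 [3.2 0.3 0. ]
10 [-1.   0.4 10. ]
22 [-6.1  0.4 22. ]
```

Call:
carry_out([
  [[0,10,0,6,0,0.8,-0.9],[0,0,0,6,0,0,0],[0,0,0,0,0,0,0]],
])

```text
t: 6.25
ee_pos: [448.8, 360.5, 89.9]
orientation: [[-0.989, 0.145, 0.003], [0.145, 0.989, 0.003], [-0.003, 0.003, -1.0]]
force: [0.3, -0.4, 0.4]
gripper_width: 0.0
```

```bash
python3 - <<'E'
from h import *
rel(); 
snap('wrist','w6')
E
```

```text
t 6.25 cx -68.3 cy 3.0 tip h 7.9 F console [ 0.4 -0.4  0.4] w 0.0 R [ 0.2  0.2 -0. ]
```

Call:
carry_out([
  [[0,0,0,6,0,0,0],[0,0,0,4,0,0,0],[0,0,0,0,0,0,0]],
])

```text
t: 6.55
ee_pos: [449.2, 361.0, 79.6]
orientation: [[-0.989, 0.145, 0.004], [0.145, 0.989, 0.004], [-0.003, 0.004, -1.0]]
force: [0.1, 0.2, -0.3]
gripper_width: 0.3
```

Call:
carry_out([
  [[0,0,0,6,0,0,0],[0,0,0,0,0,0,0]],
])

```text
t: 6.72
ee_pos: [449.3, 360.8, 72.9]
orientation: [[-0.989, 0.145, 0.004], [0.145, 0.989, 0.003], [-0.003, 0.004, -1.0]]
force: [-0.8, -0.6, 0.3]
gripper_width: -0.1
```

Call:
carry_out([
  [[0,0,0,6,0,0,0],[0,0,0,0,0,0,0]],
])

```text
t: 6.88
ee_pos: [449.4, 360.8, 66.2]
orientation: [[-0.989, 0.145, 0.004], [0.145, 0.989, 0.003], [-0.003, 0.004, -1.0]]
force: [-1.0, 0.1, -0.3]
gripper_width: -0.2
```

Call:
carry_out([
  [[0,0,0,5,0,0,0],[0,0,0,0,0,0,0]],
])

```text
t: 7.05
ee_pos: [449.4, 360.8, 60.5]
orientation: [[-0.989, 0.145, 0.004], [0.145, 0.989, 0.003], [-0.003, 0.004, -1.0]]
force: [0.4, -0.4, -0.1]
gripper_width: 0.0
```

```bash
python3 - <<'E'
from h import *
rel(); 
snap('wrist','w7'); snap('side','s3',(180,80,340,220),5)
E
```

```text
t 7.05 cx -67.7 cy 3.3 tip h -21.5 F console [ 0.5 -0.4 -0.1] w 0.0 R [ 0.2  0.2 -0. ]
```

```bash
python3 - <<'E'
from h import *
np.set_printoptions(precision=1,suppress=True)
c=eyes.calibration('side')
s=r.get_state();R=np.array(s['orientation']);p=np.array(s['ee_pos'])
for z in (-30,-18,-10,0,22): print(z,(proj(c,p+R@np.array([0,0,z]))-[180,80])*5)
print((proj(c,[449,361,75])-[180,80])*5)
E
```

```text
-30 [242.6 463.5]
-18 [245.5 478.7]
-10 [247.4 488.8]
0 [249.8 501.3]
22 [254.9 528.4]
[245.5 484.9]
```

Call:
carry_out([
  [[0,0,0,4,0,0,0],[0,0,0,0,0,0,0]],
])

```text
t: 7.32
ee_pos: [451.0, 362.3, 61.0]
orientation: [[-0.989, 0.145, 0.007], [0.145, 0.989, 0.006], [-0.006, 0.007, -1.0]]
force: [1.0, 0.4, -0.2]
gripper_width: -0.1
```

Call:
carry_out([
  [[0,0,0,5,0,0,0]],
])

```text
t: 7.4
ee_pos: [451.9, 363.0, 59.7]
orientation: [[-0.989, 0.145, 0.008], [0.145, 0.989, 0.007], [-0.007, 0.008, -1.0]]
force: [-14.6, -12.7, 62.3]
gripper_width: 0.2
```

```bash
python3 - <<'E'
from h import *
rel(); print(r.get_state()['tau'],r.get_state()['torque'])
E
```

```text
t 7.4 cx -65.5 cy 5.9 tip h -22.3 F console [-12.6 -14.7  62.3] w 0.2 R [ 0.5  0.4 -0.1]
[-4.82808072e-01 -1.90402365e+01  2.51193903e-01 -1.19600791e+01
  5.61012095e-02 -6.37743652e+00  1.22220740e-07] [-2.81626266  3.27869824  0.02696071]
```

Call:
carry_out([
  [[0,0,-1,-20,0.3,0.3,0],[0,0,-2,-20,0,0,0],[0,0,0,0,0,0,0]],
])

```text
t: 7.65
ee_pos: [451.8, 360.4, 102.6]
orientation: [[-0.989, 0.145, 0.003], [0.145, 0.989, 0.004], [-0.002, 0.004, -1.0]]
force: [1.6, 0.7, 0.1]
gripper_width: -0.0
```

```bash
sed -i 's/d\[2\]-22/d[2]+14/' h.py; python3 - <<'E'
from h import *
rel(); snap('side','s4',(180,80,340,220),5)
E
```

```text
t 7.65 cx -65.2 cy 3.3 tip h 56.6 F console [1.4 1.  0.1] w -0.0 R [ 0.2  0.1 -0. ]
```

Call:
carry_out([
  [[0,-14,-1,-4,0,0,0],[0,-14,-1,0,0,0,0],[0,-14,0,0,0,0,0],[0,-7,0,0,0,0,0],[0,0,0,0,0,0,0]],
])

```text
t: 8.12
ee_pos: [500.2, 349.9, 101.5]
orientation: [[-0.99, 0.143, -0.002], [0.143, 0.99, 0.001], [0.002, 0.0, -1.0]]
force: [0.5, 0.1, 0.3]
gripper_width: 0.0
```

```bash
python3 - <<'E'
from h import *
rel()
E
```

```text
t 8.12 cx -15.9 cy -0.1 tip h 55.5 F console [0.5 0.2 0.3] w 0.0 R [ 0.  -0.1  0.1]
```

Call:
carry_out([
  [[0,-2,0,8,0,0,0],[0,0,0,8,0,0,0],[0,0,0,0,0,0,0]],
])

```text
t: 8.37
ee_pos: [501.0, 348.8, 81.7]
orientation: [[-0.99, 0.144, -0.005], [0.144, 0.99, -0.001], [0.004, -0.002, -1.0]]
force: [-0.6, -0.4, -0.2]
gripper_width: -0.4
```

```bash
python3 - <<'E'
from h import *
rel()
E
```

```text
t 8.37 cx -14.9 cy -1.1 tip h 35.7 F console [-0.6 -0.5 -0.2] w -0.4 R [-0.1 -0.3  0. ]
```

Call:
carry_out([
  [[0,-10,0,-2,0,0,0],[0,-10,0,0,0,0,0],[0,-10,0,0,0,0,0],[0,0,0,0,0,0,0]],
])

```text
t: 8.7
ee_pos: [527.3, 344.9, 80.6]
orientation: [[-0.99, 0.14, -0.015], [0.14, 0.99, -0.004], [0.014, -0.006, -1.0]]
force: [-0.3, -0.2, -0.3]
gripper_width: -0.2
```

```bash
python3 - <<'E'
from h import *
rel()
E
```

```text
t 8.7 cx 11.7 cy -1.1 tip h 34.6 F console [-0.3 -0.2 -0.3] w -0.2 R [-0.4 -0.8  0.3]
```

Call:
carry_out([
  [[0,0,0,-22,0,0,0],[0,22,0,0,0,0,0],[0,22,0,0,0,0,0],[0,0,0,0,0,0,0]],
])

```text
t: 9.03
ee_pos: [490.0, 350.3, 105.2]
orientation: [[-0.989, 0.146, -0.006], [0.146, 0.989, -0.002], [0.006, -0.003, -1.0]]
force: [0.1, -0.1, 0.1]
gripper_width: -0.1
```

```bash
python3 - <<'E'
from h import *
rel(); c=eyes.calibration('wrist'); im=snap('wrist','w8',(200,215,440,395),3)
E
```

```text
t 9.03 cx -26.0 cy -1.2 tip h 59.2 F console [ 0.1 -0.1  0.1] w -0.1 R [-0.2 -0.3 -0.1]
```

```bash
cat >> h.py <<'E'
def table(c,w,x0,y0,sc,qs):
    for q in qs:
        print(round(float(q),2),[(k,[round(float((proj(c,ridgept(w,EX,q,k,rr,o))[1]-y0)*sc)) for rr,o in ((50,-2.5),(50,2.5),(34,2.5))]) for k in (-8,-7,-6,-5,-4,-3,-2,-1,0) if abs(q+.3927+k*.7854)<1.0])
E
python3 - <<'E'
from h import *
c=eyes.calibration('wrist'); print((proj(c,W1+29*EY+[0,0,15])-[200,215])*3)
table(c,W1,200,215,3,np.arange(.8,1.3,.05)); print('w2'); table(c,W2,200,215,3,[.2,.25,.3])
E
```

```text
[526.69859012 269.85790322]
0.8 [(-2, [237, 270, 262]), (-1, [454, 471, 389])]
0.85 [(-2, [253, 286, 272]), (-1, [463, 478, 394])]
0.9 [(-2, [270, 302, 282]), (-1, [471, 484, 398])]
0.95 [(-2, [286, 317, 292]), (-1, [478, 489, 402])]
1.0 [(-3, [71, 94, 150]), (-2, [302, 333, 301]), (-1, [484, 494, 405])]
1.05 [(-3, [82, 107, 158]), (-2, [317, 348, 310]), (-1, [489, 497, 408])]
1.1 [(-3, [94, 120, 167]), (-2, [333, 362, 320]), (-1, [494, 500, 410])]
1.15 [(-3, [107, 134, 176]), (-2, [348, 377, 328]), (-1, [497, 502, 412])]
1.2 [(-3, [120, 148, 185]), (-2, [363, 390, 337]), (-1, [500, 503, 413])]
1.25 [(-3, [134, 163, 195]), (-2, [377, 403, 345]), (-1, [502, 504, 414])]
w2
0.2 [(-2, [66, 89, 146]), (-1, [296, 327, 297]), (0, [481, 492, 403])]
0.25 [(-2, [77, 102, 155]), (-1, [312, 342, 307]), (0, [487, 495, 406])]
0.3 [(-2, [89, 115, 163]), (-1, [327, 357, 316]), (0, [492, 499, 408])]
```

```bash
cat >> h.py <<'E'
W1=W1+3*EX; W2=W2+3*EX
E
sed -i 's/def rel(w=W1)/def rel(w=None)/; s/s=r.get_state(); d=np.array(s\[.ee_pos.\])-w;/w=W1 if w is None else w; s=r.get_state(); d=np.array(s["ee_pos"])-w;/' h.py; python3 -c "
from h import *
rel()"
```

```text
t 9.08 cx -26.8 cy -1.5 tip h 59.3 F console [ 0.2 -0.3 -0.2] w 0.1 R [-0.2 -0.2 -0.1]
```

Call:
carry_out([
  [[0,-1,1,10,0,0,0],[0,0,0,10,0,0,0],[0,-10,0,0,0,0,0],[0,-14,0,0,0,0,0],[0,-14,0,0,0,0,0]],
])

```text
t: 9.5
ee_pos: [534.2, 347.9, 93.1]
orientation: [[-0.989, 0.145, -0.001], [0.145, 0.989, 0.003], [0.001, 0.003, -1.0]]
force: [-0.9, 0.3, 1.0]
gripper_width: -0.1
```

```bash
python3 -c "
from h import *
rel()"
```

```text
t 9.5 cx 15.0 cy 2.8 tip h 47.1 F console [-1.   0.1  1. ] w -0.1 R [ 0.2 -0.1 -0. ]
```

Call:
carry_out([
  [[0,0,0,-14,0,0,0],[0,22,-1,0,0,0,0],[0,20,-1,0,0,0,0],[0,0,0,0,0,0,0]],
])

```text
t: 9.83
ee_pos: [501.0, 347.5, 103.4]
orientation: [[-0.988, 0.156, 0.004], [0.156, 0.988, 0.001], [-0.004, 0.001, -1.0]]
force: [-0.4, 1.6, 0.3]
gripper_width: -0.1
```

```bash
python3 - <<'E'
from h import *
rel(); c=eyes.calibration('wrist'); im=snap('wrist','w9',(200,215,440,395),3)
print((proj(c,W1+29*EY+[0,0,15])-[200,215])*3)
table(c,W1,200,215,3,np.arange(.8,1.6,.05))
E
```

```text
t 9.83 cx -17.7 cy -2.4 tip h 57.4 F console [-0.6  1.5  0.3] w -0.1 R [ 0.1  0.2 -0.7]
[534.3072314  240.85354561]
0.8 [(-2, [206, 238, 232]), (-1, [427, 444, 362])]
0.85 [(-2, [222, 255, 243]), (-1, [436, 452, 367])]
0.9 [(-2, [239, 271, 253]), (-1, [444, 458, 372])]
0.95 [(-2, [255, 287, 263]), (-1, [452, 464, 376])]
1.0 [(-3, [37, 61, 119]), (-2, [271, 303, 272]), (-1, [458, 468, 379])]
1.05 [(-3, [49, 73, 128]), (-2, [287, 318, 282]), (-1, [464, 472, 382])]
1.1 [(-3, [61, 87, 136]), (-2, [303, 333, 291]), (-1, [468, 475, 384])]
1.15 [(-3, [73, 101, 146]), (-2, [318, 348, 300]), (-1, [472, 477, 386])]
1.2 [(-3, [87, 115, 155]), (-2, [333, 362, 309]), (-1, [475, 479, 388])]
1.25 [(-3, [101, 130, 165]), (-2, [348, 375, 317]), (-1, [477, 479, 389])]
1.3 [(-3, [115, 146, 174]), (-2, [362, 387, 325]), (-1, [479, 479, 389])]
1.35 [(-3, [130, 162, 184]), (-2, [375, 399, 333]), (-1, [479, 479, 389])]
1.4 [(-3, [146, 178, 195]), (-2, [387, 410, 340])]
1.45 [(-3, [162, 194, 205]), (-2, [399, 421, 347])]
1.5 [(-3, [178, 210, 215]), (-2, [410, 430, 353])]
1.55 [(-3, [194, 227, 225]), (-2, [421, 439, 359])]
```

Call:
carry_out([
  [[0,22,2,0,0,0,-0.6],[0,0,0,6,0,0,0],[0,0,0,8,0,0,0],[0,0,0,5,0,0,0],[0,0,0,0,0,0,0]],
])

```text
t: 10.3
ee_pos: [480.5, 352.1, 85.8]
orientation: [[-0.989, 0.149, -0.005], [0.149, 0.989, -0.002], [0.004, -0.003, -1.0]]
force: [-1.7, -0.8, 1.6]
gripper_width: 0.2
```

```bash
python3 -c "
from h import *
rel()"
```

```text
t 10.3 cx -38.6 cy -0.7 tip h 39.8 F console [-1.5 -1.   1.6] w 0.2 R [-0.2 -0.2 -0.3]
```

Call:
carry_out([
  [[0,-12,0,1.5,0,0,-0.3],[0,-12,0,0,0,0,0],[0,-12,0,0,0,0,0],[0,-12,0,0,0,0,0],[0,0,0,0,0,0,0]],
])

```text
t: 10.72
ee_pos: [507.4, 347.8, 96.2]
orientation: [[-0.989, 0.135, -0.052], [0.136, 0.991, -0.012], [0.05, -0.019, -0.999]]
force: [0.4, -0.1, 0.4]
gripper_width: -0.2
```

```bash
python3 -c "
from h import *
rel()"
```

```text
t 10.72 cx -11.4 cy -1.1 tip h 50.2 F console [ 0.4 -0.   0.4] w -0.2 R [-1.1 -2.8  0.5]
```

```bash
python3 - <<'E'
from h import *
rel(); print(np.round(r.get_state()['qpos'],2)); c=eyes.calibration('wrist'); im=snap('wrist','w10',(200,215,440,395),3)
print((proj(c,W1+29*EY+[0,0,15])-[200,215])*3)
snap('side','s5',(180,80,340,220),5)
E
```

```text
t 10.72 cx -11.4 cy -1.1 tip h 50.2 F console [ 0.4 -0.   0.4] w -0.2 R [-1.1 -2.8  0.5]
[-0.65  0.57  0.01  1.74 -0.04  0.88  0.82]
[535.85870121 238.32214039]
```

Call:
carry_out([
  [[0,0,0,-8,0,0,0],[0,10,1,0,-1,-2.7,0.4],[0,8,0,0,0,0,0],[0,0,0,0,0,0,0]],
])

```text
t: 11.15
ee_pos: [491.1, 350.2, 100.8]
orientation: [[-0.989, 0.146, -0.003], [0.146, 0.989, -0.003], [0.002, -0.003, -1.0]]
force: [0.4, -0.1, -0.9]
gripper_width: 0.2
```

```bash
python3 -c "
from h import *
rel()"
```

```text
t 11.15 cx -27.9 cy -1.1 tip h 54.8 F console [ 0.4 -0.1 -0.9] w 0.2 R [-0.2 -0.1 -0.1]
```

Call:
carry_out([
  [[0,0,1,9,0,0,0],[0,0,0,8,0,0,0],[0,0,0,0,0,0,0]],
])

```text
t: 11.4
ee_pos: [491.5, 351.2, 81.5]
orientation: [[-0.989, 0.145, -0.004], [0.145, 0.989, -0.004], [0.004, -0.005, -1.0]]
force: [-0.5, -0.4, 0.6]
gripper_width: -0.1
```

```bash
python3 -c "
from h import *
rel()"
```

```text
t 11.4 cx -27.6 cy -0.0 tip h 35.5 F console [-0.4 -0.5  0.6] w -0.1 R [-0.3 -0.2 -0. ]
```

Call:
carry_out([
  [[0,-9,0,0,0,0,0],[0,-9,0,0,0,0,0],[0,-9,0,0,0,0,0],[0,-9,0,0,0,0,0],[0,0,0,0,0,0,0]],
])

```text
t: 11.82
ee_pos: [528.7, 345.6, 78.9]
orientation: [[-0.989, 0.144, -0.012], [0.144, 0.989, -0.006], [0.011, -0.008, -1.0]]
force: [-1.2, 0.3, -0.1]
gripper_width: 0.1
```

```bash
python3 -c "
from h import *
rel()"
```

```text
t 11.82 cx 9.9 cy -0.2 tip h 32.9 F console [-1.2  0.2 -0.1] w 0.1 R [-0.5 -0.6 -0. ]
```

Call:
carry_out([
  [[0,-9,0,-2,0,0,0],[0,0,0,0,0,0,0],[0,0,0,-20,0,0,0],[0,0,0,0,0,0,0]],
])

```text
t: 12.15
ee_pos: [542.0, 342.7, 101.0]
orientation: [[-0.989, 0.147, -0.009], [0.147, 0.989, -0.007], [0.008, -0.008, -1.0]]
force: [0.4, 0.8, 1.3]
gripper_width: -0.1
```

Call:
carry_out([
  [[0,20,0,-3,-0.5,-0.6,0],[0,22,0,0,0,0,0],[0,0,0,0,0,0,0]],
])

```text
t: 12.4
ee_pos: [504.1, 347.6, 105.1]
orientation: [[-0.988, 0.151, 0.01], [0.151, 0.988, 0.002], [-0.01, 0.004, -1.0]]
force: [-0.9, 0.1, -0.0]
gripper_width: 0.1
```

```bash
python3 - <<'E'
from h import *
rel(); c=eyes.calibration('wrist'); im=snap('wrist','w11',(200,215,440,395),3)
print((proj(c,W1+29*EY+[0,0,15])-[200,215])*3)
table(c,W1,200,215,3,np.arange(2.3,2.9,.05))
E
```

```text
t 12.4 cx -14.6 cy -1.8 tip h 59.1 F console [-0.9  0.  -0. ] w 0.1 R [ 0.2  0.6 -0.4]
[529.64522525 221.44656326]
2.3 [(-4, [160, 193, 197]), (-3, [390, 410, 333])]
2.35 [(-4, [176, 209, 207]), (-3, [400, 418, 339])]
2.4 [(-4, [193, 225, 217]), (-3, [410, 426, 344])]
2.45 [(-4, [209, 241, 227]), (-3, [418, 433, 349])]
2.5 [(-4, [225, 258, 237]), (-3, [426, 439, 353])]
2.55 [(-5, [12, 34, 95]), (-4, [242, 273, 247]), (-3, [433, 444, 357])]
2.6 [(-5, [23, 47, 104]), (-4, [258, 289, 256]), (-3, [439, 448, 360])]
2.65 [(-5, [34, 60, 112]), (-4, [273, 304, 266]), (-3, [444, 452, 362])]
2.7 [(-5, [47, 73, 121]), (-4, [289, 318, 275]), (-3, [448, 454, 365])]
2.75 [(-5, [60, 88, 130]), (-4, [304, 333, 284]), (-3, [452, 456, 366])]
2.8 [(-5, [73, 102, 140]), (-4, [319, 346, 292]), (-3, [454, 458, 368])]
2.85 [(-5, [88, 117, 149]), (-4, [333, 359, 300]), (-3, [456, 458, 368])]
2.9 [(-5, [102, 133, 159]), (-4, [346, 371, 308]), (-3, [458, 458, 369])]
```

Call:
carry_out([
  [[0,7,2,2,0.2,0.5,-0.4],[0,0,0,9,0,0,0],[0,0,0,8,0,0,0],[0,0,0,0,0,0,0]],
])

```text
t: 12.78
ee_pos: [503.3, 349.9, 85.7]
orientation: [[-0.989, 0.147, 0.008], [0.147, 0.989, 0.001], [-0.007, 0.003, -1.0]]
force: [0.4, 1.0, -0.1]
gripper_width: 0.1
```

```bash
python3 -c "
from h import *
rel()"
```

```text
t 12.78 cx -15.8 cy 0.4 tip h 39.7 F console [ 0.3  1.1 -0.1] w 0.1 R [ 0.1  0.4 -0.2]
```

Call:
carry_out([
  [[0,-6,0,2,0,0,0],[0,-9,0,1,0,0,0],[0,-9,0,0,0,0,0],[0,-9,0,0,0,0,0],[0,0,0,0,0,0,0]],
])

```text
t: 13.2
ee_pos: [536.5, 344.2, 79.4]
orientation: [[-0.989, 0.147, -0.0], [0.147, 0.989, -0.002], [-0.0, -0.002, -1.0]]
force: [0.5, -0.1, 1.4]
gripper_width: -0.0
```

```bash
python3 -c "
from h import *
rel()"
```

```text
t 13.2 cx 17.9 cy -0.5 tip h 33.4 F console [ 0.5 -0.   1.4] w -0.0 R [-0.1  0.  -0.1]
```

Good depth and travel. Up, back, look.

Call:
carry_out([
  [[0,0,0,-22,0,0,0],[0,22,0,-2,0,0,0],[0,24,0,0,0,0,0],[0,0,0,0,0,0,0]],
])

```text
t: 13.53
ee_pos: [498.4, 348.3, 104.5]
orientation: [[-0.988, 0.155, 0.009], [0.155, 0.988, -0.001], [-0.009, 0.0, -1.0]]
force: [-0.5, 0.1, 0.2]
gripper_width: 0.1
```

```bash
python3 - <<'E'
from h import *
rel(); c=eyes.calibration('wrist'); im=snap('wrist','w12',(200,215,440,395),3)
print((proj(c,W1+29*EY+[0,0,15])-[200,215])*3)
table(c,W1,200,215,3,np.arange(3.2,3.7,.05))
E
```

```text
t 13.53 cx -20.4 cy -2.0 tip h 58.5 F console [-0.5  0.1  0.2] w 0.1 R [ 0.   0.5 -0.6]
[530.48850949 250.98375669]
3.2 [(-5, [233, 266, 253]), (-4, [445, 460, 376])]
3.25 [(-5, [250, 282, 263]), (-4, [453, 466, 380])]
3.3 [(-5, [266, 298, 273]), (-4, [460, 472, 384])]
3.35 [(-6, [50, 73, 130]), (-5, [282, 313, 282]), (-4, [466, 476, 387])]
3.4 [(-6, [61, 86, 139]), (-5, [298, 329, 292]), (-4, [472, 480, 390])]
3.45 [(-6, [73, 99, 148]), (-5, [313, 343, 301]), (-4, [476, 483, 393])]
3.5 [(-6, [86, 113, 157]), (-5, [329, 357, 310]), (-4, [480, 485, 394])]
3.55 [(-6, [99, 128, 166]), (-5, [343, 371, 318]), (-4, [483, 486, 396])]
3.6 [(-6, [113, 142, 176]), (-5, [358, 384, 327]), (-4, [485, 487, 397])]
3.65 [(-6, [128, 158, 185]), (-5, [371, 397, 334]), (-4, [486, 487, 397])]
```

Call:
carry_out([
  [[0,5,2,2,0,0.5,-0.5],[0,0,0,9,0,0,0],[0,0,0,9,0,0,0],[0,0,0,0,0,0,0]],
])

```text
t: 13.92
ee_pos: [501.5, 349.3, 84.1]
orientation: [[-0.989, 0.15, 0.009], [0.15, 0.989, 0.002], [-0.008, 0.003, -1.0]]
force: [-1.0, 0.4, -0.7]
gripper_width: -0.1
```

```bash
python3 -c "
from h import *
rel()"
```

```text
t 13.92 cx -17.5 cy -0.5 tip h 38.1 F console [-1.1  0.3 -0.7] w -0.1 R [ 0.2  0.5 -0.3]
```

Call:
carry_out([
  [[0,-6,0,1,0,0,0],[0,-6,0,1,0,0,0],[0,-5,0,0,0,0,0],[0,0,0,0,0,0,0]],
])

```text
t: 14.25
ee_pos: [518.0, 346.5, 79.5]
orientation: [[-0.989, 0.15, 0.002], [0.15, 0.989, -0.0], [-0.002, 0.0, -1.0]]
force: [0.6, 0.3, 0.9]
gripper_width: -0.3
```

```bash
python3 -c "
from h import *
rel()"
```

```text
t 14.25 cx -0.8 cy -0.9 tip h 33.5 F console [0.6 0.4 0.9] w -0.3 R [ 0.   0.1 -0.3]
```

```bash
python3 - <<'E'
from h import *
c=eyes.calibration('wrist'); im=snap('wrist','w13',(200,215,440,395),3)
print((proj(c,W1+29*EY+[0,0,15])-[200,215])*3)
table(c,W1,200,215,3,np.arange(3.6,4.1,.05))
E
```

```text
[550.32291808 210.49524758]
3.6 [(-6, [34, 68, 115]), (-5, [327, 360, 294]), (-4, [483, 486, 380])]
3.65 [(-6, [51, 86, 126]), (-5, [344, 375, 304]), (-4, [485, 486, 381])]
3.7 [(-6, [68, 104, 138]), (-5, [360, 389, 313]), (-4, [486, 485, 381])]
3.75 [(-6, [86, 123, 149]), (-5, [375, 403, 321])]
3.8 [(-6, [104, 143, 161]), (-5, [389, 415, 329])]
3.85 [(-6, [123, 162, 173]), (-5, [403, 427, 337])]
3.9 [(-6, [143, 182, 185]), (-5, [415, 437, 344])]
3.95 [(-6, [162, 201, 197]), (-5, [427, 446, 350])]
4.0 [(-6, [182, 221, 209]), (-5, [437, 455, 356])]
4.05 [(-6, [201, 240, 221]), (-5, [446, 462, 361])]
```

Call:
carry_out([
  [[0,0,0,-14,0,0,0],[0,0,0,-12,0,0,0],[0,10,28,0,0,0,0],[0,12,28,0,0,0,0],[0,0,0,0,0,0,0]],
])

```text
t: 14.72
ee_pos: [510.1, 403.2, 108.9]
orientation: [[-0.987, 0.158, 0.01], [0.158, 0.987, 0.0], [-0.01, 0.002, -1.0]]
force: [-1.4, 1.2, 1.1]
gripper_width: 0.1
```

```bash
python3 - <<'E'
from h import *
rel(W2)
c=eyes.calibration('wrist'); im=snap('wrist','w14',(160,215,400,395),3)
print((proj(c,W1+29*EY+[0,0,15])-[160,215])*3)
table(c,W1,160,215,3,np.arange(3.75,4.0,.05))
E
```

```text
t 14.72 cx -16.7 cy -3.9 tip h 62.9 F console [-1.6  1.   1.1] w 0.1 R [ 0.1  0.6 -0.8]
[353.02890235 227.02569406]
3.75 [(-6, [132, 163, 180]), (-5, [367, 389, 322])]
3.8 [(-6, [147, 178, 190]), (-5, [378, 399, 329])]
3.85 [(-6, [163, 194, 200]), (-5, [389, 409, 335])]
3.9 [(-6, [178, 210, 210]), (-5, [399, 417, 341])]
3.95 [(-6, [194, 226, 220]), (-5, [409, 425, 346])]
```

Call:
carry_out([
  [[0,13,4,2,0,0.5,-0.7],[0,0,0,8,0,0,0],[0,0,0,8,0,0,0],[0,0,0,6,0,0,0],[0,0,0,0,0,0,0]],
])

```text
t: 15.18
ee_pos: [499.9, 403.6, 83.4]
orientation: [[-0.989, 0.149, 0.004], [0.149, 0.989, -0.002], [-0.004, -0.001, -1.0]]
force: [-0.1, -1.1, -1.1]
gripper_width: 0.3
```

```bash
python3 -c "
from h import *
rel(W2)"
```

```text
t 15.18 cx -26.8 cy -5.0 tip h 37.4 F console [ 0.  -1.1 -1.1] w 0.3 R [-0.1  0.2 -0.3]
```

Call:
carry_out([
  [[0,-9,1,1,0,0,0],[0,-10,1,0,0,0,0],[0,-10,1,0,0,0,0],[0,-10,0,0,0,0,0],[0,0,0,0,0,0,0]],
])

```text
t: 15.6
ee_pos: [539.6, 398.3, 79.8]
orientation: [[-0.989, 0.15, -0.005], [0.15, 0.989, -0.006], [0.004, -0.007, -1.0]]
force: [-0.6, 0.2, 1.1]
gripper_width: -0.2
```

```bash
python3 -c "
from h import *
rel(W2)"
```

```text
t 15.6 cx 13.2 cy -4.5 tip h 33.8 F console [-0.6  0.1  1.1] w -0.2 R [-0.4 -0.2 -0.3]
```

Call:
carry_out([
  [[0,-6,1,-1,0,0,0],[0,0,0,0,0,0,0],[0,0,0,-22,0,0,0],[0,22,2,-2,0,0,0],[0,24,2,0,0,0,0]],
])

```text
t: 16.02
ee_pos: [511.8, 405.3, 106.0]
orientation: [[-0.987, 0.161, 0.006], [0.161, 0.987, -0.006], [-0.007, -0.005, -1.0]]
force: [-1.1, 0.7, -0.7]
gripper_width: 0.2
```

```bash
python3 - <<'E'
from h import *
rel(W2)
c=eyes.calibration('wrist'); im=snap('wrist','w15',(200,215,440,395),3)
rel(W2)
print((proj(c,W2-29*EY+[0,0,15])-[200,215])*3)
table(c,W2,200,215,3,np.arange(.8,1.3,.05))
E
```

```text
t 16.02 cx -15.3 cy -1.6 tip h 60.0 F console [-1.2  0.5 -0.7] w 0.2 R [-0.3  0.4 -1. ]
t 16.07 cx -20.6 cy 0.4 tip h 60.5 F console [-5.   0.4 -0.2] w -0.3 R [-0.2  0.2 -0.7]
[220.06159282 226.76906197]
0.8 [(-2, [184, 217, 213]), (-1, [405, 422, 342])]
0.85 [(-2, [201, 233, 223]), (-1, [414, 429, 347])]
0.9 [(-2, [217, 249, 233]), (-1, [422, 436, 351])]
0.95 [(-2, [233, 265, 242]), (-1, [429, 441, 355])]
1.0 [(-3, [19, 42, 101]), (-2, [249, 281, 252]), (-1, [436, 446, 359])]
1.05 [(-3, [30, 54, 109]), (-2, [265, 296, 262]), (-1, [441, 450, 362])]
1.1 [(-3, [42, 68, 118]), (-2, [281, 311, 271]), (-1, [446, 453, 364])]
1.15 [(-3, [54, 81, 127]), (-2, [296, 325, 280]), (-1, [450, 456, 366])]
1.2 [(-3, [68, 96, 136]), (-2, [311, 339, 288]), (-1, [453, 457, 368])]
1.25 [(-3, [81, 110, 146]), (-2, [325, 352, 297]), (-1, [456, 458, 369])]
```

Call:
carry_out([
  [[0,6,0,2,0,0.2,-0.7],[0,0,0,8,0,0,0],[0,0,0,8,0,0,0],[0,0,0,4,0,0,0],[0,0,0,0,0,0,0]],
])

```text
t: 16.48
ee_pos: [503.5, 409.8, 84.4]
orientation: [[-0.99, 0.142, 0.006], [0.142, 0.99, -0.001], [-0.006, -0.0, -1.0]]
force: [-0.5, -0.4, -0.1]
gripper_width: 0.1
```

```bash
python3 -c "
from h import *
rel(W2)"
```

```text
t 16.48 cx -24.1 cy 1.6 tip h 38.4 F console [-0.5 -0.5 -0.1] w 0.1 R [-0.   0.4  0.1]
```

Call:
carry_out([
  [[0,-10,0,1.5,0,0,0],[0,-10,0,0.5,0,0,0],[0,-10,0,0,0,0,0],[0,-10,0,0,0,0,0],[0,0,0,0,0,0,0]],
])

```text
t: 16.9
ee_pos: [545.4, 402.7, 79.7]
orientation: [[-0.99, 0.143, -0.0], [0.143, 0.99, -0.004], [-0.0, -0.004, -1.0]]
force: [-0.4, 0.2, 0.6]
gripper_width: -0.1
```

```bash
python3 -c "
from h import *
rel(W2)"
```

```text
t 16.9 cx 18.3 cy 0.7 tip h 33.7 F console [-0.5  0.2  0.6] w -0.1 R [-0.2  0.   0.1]
```

Call:
carry_out([
  [[0,0,0,-22,0,0,0],[0,22,0,-2,0,0,0],[0,24,0,0,0,0,0],[0,0,0,0,0,0,0]],
])

```text
t: 17.23
ee_pos: [507.8, 406.2, 104.7]
orientation: [[-0.988, 0.151, 0.009], [0.151, 0.988, -0.003], [-0.009, -0.002, -1.0]]
force: [0.7, 0.4, -0.7]
gripper_width: -0.1
```

```bash
python3 - <<'E'
from h import *
rel(W2)
c=eyes.calibration('wrist'); im=snap('wrist','w16',(200,215,440,395),3)
print((proj(c,W2-29*EY+[0,0,15])-[200,215])*3)
table(c,W2,200,215,3,np.arange(1.6,2.1,.05))
E
```

```text
t 17.23 cx -19.4 cy -1.3 tip h 58.7 F console [ 0.6  0.4 -0.7] w -0.1 R [-0.1  0.5 -0.4]
[217.16750204 248.69338383]
1.6 [(-3, [218, 250, 241]), (-2, [434, 450, 368])]
1.65 [(-3, [234, 266, 251]), (-2, [443, 457, 373])]
1.7 [(-3, [250, 282, 261]), (-2, [450, 463, 377])]
1.75 [(-4, [37, 60, 120]), (-3, [266, 298, 271]), (-2, [457, 468, 380])]
1.8 [(-4, [48, 72, 128]), (-3, [282, 314, 281]), (-2, [463, 473, 384])]
1.85 [(-4, [60, 85, 137]), (-3, [298, 329, 290]), (-2, [468, 476, 386])]
1.9 [(-4, [72, 99, 146]), (-3, [314, 343, 299]), (-2, [473, 479, 388])]
1.95 [(-4, [85, 113, 155]), (-3, [329, 357, 308]), (-2, [476, 480, 390])]
2.0 [(-4, [99, 128, 164]), (-3, [343, 371, 316]), (-2, [479, 482, 391])]
2.05 [(-4, [113, 143, 174]), (-3, [357, 384, 324]), (-2, [480, 482, 392])]
```

Call:
carry_out([
  [[0,7,1,2,0,0.5,-0.4],[0,0,0,9,0,0,0],[0,0,0,9,0,0,0],[0,0,0,0,0,0,0]],
])

```text
t: 17.62
ee_pos: [508.5, 405.9, 84.1]
orientation: [[-0.989, 0.149, 0.008], [0.149, 0.989, -0.001], [-0.008, 0.0, -1.0]]
force: [-1.3, -0.4, -1.2]
gripper_width: 0.0
```

```bash
python3 -c "
from h import *
rel(W2)"
```

```text
t 17.62 cx -18.6 cy -1.4 tip h 38.1 F console [-1.3 -0.6 -1.2] w 0.0 R [ 0.   0.4 -0.3]
```

Call:
carry_out([
  [[0,-6,0,1,0,0,0],[0,-6,0,1,0,0,0],[0,-6,0,0,0,0,0],[0,0,0,0,0,0,0]],
])

```text
t: 17.95
ee_pos: [526.1, 403.0, 79.5]
orientation: [[-0.989, 0.149, 0.002], [0.149, 0.989, -0.003], [-0.002, -0.003, -1.0]]
force: [-0.7, 0.1, 0.7]
gripper_width: 0.2
```

```bash
python3 - <<'E'
from h import *
rel(W2)
c=eyes.calibration('wrist'); im=snap('wrist','w17',(200,215,440,395),3)
print((proj(c,W2-29*EY+[0,0,15])-[200,215])*3)
table(c,W2,200,215,3,np.arange(2.15,2.5,.05))
E
```

```text
t 17.95 cx -0.8 cy -1.8 tip h 33.5 F console [-0.7 -0.   0.7] w 0.2 R [-0.2  0.1 -0.3]
[194.51738505 212.34151485]
2.15 [(-4, [75, 112, 142]), (-3, [366, 395, 316]), (-2, [486, 484, 381])]
2.2 [(-4, [93, 131, 154]), (-3, [381, 408, 325])]
2.25 [(-4, [112, 150, 166]), (-3, [395, 420, 332])]
2.3 [(-4, [131, 170, 178]), (-3, [408, 431, 340])]
2.35 [(-4, [150, 190, 190]), (-3, [420, 441, 346])]
2.4 [(-4, [170, 209, 202]), (-3, [431, 450, 352])]
2.45 [(-4, [190, 229, 214]), (-3, [441, 458, 358])]
2.5 [(-4, [209, 248, 226]), (-3, [450, 465, 363])]
```

Call:
carry_out([
  [[0,0,0,-20,0,0,0],[40,0,0,-40,0,0,0],[85,0,-20,-40,0,0,0],[85,20,-30,-20,0,0,7],[85,20,-35,0,0,0,7]],
])

```text
t: 18.42
ee_pos: [475.5, 329.7, 200.9]
orientation: [[-0.921, 0.389, 0.007], [0.389, 0.921, -0.004], [-0.008, -0.0, -1.0]]
force: [0.3, 0.9, 1.2]
gripper_width: 47.8
```

```bash
python3 - <<'E'
from h import *
to([426,132,230],Rdown(76.4))
E
```

```text
t 18.4167 pos [475.5 329.7 200.9] F [0.3 0.9 1.2] w 47.76442953920977
[[-0.921  0.389  0.007]
 [ 0.389  0.921 -0.004]
 [-0.008 -0.    -1.   ]]
shift [ -31.5 -201.4  -28.8] rot [ 0.3  0.4 80.7] minrows 12
```

```bash
cat >> h.py <<'E'
def plan(pos,R=None,g=85,maxd=38,maxr=6.8,nmin=1):
    s=r.get_state(); R0=np.array(s['orientation']); p0=np.array(s['ee_pos']); pos=np.array(pos,float)
    if R is None: R=R0
    rv=np.degrees(Ro.from_matrix(R0.T@R).as_rotvec()); D=np.linalg.norm(pos-p0)
    n=max(nmin,int(np.ceil(max(D/maxd,np.linalg.norm(rv)/maxr))))
    print('t %.2f'%s['t'],np.round(p0,1),'F',np.round(s['force'],1),'w %.1f'%s['gripper_width'],'need',np.round(R0.T@(pos-p0),1),np.round(rv,1),'n',n)
    Rc=R0; out=[]
    for i in range(n):
        out.append([g]+[float(v) for v in np.round(Rc.T@((pos-p0)/n),0 if n>3 else 1)]+[float(v) for v in np.round(rv/n,1)])
        Rc=Rc@Ro.from_rotvec(np.radians(rv/n)).as_matrix()
    for i in range(0,n,5): print(out[i:i+5])
E
python3 - <<'E'
from h import *
plan([426,132,230],Rdown(76.4))
E
```

```text
t 18.42 [475.5 329.7 200.9] F [0.3 0.9 1.2] w 47.8 need [ -31.5 -201.4  -28.8] [ 0.3  0.4 80.7] n 12
[[85, -3.0, -17.0, -2.0, 0.0, 0.0, 6.7], [85, -5.0, -16.0, -2.0, 0.0, 0.0, 6.7], [85, -6.0, -16.0, -2.0, 0.0, 0.0, 6.7], [85, -8.0, -15.0, -2.0, 0.0, 0.0, 6.7], [85, -10.0, -14.0, -2.0, 0.0, 0.0, 6.7]]
[[85, -11.0, -13.0, -2.0, 0.0, 0.0, 6.7], [85, -13.0, -11.0, -2.0, 0.0, 0.0, 6.7], [85, -14.0, -10.0, -2.0, 0.0, 0.0, 6.7], [85, -15.0, -8.0, -2.0, 0.0, 0.0, 6.7], [85, -16.0, -6.0, -2.0, 0.0, 0.0, 6.7]]
[[85, -16.0, -4.0, -2.0, 0.0, 0.0, 6.7], [85, -17.0, -2.0, -2.0, 0.0, 0.0, 6.7]]
```

Call:
carry_out([
  [[85,-3,-17,-4,0,0,7],[85,-5,-16,-4,0,0,7],[85,-6,-16,-4,0,0,7],[85,-8,-15,-4,0,0,7],[85,-10,-14,-4,0,0,7]],
])

```text
t: 18.83
ee_pos: [452.1, 239.8, 226.2]
orientation: [[-0.519, 0.854, 0.015], [0.854, 0.52, -0.0], [-0.008, 0.013, -1.0]]
force: [-0.2, 0.2, 0.3]
gripper_width: 85.0
```

Call:
carry_out([
  [[85,-11,-13,-2,0,0,7],[85,-13,-11,-2,0,0,7],[85,-14,-10,-2,0,0,7],[85,-15,-8,-2,0,0,7],[85,-16,-6,-2,0,0,7]],
])

```text
t: 19.25
ee_pos: [428.5, 152.3, 239.4]
orientation: [[0.078, 0.997, 0.025], [0.997, -0.079, 0.002], [0.004, 0.025, -1.0]]
force: [1.4, -0.9, 0.7]
gripper_width: 84.8
```

```bash
python3 - <<'E'
from h import *
plan([426,132,230],Rdown(76.4))
E
```

```text
t 19.25 [428.5 152.3 239.4] F [ 1.4 -0.9  0.7] w 84.8 need [-20.5  -1.1   9.3] [ 1.4 -0.4  9.1] n 2
[[85, -10.3, -0.5, 4.6, 0.7, -0.2, 4.5], [85, -10.2, 0.3, 4.7, 0.7, -0.2, 4.5]]
```

Call:
carry_out([
  [[85,-8,0,4,0.7,0,4.5],[85,-8,0,4,0.7,0,3],[85,0,0,0,0,0,0]],
])

```text
t: 19.5
ee_pos: [427.8, 131.0, 233.5]
orientation: [[0.225, 0.974, 0.006], [0.974, -0.225, 0.008], [0.009, 0.005, -1.0]]
force: [0.0, 0.6, -0.3]
gripper_width: 85.0
```

```bash
python3 - <<'E'
from h import *
import json
st()
c=eyes.calibration('wrist'); snap('wrist','w20'); 
json.dump({k:np.array(v).tolist() for k,v in c.items()},open('pics/w20.json','w')); snap('top','t1')
E
```

```text
t 19.5 pos [427.8 131.  233.5] F [ 0.   0.6 -0.3] w 85.03594596971199
[[ 0.225  0.974  0.006]
 [ 0.974 -0.225  0.008]
 [ 0.009  0.005 -1.   ]]
```

```bash
python3 - <<'E'
from h import *
import json
np.set_printoptions(precision=1,suppress=True)
c=json.load(open('pics/w20.json'))
print('blk1 cap',onz(c,324,219,105),'body centre top z64',onz(c,324.5,206,64))
print('red cap',onz(c,381.5,329,105))
print([onz(c,*p,50) for p in ((569,223),(575,314))])
s=r.get_state(); print('axis proj', [proj(c,[s['ee_pos'][0],s['ee_pos'][1],z]) for z in (0,64,105)])
E
```

```text
blk1 cap [430.4 134.1 105. ] body centre top z64 [431.9 136.7  64. ]
red cap [457.3  26.4 105. ]
[array([657.3,  64.2,  50. ]), array([658.4, -35.4,  50. ])]
axis proj [array([321.1, 199. ]), array([321.3, 210.8]), array([321.5, 220.9])]
```

```bash
python3 - <<'E'
from h import *
plan([431,135.3,110],Rdown(77))
E
```

```text
t 19.60 [428.1 133.  233.9] F [-0.2  1.  -0.1] w 85.2 need [  1.6   1.7 124. ] [ 0.3 -0.6  0.3] n 4
[[85, 0.0, 0.0, 31.0, 0.1, -0.1, 0.1], [85, 0.0, 0.0, 31.0, 0.1, -0.1, 0.1], [85, 1.0, 1.0, 31.0, 0.1, -0.1, 0.1], [85, 1.0, 1.0, 31.0, 0.1, -0.1, 0.1]]
```

Call:
carry_out([
  [[85,1,1,31,0.1,-0.2,0.1],[85,1,1,31,0.1,-0.2,0.1],[85,0,0,30,0,0,0],[85,0,0,15,0,0,0],[85,0,0,0,0,0,0]],
])

```text
t: 20.02
ee_pos: [436.5, 140.8, 127.0]
orientation: [[0.21, 0.977, 0.015], [0.978, -0.211, 0.008], [0.011, 0.013, -1.0]]
force: [-0.5, 0.1, 1.3]
gripper_width: 84.9
```

```bash
python3 - <<'E'
from h import *
plan([431,135.3,35],Rdown(77))
c=eyes.calibration('wrist'); snap('wrist','w21'); print([proj(c,[431,135.3,z]) for z in (64,105)])
E
```

```text
t 20.02 [436.5 140.8 127. ] F [-0.5  0.1  1.3] w 84.9 need [-7.6 -5.4 91.9] [ 0.8 -0.7  0.8] n 3
[[85, -2.5, -1.8, 30.6, 0.3, -0.2, 0.3], [85, -2.4, -1.7, 30.6, 0.3, -0.2, 0.3], [85, -2.3, -1.5, 30.7, 0.3, -0.2, 0.3]]
[array([314.77629345, 257.40500023]), array([314.39639085, 282.06790489])]
```

Call:
carry_out([
  [[85,-5,-4,22,0.7,-0.6,0.7],[85,-3,-2,26,0,0,0],[85,0,0,26,0,0,0],[85,0,0,12,0,0,0],[85,0,0,0,0,0,0]],
])

```text
t: 20.48
ee_pos: [437.5, 140.7, 46.1]
orientation: [[0.214, 0.977, 0.016], [0.977, -0.214, 0.009], [0.012, 0.014, -1.0]]
force: [-0.1, -1.3, 0.4]
gripper_width: 85.3
```

```bash
python3 - <<'E'
from h import *
plan([431,135.3,26],Rdown(77))
E
```

```text
t 20.48 [437.5 140.7  46.1] F [-0.1 -1.3  0.4] w 85.3 need [-6.9 -5.4 19.9] [ 0.8 -0.7  0.6] n 1
[[85, -6.9, -5.4, 19.9, 0.8, -0.7, 0.6]]
```

Call:
carry_out([
  [[85,-8,-6,4,0.8,-0.7,0.6],[85,-2,-2,8,0,0,0],[85,0,0,4,0,0,0],[85,0,0,0,0,0,0]],
])

```text
t: 20.82
ee_pos: [430.2, 134.3, 32.9]
orientation: [[0.223, 0.975, 0.005], [0.975, -0.223, 0.003], [0.004, 0.004, -1.0]]
force: [-0.0, -0.4, 0.7]
gripper_width: 85.1
```

```bash
python3 - <<'E'
from h import *
plan([431,135.3,26],Rdown(77))
snap('wrist','w22'); snap('side','s6',(200,150,360,290),5)
E
```

```text
t 20.82 [430.2 134.3  32.9] F [-0.  -0.4  0.7] w 85.1 need [1.1 0.5 6.9] [ 0.2 -0.3  0.1] n 1
[[85, 1.1, 0.5, 6.9, 0.2, -0.3, 0.1]]
```

Call:
carry_out([
  [[85,1,0,6,0,0,0],[85,0,0,2,0,0,0],[85,0,0,0,0,0,0]],
])

```text
t: 21.17
ee_pos: [431.9, 136.1, 25.7]
orientation: [[0.223, 0.975, 0.008], [0.975, -0.223, 0.005], [0.007, 0.007, -1.0]]
force: [0.4, 0.2, 0.3]
gripper_width: 85.1
```

```bash
python3 - <<'E'
from h import *
plan([431,135.3,23],Rdown(77))
E
```

```text
t 21.17 [431.9 136.1  25.7] F [0.4 0.2 0.3] w 85.1 need [-1.1 -0.7  2.7] [ 0.4 -0.4  0.1] n 1
[[85, -1.1, -0.7, 2.7, 0.4, -0.4, 0.1]]
```

Close on it.

Call:
carry_out([
  [[40,-1,-0.5,2,0.3,-0.3,0],[40,0,0,0,0,0,0],[40,0,0,0,0,0,0],[40,0,0,0,0,0,0],[40,0,0,0,0,0,0]],
], grip_force=40)

```text
t: 21.58
ee_pos: [431.4, 135.3, 23.8]
orientation: [[0.223, 0.975, 0.001], [0.975, -0.223, 0.001], [0.001, 0.001, -1.0]]
force: [0.7, 0.2, -1.1]
gripper_width: 53.8
```

```bash
python3 - <<'E'
from h import *
plan([431,135.3,26],Rdown(77))
snap('wrist','w23'); snap('side','s7',(200,150,360,290),5)
E
```

```text
t 21.58 [431.4 135.3  23.8] F [ 0.7  0.2 -1.1] w 53.8 need [-0.1 -0.4 -2.2] [ 0.1 -0.1  0.1] n 1
[[85, -0.1, -0.4, -2.2, 0.1, -0.1, 0.1]]
```

Call:
carry_out([
  [[40,0,0,-20,0,0,0],[40,0,0,-35,0,0,0],[40,0,0,-35,0,0,0],[40,0,0,-30,0,0,0],[40,0,0,-10,0,0,0]],
])

```text
t: 22.1
ee_pos: [426.7, 132.8, 153.7]
orientation: [[0.224, 0.975, -0.012], [0.975, -0.224, -0.007], [-0.009, -0.01, -1.0]]
force: [0.6, 0.3, -2.5]
gripper_width: 53.3
```

```bash
python3 - <<'E'
from h import *
plan([657.3,64.2,160],Rdown(90.6),g=40,maxd=34)
E
```

```text
t 22.10 [426.7 132.8 153.7] F [ 0.6  0.3 -2.5] w 53.3 need [-15.4 240.   -8.5] [ -0.6   0.5 -13.5] n 8
[[40, -2.0, 30.0, -1.0, -0.1, 0.1, -1.7], [40, -3.0, 30.0, -1.0, -0.1, 0.1, -1.7], [40, -4.0, 30.0, -1.0, -0.1, 0.1, -1.7], [40, -5.0, 30.0, -1.0, -0.1, 0.1, -1.7], [40, -5.0, 30.0, -1.0, -0.1, 0.1, -1.7]]
[[40, -6.0, 29.0, -1.0, -0.1, 0.1, -1.7], [40, -7.0, 29.0, -1.0, -0.1, 0.1, -1.7], [40, -8.0, 29.0, -1.0, -0.1, 0.1, -1.7]]
```

Call:
carry_out([
  [[40,-2,30,-1,-0.1,0.1,-2],[40,-3,30,-1,-0.1,0.1,-2],[40,-4,30,-1,-0.1,0.1,-2],[40,-5,30,-1,-0.1,0.1,-2],[40,-5,30,-1,-0.1,0.1,-2]],
])

```text
t: 22.52
ee_pos: [570.5, 94.7, 160.1]
orientation: [[0.033, 0.999, -0.005], [0.999, -0.033, 0.007], [0.007, -0.005, -1.0]]
force: [-0.5, 0.2, -2.8]
gripper_width: 53.6
```

Call:
carry_out([
  [[40,-6,29,-1,0,0,-2],[40,-7,25,-1,0,0,-2],[40,-6,20,-1,0,0,0],[40,0,0,0,0,0,0]],
])

```text
t: 22.85
ee_pos: [650.9, 70.9, 159.3]
orientation: [[-0.039, 0.999, -0.006], [0.999, 0.039, 0.004], [0.004, -0.005, -1.0]]
force: [0.7, -0.8, -1.9]
gripper_width: 53.5
```

```bash
python3 - <<'E'
from h import *
plan([657.3,64.2,110],Rdown(90.6),g=40,maxd=20)
c=eyes.calibration('wrist'); snap('wrist','w24')
print(proj(c,[657.3,64.2,50]))
E
```

```text
t 22.85 [650.9  70.9 159.3] F [ 0.7 -0.8 -1.9] w 53.5 need [-7.2  6.4 49.3] [-0.3 -0.2  1.6] n 3
[[40, -2.4, 2.1, 16.4, -0.1, -0.1, 0.5], [40, -2.3, 2.1, 16.4, -0.1, -0.1, 0.5], [40, -2.3, 2.1, 16.4, -0.1, -0.1, 0.5]]
[331.3056724  237.63554199]
```

```bash
python3 - <<'E'
from h import *
c=eyes.calibration('wrist')
print(proj(c,[657.3,64.2+32.5,50]),proj(c,[657.3-32.5,64.2+32.5,50]),onz(c,332.5,195,50))
E
```

```text
[336.68967882 196.27526112] [292.54895229 194.57533585] [654.1771814   97.52435569  50.        ]
```

Call:
carry_out([
  [[40,-6,5,10,-0.2,-0.2,1.5],[40,-2,1,18,0,0,0],[40,0,0,18,0,0,0],[40,0,0,8,0,0,0],[40,0,0,0,0,0,0]],
])

```text
t: 23.32
ee_pos: [650.1, 63.8, 98.3]
orientation: [[-0.008, 1.0, -0.011], [1.0, 0.008, -0.0], [0.0, -0.011, -1.0]]
force: [-0.4, 0.5, -3.0]
gripper_width: 53.7
```

```bash
python3 - <<'E'
from h import *
plan([655.5,64.6,75],Rdown(90.6),g=40,maxd=20)
E
```

```text
t 23.32 [650.1  63.8  98.3] F [-0.4  0.5 -3. ] w 53.7 need [ 0.8  5.7 23.3] [-0.6 -0.  -0.2] n 2
[[40, 0.4, 2.8, 11.6, -0.3, -0.0, -0.1], [40, 0.4, 2.8, 11.7, -0.3, -0.0, -0.1]]
```

Call:
carry_out([
  [[40,1,6,6,-0.6,0,0],[40,0,3,7,0,0,0],[40,0,0,4,0,0,0],[40,0,0,0,0,0,0]],
])

```text
t: 23.65
ee_pos: [659.1, 66.1, 80.2]
orientation: [[-0.008, 1.0, 0.0], [1.0, 0.008, 0.0], [0.0, 0.0, -1.0]]
force: [-0.9, 0.2, -2.8]
gripper_width: 53.1
```

```bash
python3 - <<'E'
from h import *
plan([655.5,64.6,75],Rdown(90.6),g=40,maxd=20)
E
```

```text
t 23.65 [659.1  66.1  80.2] F [-0.9  0.2 -2.8] w 53.1 need [-1.4 -3.6  5.2] [ 0.  -0.  -0.1] n 1
[[40, -1.4, -3.6, 5.2, 0.0, -0.0, -0.1]]
```

Call:
carry_out([
  [[40,-1,-4,2,0,0,0],[40,0,0,2,0,0,0],[40,0,0,0,0,0,0]],
])

```text
t: 23.9
ee_pos: [655.5, 65.3, 76.8]
orientation: [[-0.008, 1.0, 0.002], [1.0, 0.008, 0.001], [0.001, 0.002, -1.0]]
force: [0.4, 0.1, -2.8]
gripper_width: 53.7
```

```bash
python3 - <<'E'
from h import *
plan([655.5,64.6,74.5],Rdown(90.6),g=40,maxd=20)
E
```

```text
t 23.90 [655.5  65.3  76.8] F [ 0.4  0.1 -2.8] w 53.7 need [-0.7  0.   2.3] [ 0.1 -0.  -0.1] n 1
[[40, -0.7, 0.0, 2.3, 0.1, -0.0, -0.1]]
```

Call:
carry_out([
  [[40,0,0,2,0,0,0],[40,0,0,1.5,0,0,0],[40,0,0,0,0,0,0]],
])

```text
t: 24.15
ee_pos: [656.0, 65.2, 74.0]
orientation: [[-0.008, 1.0, 0.004], [1.0, 0.008, 0.001], [0.001, 0.004, -1.0]]
force: [1.1, 0.3, -2.1]
gripper_width: 53.4
```

```bash
python3 - <<'E'
from h import *
plan([655.5,64.6,74.5],Rdown(90.6),g=40,maxd=20)
E
```

```text
t 24.15 [656.   65.2  74. ] F [ 1.1  0.3 -2.1] w 53.4 need [-0.6 -0.5 -0.5] [ 0.2 -0.1 -0.1] n 1
[[40, -0.6, -0.5, -0.5, 0.2, -0.1, -0.1]]
```

Just about in contact; one more mm and release (open just enough to clear neighbours).

Call:
carry_out([
  [[40,0,0,1.5,0,0,0],[75,0,0,0,0,0,0],[85,0,0,0,0,0,0],[85,0,0,0,0,0,0],[85,0,0,-5,0,0,0]],
])

```text
t: 24.57
ee_pos: [657.5, 65.2, 80.2]
orientation: [[-0.008, 1.0, 0.007], [1.0, 0.008, 0.002], [0.002, 0.007, -1.0]]
force: [-1.1, 0.0, 0.0]
gripper_width: 85.1
```

Call:
carry_out([
  [[85,0,0,-30,0,0,0],[85,0,0,-36,0,0,0],[85,0,0,-36,0,0,0],[85,0,0,-30,0,0,0],[85,0,0,0,0,0,0]],
])

```text
t: 24.98
ee_pos: [656.2, 64.4, 217.8]
orientation: [[-0.007, 1.0, 0.004], [1.0, 0.007, 0.001], [0.001, 0.004, -1.0]]
force: [0.8, -0.2, 0.4]
gripper_width: 85.3
```

```bash
python3 - <<'E'
from h import *
st(); c=eyes.calibration('wrist'); snap('wrist','w25')
print('sq',proj(c,[655.5,64.6,50]),'cap',proj(c,[655.5,64.6,155]))
plan([456,25,230],Rdown(123.5))
E
```

```text
t 24.9833 pos [656.2  64.4 217.8] F [ 0.8 -0.2  0.4] w 85.32994477672881
[[-0.007  1.     0.004]
 [ 1.     0.007  0.001]
 [ 0.001  0.004 -1.   ]]
sq [320.83428221 211.85191878] cap [321.12932039 246.6083757 ]
t 25.03 [655.1  64.4 215.3] F [0.3 0.7 0.2] w 85.2 need [ -38.  -199.4  -14.9] [  0.1  -0.  -33.1] n 6
[[85, -6.0, -33.0, -2.0, 0.0, -0.0, -5.5], [85, -3.0, -34.0, -2.0, 0.0, -0.0, -5.5], [85, 0.0, -34.0, -2.0, 0.0, -0.0, -5.5], [85, 3.0, -34.0, -2.0, 0.0, -0.0, -5.5], [85, 7.0, -33.0, -2.0, 0.0, -0.0, -5.5]]
[[85, 10.0, -32.0, -2.0, 0.0, -0.0, -5.5]]
```

Call:
carry_out([
  [[85,-6,-33,-3,0,0,-6],[85,-3,-34,-3,0,0,-6],[85,0,-34,-3,0,0,-6],[85,3,-34,-3,0,0,-6],[85,7,-33,-3,0,0,-6]],
])

```text
t: 25.45
ee_pos: [485.9, 28.5, 223.6]
orientation: [[-0.529, 0.849, -0.003], [0.849, 0.529, -0.004], [-0.002, -0.005, -1.0]]
force: [-0.0, 0.5, 0.7]
gripper_width: 84.7
```

```bash
python3 - <<'E'
from h import *
plan([456,25,210],Rdown(123.5))
E
```

```text
t 25.45 [485.9  28.5 223.6] F [-0.   0.5  0.7] w 84.7 need [ 12.9 -27.2  13.7] [-0.3  0.1 -1.6] n 1
[[85, 12.9, -27.2, 13.7, -0.3, 0.1, -1.6]]
```

Call:
carry_out([
  [[85,8,-18,7,0,0,-1.5],[85,3,-6,7,0,0,0],[85,0,0,0,0,0,0],[85,0,0,0,0,0,0]],
])

```text
t: 25.78
ee_pos: [449.6, 22.7, 207.5]
orientation: [[-0.555, 0.832, -0.01], [0.832, 0.555, -0.003], [0.003, -0.01, -1.0]]
force: [-0.1, -0.2, -0.2]
gripper_width: 85.0
```

```bash
python3 - <<'E'
from h import *
st(); c=eyes.calibration('wrist'); snap('wrist','w26'); s=r.get_state()
import json; json.dump({k:np.array(v).tolist() for k,v in c.items()},open('pics/c.json','w'))
p=s['ee_pos'];print([proj(c,[p[0],p[1],z]) for z in (0,64,105)])
E
```

```text
t 25.7833 pos [449.6  22.7 207.5] F [-0.1 -0.2 -0.2] w 84.96893233954103
[[-0.555  0.832 -0.01 ]
 [ 0.832  0.555 -0.003]
 [ 0.003 -0.01  -1.   ]]
[array([324.15975412, 204.59494664]), array([323.90006147, 218.82661799]), array([323.67142787, 231.35619185])]
```

```bash
python3 - <<'E'
from h import *
import json
c=json.load(open('pics/c.json'))
X=onz(c,329.5,235.5,105); print(X); plan([X[0],X[1],110],Rdown(123.5))
print('blk2',onz(c,252,381,105))
E
```

```text
[455.13128129  22.50218698 105.        ]
t 25.83 [449.8  22.7 207.4] F [-0.5 -0.4 -0.2] w 85.4 need [-3.5  5.3 97.4] [-0.6 -0.2  0.2] n 3
[[85, -1.2, 1.8, 32.5, -0.2, -0.1, 0.1], [85, -1.1, 1.7, 32.5, -0.2, -0.1, 0.1], [85, -1.1, 1.6, 32.5, -0.2, -0.1, 0.1]]
blk2 [ 471.80955374 -118.3531124   105.        ]
```

Call:
carry_out([
  [[85,-3,5,10,-0.5,-0.2,0],[85,-1,1,34,0,0,0],[85,0,0,36,0,0,0],[85,0,0,36,0,0,0],[85,0,0,10,0,0,0]],
])

```text
t: 26.25
ee_pos: [468.7, 24.6, 81.3]
orientation: [[-0.555, 0.832, 0.016], [0.832, 0.555, 0.0], [-0.009, 0.013, -1.0]]
force: [-1.3, -0.8, -0.6]
gripper_width: 85.0
```

Call:
carry_out([
  [[85,0,0,0,0,0,0]],
])

```text
t: 26.33
ee_pos: [468.1, 24.5, 78.6]
orientation: [[-0.555, 0.832, 0.011], [0.832, 0.555, -0.001], [-0.007, 0.009, -1.0]]
force: [0.6, -0.5, 0.1]
gripper_width: 85.1
```

```bash
python3 - <<'E'
from h import *
plan([455,22.5,24],Rdown(123.5))
E
```

```text
t 26.33 [468.1  24.5  78.6] F [ 0.6 -0.5  0.1] w 85.1 need [  6.  -12.5  54.5] [0.5 0.4 0.2] n 2
[[85, 3.0, -6.2, 27.2, 0.3, 0.2, 0.1], [85, 2.9, -6.1, 27.3, 0.3, 0.2, 0.1]]
```

Call:
carry_out([
  [[85,6,-12,4,0.5,0.4,0],[85,1,-3,10,0,0,0],[85,0,-1,12,0,0,0],[85,0,-1,12,0,0,0],[85,0,0,0,0,0,0]],
])

```text
t: 26.75
ee_pos: [451.5, 21.2, 40.9]
orientation: [[-0.556, 0.831, 0.002], [0.831, 0.556, 0.0], [-0.001, 0.001, -1.0]]
force: [-0.2, 0.5, 0.6]
gripper_width: 84.8
```

```bash
python3 - <<'E'
from h import *
plan([455,22.5,24],Rdown(123.5))
E
```

```text
t 26.75 [451.5  21.2  40.9] F [-0.2  0.5  0.6] w 84.8 need [-0.8  3.6 16.9] [0.1 0.  0.3] n 1
[[85, -0.8, 3.6, 16.9, 0.1, 0.0, 0.3]]
```

Call:
carry_out([
  [[85,-1,3,5,0,0,0],[85,0,0,7,0,0,0],[85,0,0,4,0,0,0],[85,0,0,0,0,0,0]],
])

```text
t: 27.08
ee_pos: [457.3, 22.6, 26.6]
orientation: [[-0.556, 0.831, 0.007], [0.831, 0.556, 0.001], [-0.003, 0.006, -1.0]]
force: [-0.1, 0.8, -0.5]
gripper_width: 85.0
```

```bash
python3 - <<'E'
from h import *
plan([455,22.5,24],Rdown(123.5))
E
```

```text
t 27.08 [457.3  22.6  26.6] F [-0.1  0.8 -0.5] w 85.0 need [ 1.3 -2.   2.6] [0.4 0.2 0.3] n 1
[[85, 1.3, -2.0, 2.6, 0.4, 0.2, 0.3]]
```

Call:
carry_out([
  [[85,1,-2,2.5,0.3,0.2,0.3],[40,0,0,0,0,0,0],[40,0,0,0,0,0,0],[40,0,0,0,0,0,0],[40,0,0,0,0,0,0]],
])

```text
t: 27.5
ee_pos: [455.6, 22.4, 24.8]
orientation: [[-0.551, 0.834, 0.001], [0.834, 0.551, 0.002], [0.001, 0.002, -1.0]]
force: [0.8, -0.4, -2.4]
gripper_width: 53.2
```

```bash
python3 - <<'E'
from h import *
plan([455,22.5,24],Rdown(123.5))
E
```

```text
t 27.50 [455.6  22.4  24.8] F [ 0.8 -0.4 -2.4] w 53.2 need [ 0.4 -0.5  0.8] [ 0.1 -0.  -0.1] n 1
[[85, 0.4, -0.5, 0.8, 0.1, -0.0, -0.1]]
```

Call:
carry_out([
  [[40,0,0,-20,0,0,0],[40,0,0,-35,0,0,0],[40,0,0,-35,0,0,0],[40,0,0,-30,0,0,0],[40,0,0,-15,0,0,0]],
])

```text
t: 27.92
ee_pos: [449.8, 21.2, 159.6]
orientation: [[-0.551, 0.835, -0.015], [0.835, 0.551, -0.002], [0.007, -0.013, -1.0]]
force: [0.8, 0.1, -2.8]
gripper_width: 53.0
```

```bash
python3 - <<'E'
from h import *
plan([645,-35,165],Rdown(90.6),g=40,maxd=34)
E
```

```text
t 27.92 [449.8  21.2 159.6] F [ 0.8  0.1 -2.8] w 53.0 need [-154.3  131.9   -8.2] [-0.9 -0.1 32.8] n 6
[[40, -26.0, 22.0, -1.0, -0.1, -0.0, 5.5], [40, -24.0, 24.0, -1.0, -0.1, -0.0, 5.5], [40, -21.0, 26.0, -1.0, -0.1, -0.0, 5.5], [40, -18.0, 28.0, -1.0, -0.1, -0.0, 5.5], [40, -16.0, 30.0, -1.0, -0.1, -0.0, 5.5]]
[[40, -13.0, 31.0, -1.0, -0.1, -0.0, 5.5]]
```

Call:
carry_out([
  [[40,-26,22,-1,-0.2,0,6],[40,-24,24,-1,-0.2,0,6],[40,-21,26,-1,-0.2,0,6],[40,-18,28,-1,-0.2,0,6],[40,-16,30,-1,-0.1,0,6]],
])

```text
t: 28.33
ee_pos: [609.9, -27.3, 168.0]
orientation: [[-0.045, 0.999, 0.001], [0.999, 0.045, 0.011], [0.011, 0.002, -1.0]]
force: [0.8, 0.8, -2.9]
gripper_width: 53.1
```

```bash
python3 - <<'E'
from h import *
plan([656.5,-35,165],Rdown(90.6),g=40,maxd=34)
E
```

```text
t 28.33 [609.9 -27.3 168. ] F [ 0.8  0.8 -2.9] w 53.1 need [-9.8 46.2  3. ] [ 0.1 -0.6  2. ] n 2
[[40, -4.9, 23.1, 1.5, 0.0, -0.3, 1.0], [40, -4.5, 23.2, 1.5, 0.0, -0.3, 1.0]]
```

Call:
carry_out([
  [[40,-4,16,2,0,-0.5,2],[40,-4,14,1,0,0,0],[40,0,8,0,0,0,0],[40,0,0,0,0,0,0],[40,0,0,0,0,0,0]],
])

```text
t: 28.75
ee_pos: [652.7, -38.3, 161.3]
orientation: [[-0.001, 1.0, -0.001], [1.0, 0.001, -0.003], [-0.003, -0.001, -1.0]]
force: [-0.5, 0.0, -2.9]
gripper_width: 53.4
```

```bash
python3 - <<'E'
from h import *
plan([656.5,-35,75],Rdown(90.6),g=40,maxd=34)
c=eyes.calibration('wrist'); snap('wrist','w27')
print([proj(c,[656.5+a,-35+32.5,50]) for a in (-32.5,32.5)])
import json; json.dump({k:np.array(v).tolist() for k,v in c.items()},open('pics/c.json','w'))
E
```

```text
t 28.75 [652.7 -38.3 161.3] F [-0.5  0.  -2.9] w 53.4 need [ 3.6  3.9 86.3] [-0.   0.2 -0.5] n 3
[[40, 1.2, 1.3, 28.8, -0.0, 0.1, -0.2], [40, 1.2, 1.3, 28.8, -0.0, 0.1, -0.2], [40, 1.1, 1.3, 28.8, -0.0, 0.1, -0.2]]
[array([283.42908046, 179.87708328]), array([372.03828054, 179.83459454])]
```

Call:
carry_out([
  [[40,3,5,10,0,0,0],[40,0,0,18,0,0,0],[40,0,0,18,0,0,0],[40,0,0,8,0,0,0],[40,0,0,0,0,0,0]],
])

```text
t: 29.22
ee_pos: [655.2, -31.4, 105.2]
orientation: [[-0.004, 1.0, -0.001], [1.0, 0.004, 0.001], [0.001, -0.001, -1.0]]
force: [-0.9, -1.0, -2.4]
gripper_width: 53.4
```

```bash
python3 - <<'E'
from h import *
plan([657,-36,76],Rdown(90.6),g=40,maxd=34)
E
```

```text
t 29.22 [655.2 -31.4 105.2] F [-0.9 -1.  -2.4] w 53.4 need [-4.7  1.8 29.2] [-0.  -0.1 -0.4] n 1
[[40, -4.7, 1.8, 29.2, -0.0, -0.1, -0.4]]
```

Call:
carry_out([
  [[40,-4,2,8,0,0,-0.3],[40,-1,0,10,0,0,0],[40,0,0,6,0,0,0],[40,0,0,0,0,0,0]],
])

```text
t: 29.55
ee_pos: [657.5, -36.1, 80.1]
orientation: [[-0.01, 1.0, 0.0], [1.0, 0.01, 0.002], [0.002, 0.001, -1.0]]
force: [-0.2, 0.1, -2.9]
gripper_width: 53.1
```

```bash
python3 - <<'E'
from h import *
plan([657,-36,75],Rdown(90.6),g=40,maxd=34)
E
```

```text
t 29.55 [657.5 -36.1  80.1] F [-0.2  0.1 -2.9] w 53.1 need [ 0.1 -0.5  5.1] [ 0.  -0.1 -0. ] n 1
[[40, 0.1, -0.5, 5.1, 0.0, -0.1, -0.0]]
```

Call:
carry_out([
  [[40,0,0,3,0,0,0],[40,0,0,1.5,0,0,0],[40,0,0,0,0,0,0]],
])

```text
t: 29.8
ee_pos: [658.0, -36.5, 75.6]
orientation: [[-0.01, 1.0, 0.001], [1.0, 0.01, 0.002], [0.002, 0.001, -1.0]]
force: [-0.3, 0.4, -1.8]
gripper_width: 53.4
```

```bash
python3 - <<'E'
from h import *
plan([657,-36,75],Rdown(90.6),g=40,maxd=34)
E
```

```text
t 29.80 [658.  -36.5  75.6] F [-0.3  0.4 -1.8] w 53.4 need [ 0.5 -1.   0.6] [ 0.1 -0.1 -0. ] n 1
[[40, 0.5, -1.0, 0.6, 0.1, -0.1, -0.0]]
```

Call:
carry_out([
  [[40,0,0,1.5,0,0,0],[75,0,0,0,0,0,0],[85,0,0,0,0,0,0],[85,0,0,0,0,0,0],[85,0,0,-5,0,0,0]],
])

```text
t: 30.22
ee_pos: [660.0, -36.4, 81.6]
orientation: [[-0.01, 1.0, 0.006], [1.0, 0.01, 0.002], [0.002, 0.006, -1.0]]
force: [-0.2, 0.6, -0.3]
gripper_width: 84.8
```

Call:
carry_out([
  [[85,0,0,-30,0,0,0],[85,0,0,-36,0,0,0],[85,0,0,-36,0,0,0],[85,0,0,-30,0,0,0],[85,0,0,0,0,0,0]],
])

```text
t: 30.63
ee_pos: [658.9, -37.2, 220.4]
orientation: [[-0.009, 1.0, 0.004], [1.0, 0.009, 0.002], [0.001, 0.004, -1.0]]
force: [0.2, -0.6, -0.1]
gripper_width: 84.9
```

```bash
python3 - <<'E'
from h import *
snap('wrist','w28')
plan([471.8,-118,210],Rdown(60))
E
```

```text
t 30.68 [657.9 -37.1 218. ] F [ 0.9 -0.3  0.3] w 85.0 need [ -79.2 -186.8    7.6] [ 0.1 -0.1 30.5] n 6
[[85, -13.0, -31.0, 1.0, 0.0, -0.0, 5.1], [85, -16.0, -30.0, 1.0, 0.0, -0.0, 5.1], [85, -18.0, -28.0, 1.0, 0.0, -0.0, 5.1], [85, -21.0, -27.0, 1.0, 0.0, -0.0, 5.1], [85, -23.0, -25.0, 1.0, 0.0, -0.0, 5.1]]
[[85, -25.0, -22.0, 1.0, 0.0, -0.0, 5.1]]
```

Call:
carry_out([
  [[85,-13,-31,1,0,0,5.5],[85,-16,-30,1,0,0,5.5],[85,-18,-28,1,0,0,5.5],[85,-21,-27,1,0,0,5.5],[85,-23,-25,1,0,0,5.5]],
])

```text
t: 31.1
ee_pos: [499.8, -98.0, 208.8]
orientation: [[0.463, 0.887, 0.003], [0.887, -0.463, 0.002], [0.003, 0.002, -1.0]]
force: [0.0, 0.1, 1.0]
gripper_width: 85.2
```

```bash
python3 - <<'E'
from h import *
plan([471.8,-118,205],Rdown(60))
E
```

```text
t 31.10 [499.8 -98.  208.8] F [0.  0.1 1. ] w 85.2 need [-30.7 -15.6   3.6] [ 0.1 -0.2  2.5] n 1
[[85, -30.7, -15.6, 3.6, 0.1, -0.2, 2.5]]
```

Call:
carry_out([
  [[85,-16,-8,3,0,0,2.5],[85,-9,-4,2,0,0,0],[85,0,0,0,0,0,0],[85,0,0,0,0,0,0]],
])

```text
t: 31.43
ee_pos: [468.1, -116.4, 201.2]
orientation: [[0.509, 0.861, -0.003], [0.861, -0.509, 0.005], [0.003, -0.006, -1.0]]
force: [-0.4, 0.1, -0.4]
gripper_width: 84.8
```

```bash
python3 - <<'E'
from h import *
st(); c=eyes.calibration('wrist'); snap('wrist','w29')
import json; json.dump({k:np.array(v).tolist() for k,v in c.items()},open('pics/c.json','w'))
E
```

```text
t 31.4333 pos [ 468.1 -116.4  201.2] F [-0.4  0.1 -0.4] w 84.77701843961184
[[ 0.509  0.861 -0.003]
 [ 0.861 -0.509  0.005]
 [ 0.003 -0.006 -1.   ]]
```

```bash
python3 - <<'E'
from h import *
import json
c=json.load(open('pics/c.json')); s=r.get_state(); R=np.array(s['orientation'])
X=onz(c,332,231.5,105); print(X); P=onz(c,210,270,25); print(P, R.T@(P-X)); plan([X[0],X[1],110],Rdown(60))
print('places',onz(c,541,117,50),onz(c,584.5,222,50))
E
```

```text
[ 473.94938941 -118.85616976  105.        ]
[ 342.28046776 -111.28647053   25.        ] [ -60.63877452 -116.77692502   80.49903156]
t 31.48 [ 468.4 -116.4  201.2] F [-0.2  0.3  0.2] w 84.8 need [ 0.5  6.6 91.2] [-0.3 -0.1 -0.6] n 3
[[85, 0.2, 2.2, 30.4, -0.1, -0.0, -0.2], [85, 0.2, 2.1, 30.4, -0.1, -0.0, -0.2], [85, 0.2, 2.1, 30.4, -0.1, -0.0, -0.2]]
places [ 659.81060165 -135.35111859   50.        ] [ 660.06340808 -236.12241878   50.        ]
```

Clear. Descend in stages to (473.5,-118.5).

Call:
carry_out([
  [[85,0,3,10,0,0,-0.5],[85,0,0,22,0,0,0],[85,0,0,22,0,0,0],[85,0,0,22,0,0,0],[85,0,0,0,0,0,0]],
])

```text
t: 31.9
ee_pos: [480.4, -114.2, 123.7]
orientation: [[0.489, 0.872, 0.005], [0.872, -0.489, 0.003], [0.005, 0.003, -1.0]]
force: [-2.2, 1.3, -0.3]
gripper_width: 84.9
```

```bash
python3 - <<'E'
from h import *
plan([473.5,-118.5,24],Rdown(60))
E
```

```text
t 31.90 [ 480.4 -114.2  123.7] F [-2.2  1.3 -0.3] w 84.9 need [-7.7 -4.2 99.6] [ 0.1 -0.3  0.7] n 3
[[85, -2.6, -1.4, 33.2, 0.0, -0.1, 0.2], [85, -2.5, -1.4, 33.2, 0.0, -0.1, 0.2], [85, -2.5, -1.3, 33.2, 0.0, -0.1, 0.2]]
```

Call:
carry_out([
  [[85,-7,-6,8,0,-0.3,0.6],[85,-2,-2,20,0,0,0],[85,0,-1,20,0,0,0],[85,0,-1,20,0,0,0],[85,0,0,0,0,0,0]],
])

```text
t: 32.32
ee_pos: [472.0, -116.6, 55.1]
orientation: [[0.494, 0.869, 0.007], [0.869, -0.494, -0.004], [0.0, 0.008, -1.0]]
force: [-1.7, -0.1, -0.9]
gripper_width: 85.1
```

```bash
python3 - <<'E'
from h import *
plan([473.5,-118.5,24],Rdown(60))
E
```

```text
t 32.32 [ 472.  -116.6   55.1] F [-1.7 -0.1 -0.9] w 85.1 need [-0.9  2.  31.1] [ 0.5 -0.   0.4] n 1
[[85, -0.9, 2.0, 31.1, 0.5, -0.0, 0.4]]
```

Call:
carry_out([
  [[85,-1,1,10,0.5,0,0.4],[85,0,0,10,0,0,0],[85,0,0,6,0,0,0],[85,0,0,0,0,0,0]],
])

```text
t: 32.65
ee_pos: [475.2, -118.2, 30.8]
orientation: [[0.499, 0.866, 0.004], [0.866, -0.499, 0.0], [0.002, 0.003, -1.0]]
force: [0.1, 0.4, -0.0]
gripper_width: 84.9
```

```bash
python3 - <<'E'
from h import *
plan([473.5,-118.5,24],Rdown(60))
E
```

```text
t 32.65 [ 475.2 -118.2   30.8] F [ 0.1  0.4 -0. ] w 84.9 need [-1.1 -1.4  6.8] [ 0.2 -0.1  0.1] n 1
[[85, -1.1, -1.4, 6.8, 0.2, -0.1, 0.1]]
```

Call:
carry_out([
  [[85,-1,-1,4,0,0,0],[85,0,0,3,0,0,0],[40,0,0,0,0,0,0],[40,0,0,0,0,0,0],[40,0,0,0,0,0,0]],
])

```text
t: 33.07
ee_pos: [475.4, -118.6, 25.5]
orientation: [[0.499, 0.867, 0.008], [0.867, -0.499, 0.0], [0.004, 0.006, -1.0]]
force: [2.5, 0.2, -1.0]
gripper_width: 53.2
```

Call:
carry_out([
  [[40,0,0,0,0,0,0],[40,0,0,0,0,0,0]],
])

```text
t: 33.23
ee_pos: [475.3, -118.5, 25.7]
orientation: [[0.499, 0.867, 0.008], [0.867, -0.499, 0.0], [0.004, 0.006, -1.0]]
force: [-0.2, -0.1, -2.5]
gripper_width: 53.4
```

Call:
carry_out([
  [[40,0,0,-20,0,0,0],[40,0,0,-35,0,0,0],[40,0,0,-35,0,0,0],[40,0,0,-30,0,0,0],[40,0,0,-15,0,0,0]],
])

```text
t: 33.65
ee_pos: [469.0, -118.2, 160.4]
orientation: [[0.5, 0.866, -0.008], [0.866, -0.5, 0.0], [-0.004, -0.007, -1.0]]
force: [0.9, 0.2, -3.1]
gripper_width: 53.2
```

```bash
python3 - <<'E'
from h import *
plan([650,-136,165],Rdown(90.6),g=40,maxd=34)
E
```

```text
t 33.65 [ 469.  -118.2  160.4] F [ 0.9  0.2 -3.1] w 53.2 need [ 75.  165.7  -6.1] [ -0.5   0.1 -30.6] n 6
[[40, 12.0, 28.0, -1.0, -0.1, 0.0, -5.1], [40, 10.0, 29.0, -1.0, -0.1, 0.0, -5.1], [40, 7.0, 29.0, -1.0, -0.1, 0.0, -5.1], [40, 5.0, 30.0, -1.0, -0.1, 0.0, -5.1], [40, 2.0, 30.0, -1.0, -0.1, 0.0, -5.1]]
[[40, -1.0, 30.0, -1.0, -0.1, 0.0, -5.1]]
```

Call:
carry_out([
  [[40,12,28,-1,-0.1,0,-5.6],[40,10,29,-1,-0.1,0,-5.6],[40,7,29,-1,-0.1,0,-5.6],[40,5,30,-1,-0.1,0,-5.6],[40,2,30,-1,-0.1,0,-5.6]],
])

```text
t: 34.07
ee_pos: [619.9, -129.4, 169.6]
orientation: [[0.016, 1.0, 0.003], [1.0, -0.016, 0.004], [0.004, 0.003, -1.0]]
force: [0.4, 0.2, -2.5]
gripper_width: 53.2
```

```bash
python3 - <<'E'
from h import *
plan([658.5,-136,165],Rdown(90.6),g=40,maxd=34)
E
```

```text
t 34.07 [ 619.9 -129.4  169.6] F [ 0.4  0.2 -2.5] w 53.2 need [-6.  38.7  4.7] [ 0.2 -0.2 -1.5] n 2
[[40, -3.0, 19.4, 2.3, 0.1, -0.1, -0.8], [40, -3.3, 19.3, 2.3, 0.1, -0.1, -0.8]]
```

Call:
carry_out([
  [[40,-3,14,2,0,0,-1.5],[40,-2,12,2,0,0,0],[40,0,6,0,0,0,0],[40,0,0,0,0,0,0],[40,0,0,0,0,0,0]],
])

```text
t: 34.48
ee_pos: [656.8, -133.3, 162.0]
orientation: [[-0.018, 1.0, 0.001], [1.0, 0.018, 0.004], [0.004, 0.001, -1.0]]
force: [-0.3, 0.0, -3.2]
gripper_width: 53.5
```

```bash
python3 - <<'E'
from h import *
plan([658.5,-136,75],Rdown(90.6),g=40,maxd=34)
c=eyes.calibration('wrist'); snap('wrist','w30')
print([proj(c,[658.5+a,-136+32.5,50]) for a in (-32.5,32.5)])
import json; json.dump({k:np.array(v).tolist() for k,v in c.items()},open('pics/c.json','w'))
E
```

```text
t 34.48 [ 656.8 -133.3  162. ] F [-0.3  0.  -3.2] w 53.5 need [-3.   1.6 87. ] [ 0.  -0.2  0.5] n 3
[[40, -1.0, 0.5, 29.0, 0.0, -0.1, 0.2], [40, -1.0, 0.6, 29.0, 0.0, -0.1, 0.2], [40, -0.9, 0.6, 29.0, 0.0, -0.1, 0.2]]
[array([281.51048589, 188.07770314]), array([369.20316173, 189.53868997])]
```

Call:
carry_out([
  [[40,-3,2,10,0,0,0.4],[40,-1,0,18,0,0,0],[40,0,0,18,0,0,0],[40,0,0,8,0,0,0],[40,0,0,0,0,0,0]],
])

```text
t: 34.95
ee_pos: [656.0, -137.3, 106.2]
orientation: [[-0.008, 1.0, 0.001], [1.0, 0.008, 0.004], [0.004, 0.001, -1.0]]
force: [0.3, 1.0, -1.8]
gripper_width: 53.3
```

```bash
python3 - <<'E'
from h import *
plan([659,-136.5,76],Rdown(90.6),g=40,maxd=34)
E
```

```text
t 34.95 [ 656.  -137.3  106.2] F [ 0.3  1.  -1.8] w 53.3 need [ 0.7  2.9 30.2] [ 0.1 -0.2 -0.1] n 1
[[40, 0.7, 2.9, 30.2, 0.1, -0.2, -0.1]]
```

Call:
carry_out([
  [[40,0,2,8,0,-0.2,0],[40,0,0,10,0,0,0],[40,0,0,6,0,0,0],[40,0,0,0,0,0,0]],
])

```text
t: 35.28
ee_pos: [658.3, -137.4, 81.2]
orientation: [[-0.008, 1.0, 0.002], [1.0, 0.008, 0.0], [0.0, 0.002, -1.0]]
force: [-1.1, -0.4, -2.8]
gripper_width: 53.0
```

```bash
python3 - <<'E'
from h import *
plan([659,-136.5,75.5],Rdown(90.6),g=40,maxd=34)
E
```

```text
t 35.28 [ 658.3 -137.4   81.2] F [-1.1 -0.4 -2.8] w 53.0 need [0.9 0.7 5.7] [ 0.1 -0.  -0.2] n 1
[[40, 0.9, 0.7, 5.7, 0.1, -0.0, -0.2]]
```

Call:
carry_out([
  [[40,0,0,3,0,0,0],[40,0,0,2.5,0,0,0],[40,0,0,0,0,0,0]],
])

```text
t: 35.53
ee_pos: [659.0, -137.6, 75.9]
orientation: [[-0.008, 1.0, 0.004], [1.0, 0.008, 0.0], [0.0, 0.004, -1.0]]
force: [0.1, 0.8, -2.8]
gripper_width: 53.1
```

Call:
carry_out([
  [[40,0,0,1.5,0,0,0],[75,0,0,0,0,0,0],[85,0,0,0,0,0,0],[85,0,0,0,0,0,0],[85,0,0,-5,0,0,0]],
])

```text
t: 35.95
ee_pos: [660.7, -138.2, 82.5]
orientation: [[-0.008, 1.0, 0.008], [1.0, 0.008, -0.0], [-0.0, 0.008, -1.0]]
force: [0.9, 1.0, -0.2]
gripper_width: 85.0
```

Call:
carry_out([
  [[85,0,0,-30,0,0,0],[85,0,0,-36,0,0,0],[85,0,0,-36,0,0,0],[85,0,0,-30,0,0,0],[85,0,0,0,0,0,0]],
])

```text
t: 36.37
ee_pos: [659.2, -138.5, 220.6]
orientation: [[-0.007, 1.0, 0.006], [1.0, 0.007, -0.001], [-0.001, 0.006, -1.0]]
force: [0.6, -1.0, 0.2]
gripper_width: 85.1
```

```bash
python3 - <<'E'
from h import *
import json
st(); c=eyes.calibration('wrist'); snap('wrist','w31'); snap('top','t2')
json.dump({k:np.array(v).tolist() for k,v in c.items()},open('pics/c.json','w'))
E
```

```text
t 36.3667 pos [ 659.2 -138.5  220.6] F [ 0.6 -1.   0.2] w 85.11183405606124
[[-0.007  1.     0.006]
 [ 1.     0.007 -0.001]
 [-0.001  0.006 -1.   ]]
```

```bash
python3 - <<'E'
from h import *
plan([440,-250,230],Rdown(49))
E
```

```text
t 36.47 [ 656.8 -137.6  215.5] F [-0.4 -0.1 -0.5] w 85.0 need [-110.9 -217.6  -14.4] [-0.1 -0.  41.4] n 7
[[85, -16.0, -31.0, -2.0, -0.0, -0.0, 5.9], [85, -19.0, -29.0, -2.0, -0.0, -0.0, 5.9], [85, -22.0, -27.0, -2.0, -0.0, -0.0, 5.9], [85, -25.0, -25.0, -2.0, -0.0, -0.0, 5.9], [85, -27.0, -22.0, -2.0, -0.0, -0.0, 5.9]]
[[85, -29.0, -19.0, -2.0, -0.0, -0.0, 5.9], [85, -31.0, -16.0, -2.0, -0.0, -0.0, 5.9]]
```

Call:
carry_out([
  [[85,-16,-31,-5,0,0,6.5],[85,-19,-29,-5,0,0,6.5],[85,-22,-27,-5,0,0,6.5],[85,-25,-25,-3,0,0,6.5],[85,-27,-22,-2,0,0,6.5]],
])

```text
t: 36.88
ee_pos: [497.1, -209.1, 227.0]
orientation: [[0.539, 0.842, -0.012], [0.842, -0.539, 0.005], [-0.002, -0.012, -1.0]]
force: [-1.0, -1.4, -0.1]
gripper_width: 85.1
```

Call:
carry_out([
  [[85,-25,-16,0,0,0,6],[85,-10,-5,0,0,0,0],[85,0,0,0,0,0,0],[85,0,0,0,0,0,0]],
])

```text
t: 37.22
ee_pos: [449.0, -228.5, 223.5]
orientation: [[0.637, 0.771, -0.02], [0.771, -0.637, 0.009], [-0.006, -0.021, -1.0]]
force: [0.9, 1.3, 0.1]
gripper_width: 84.9
```

```bash
python3 - <<'E'
from h import *
import json
s=st(); print(np.round(s['qpos'],2)); c=eyes.calibration('wrist'); snap('wrist','w32')
json.dump({k:np.array(v).tolist() for k,v in c.items()},open('pics/c.json','w'))
E
```

```text
t 37.2167 pos [ 449.  -228.5  223.5] F [0.9 1.3 0.1] w 84.87146561463726
[[ 0.637  0.771 -0.02 ]
 [ 0.771 -0.637  0.009]
 [-0.006 -0.021 -1.   ]]
[-0.18  0.25  0.69  1.97 -0.18  1.01 -0.1 ]
```

```bash
python3 - <<'E'
from h import *
sv(np.load('pics/w32.npy'),'w32c',(280,210,380,345),5)
E
cat > b.py <<'E'
from h import *
import json
np.set_printoptions(precision=2,suppress=True)
c=json.load(open('pics/c.json'))
f=lambda x,y,z:onz(c,280+x/5,210+y/5,z)
P=[f(*p,54) for p in [(126,154),(398,156),(390,453),(124,450)]]
for i in range(4):
    d=P[(i+1)%4]-P[i]; print(np.linalg.norm(d),np.degrees(np.arctan2(d[1],d[0])))
base=(P[0]+P[1])/2; sh=(P[2]+P[3])/2; print('base',base,'sh',sh,'ctr',(base+sh)/2)
cap=f(253,500,38); print('cap edge',cap, 'capend',f(253,618,20))
d=sh-base; print(np.degrees(np.arctan2(d[1],d[0])))
E
python3 b.py
```

```text
50.86928680469919 -39.729966878530796
60.951550367770224 -129.46633294492725
52.24336049883222 140.23156780536377
60.92564760431482 49.241525812923086
base [ 434.48 -255.1    54.  ] sh [ 395.22 -301.7    54.  ] ctr [ 414.85 -278.4    54.  ]
cap edge [ 382.67 -315.93   38.  ] capend [ 358.25 -345.86   20.  ]
-130.11226624971923
```

Call:
carry_out([
  [[85,-5,0,0,0,-7,0],[85,-5,0,0,0,-7,0],[85,-5,0,0,0,-7,0],[85,-5,0,0,0,-7,0],[85,-5,0,0,0,-7,0]],
])

```text
t: 37.68
ee_pos: [440.0, -249.5, 232.6]
orientation: [[0.508, 0.773, -0.381], [0.628, -0.635, -0.451], [-0.59, -0.011, -0.807]]
force: [-0.2, 0.4, -1.3]
gripper_width: 84.9
```

```bash
python3 - <<'E'
from h import *
s=st(); print(np.round(s['qpos'],2))
E
```

```text
t 37.6833 pos [ 440.  -249.5  232.6] F [-0.2  0.4 -1.3] w 84.92832540353139
[[ 0.508  0.773 -0.381]
 [ 0.628 -0.635 -0.451]
 [-0.59  -0.011 -0.807]]
[-0.47  0.47  0.77  1.87  0.27  1.2  -0.53]
```

Call:
carry_out([
  [[85,0,0,0,0,-7,0],[85,0,0,0,0,-7,0],[85,0,0,0,0,-7,0],[85,0,0,0,0,-7,0],[85,0,0,0,0,-6,0]],
])

```text
t: 38.1
ee_pos: [455.0, -239.7, 228.6]
orientation: [[0.192, 0.79, -0.582], [0.262, -0.612, -0.746], [-0.946, -0.009, -0.324]]
force: [-0.8, -0.4, -0.3]
gripper_width: 84.9
```

```bash
python3 - <<'E'
from h import *
s=st(); print(np.round(s['qpos'],2)); snap('side','s8')
E
```

```text
t 38.1 pos [ 455.  -239.7  228.6] F [-0.8 -0.4 -0.3] w 84.93120069046756
[[ 0.192  0.79  -0.582]
 [ 0.262 -0.612 -0.746]
 [-0.946 -0.009 -0.324]]
[-0.6   0.87  0.79  1.77  0.46  1.43 -0.7 ]
```

```bash
cat >> h.py <<'E'
AZ=-130.1
def Rtool(z,yaz):
    y=np.array([np.cos(np.radians(yaz)),np.sin(np.radians(yaz)),0]); z=np.array(z)/np.linalg.norm(z)
    y=y-z*(y@z); y/=np.linalg.norm(y); return np.stack([np.cross(y,z),y,z],1)
def avec(az): return np.array([np.cos(np.radians(az)),np.sin(np.radians(az)),0])
T=np.radians(22); DN=np.array([0,0,-1.])
a0=avec(AZ); z0=DN*np.cos(T)-a0*np.sin(T); R0=Rtool(z0,AZ+90)
def Rfin(az): a=avec(az); return Rtool(a*np.cos(T)+DN*np.sin(T),az+90)
G=np.array([412.3,-281.4,30])
E
python3 - <<'E'
from h import *
print(R0); plan(G-130*z0,R0,maxr=6.9)
E
```

```text
[[ 5.97221030e-01  7.64921401e-01  2.41292959e-01]
 [ 7.09222773e-01 -6.44123630e-01  2.86544600e-01]
 [ 3.74606593e-01  3.57568817e-17 -9.27183855e-01]]
t 38.15 [ 455.  -237.4  223.3] F [-0.8  4.4 -5.9] w 84.8 need [ 34.9  -8.1 126.9] [ 0.3 93.7  3.1] n 14
[[85, 2.0, -1.0, 9.0, 0.0, 6.7, 0.2], [85, 1.0, -1.0, 9.0, 0.0, 6.7, 0.2], [85, 0.0, -1.0, 9.0, 0.0, 6.7, 0.2], [85, -1.0, -1.0, 9.0, 0.0, 6.7, 0.2], [85, -2.0, -1.0, 9.0, 0.0, 6.7, 0.2]]
[[85, -3.0, -1.0, 9.0, 0.0, 6.7, 0.2], [85, -4.0, -1.0, 9.0, 0.0, 6.7, 0.2], [85, -5.0, -1.0, 8.0, 0.0, 6.7, 0.2], [85, -6.0, -1.0, 7.0, 0.0, 6.7, 0.2], [85, -7.0, -0.0, 7.0, 0.0, 6.7, 0.2]]
[[85, -7.0, -0.0, 6.0, 0.0, 6.7, 0.2], [85, -8.0, -0.0, 5.0, 0.0, 6.7, 0.2], [85, -9.0, -0.0, 4.0, 0.0, 6.7, 0.2], [85, -9.0, -0.0, 3.0, 0.0, 6.7, 0.2]]
```

Call:
carry_out([
  [[85,2,-1,9,0,7,0.2],[85,1,-1,9,0,7,0.2],[85,0,-1,9,0,7,0.2],[85,-1,-1,9,0,7,0.2],[85,-2,-1,9,0,7,0.2]],
])

```text
t: 38.57
ee_pos: [440.1, -251.6, 183.6]
orientation: [[0.464, 0.81, -0.359], [0.657, -0.586, -0.473], [-0.594, -0.017, -0.804]]
force: [-0.8, -0.3, -0.2]
gripper_width: 85.0
```

Call:
carry_out([
  [[85,-3,-1,7,0,7,0.2],[85,-4,-1,7,0,7,0.2],[85,-5,-1,6,0,7,0.2],[85,-6,-1,5,0,7,0.2],[85,-7,0,5,0,7,0.2]],
])

```text
t: 38.98
ee_pos: [427.4, -274.5, 170.3]
orientation: [[0.586, 0.81, 0.003], [0.81, -0.586, -0.016], [-0.012, 0.012, -1.0]]
force: [-0.8, -0.2, -0.2]
gripper_width: 84.7
```

```bash
python3 - <<'E'
from h import *
plan(G-130*z0,R0,maxr=6.9); print(np.round(r.get_state()['qpos'],2))
E
```

```text
t 38.98 [ 427.4 -274.5  170.3] F [-0.8 -0.2 -0.2] w 84.7 need [-62.8 -11.9  20.3] [-0.1 22.6  4.3] n 4
[[85, -16.0, -3.0, 5.0, -0.0, 5.7, 1.1], [85, -16.0, -3.0, 4.0, -0.0, 5.7, 1.1], [85, -16.0, -2.0, 2.0, -0.0, 5.7, 1.1], [85, -17.0, -2.0, 0.0, -0.0, 5.7, 1.1]]
[ 0.02  0.3   0.57  2.03 -0.2   0.86  0.07]
```

Call:
carry_out([
  [[85,-16,-3,4,0,6,1.1],[85,-16,-3,3,0,6,1.1],[85,-16,-3,1,0,6,1.1],[85,-14,-2,0,0,5,1],[85,0,0,0,0,0,0]],
])

```text
t: 39.4
ee_pos: [385.2, -327.1, 160.5]
orientation: [[0.586, 0.758, 0.286], [0.701, -0.651, 0.291], [0.407, 0.03, -0.913]]
force: [0.2, 0.0, 0.3]
gripper_width: 85.0
```

```bash
python3 - <<'E'
from h import *
import json
plan(G-90*z0,R0,maxr=6.9); print(np.round(r.get_state()['qpos'],2))
c=eyes.calibration('wrist'); snap('wrist','w33')
json.dump({k:np.array(v).tolist() for k,v in c.items()},open('pics/c.json','w'))
print([np.round(proj(c,X),0) for X in (G,G+[0,0,24],[435.5,-253.9,54])])
E
```

```text
t 39.40 [ 385.2 -327.1  160.5] F [0.2 0.  0.3] w 85.0 need [ -2.  -10.4  50.3] [ 1.8 -2.   0.2] n 2
[[85, -1.0, -5.2, 25.2, 0.9, -1.0, 0.1], [85, -0.6, -4.8, 25.3, 0.9, -1.0, 0.1]]
[ 0.51  0.37  0.47  2.03 -0.71  1.    0.72]
[array([306., 224.]), array([306., 219.]), array([306., 174.])]
```

```bash
python3 - <<'E'
from h import *
import json
np.set_printoptions(precision=0,suppress=True)
c=json.load(open('pics/c.json'))
for p,z in (((237,416),20),((210,365),50),((30,250),50)):
    P=onz(c,*p,z); print(P, R0.T@(P-G))
c=eyes.calibration('top'); 
for p in ((424,321),(397,321),(406,312),(405,331)): print(onz(c,*p,27))
plan(G-60*z0,R0)
E
```

```text
[ 270. -363.   20.] [-147.  -57.  -48.]
[ 288. -318.   50.] [-93. -72. -59.]
[ 238. -163.   50.] [ -13. -210.  -27.]
[ 253. -372.   27.]
[ 254. -292.   27.]
[ 280. -319.   27.]
[ 225. -314.   27.]
t 39.45 [ 387. -326.  161.] F [ 0. -0. -0.] w 85.0 need [ -6. -12.  80.] [ 2. -2.  0.] n 3
[[85, -1.8, -3.9, 26.6, 0.6, -0.6, 0.1], [85, -1.5, -3.6, 26.7, 0.6, -0.6, 0.1], [85, -1.2, -3.3, 26.7, 0.6, -0.6, 0.1]]
```

Call:
carry_out([
  [[85,-6,-12,10,1.8,-2,0.1],[85,-1,-2,22,0,0,0],[85,0,0,22,0,0,0],[85,0,0,20,0,0,0],[85,0,0,0,0,0,0]],
])

```text
t: 39.87
ee_pos: [397.6, -301.0, 90.9]
orientation: [[0.587, 0.771, 0.246], [0.72, -0.636, 0.278], [0.371, 0.015, -0.929]]
force: [0.1, 0.5, 0.8]
gripper_width: 85.2
```

```bash
python3 - <<'E'
from h import *
plan(G-0*z0,R0)
E
```

```text
t 39.87 [ 397.6 -301.    90.9] F [0.1 0.5 0.8] w 85.2 need [ 0.2 -2.  65.6] [0.6 0.2 0.9] n 2
[[85, 0.1, -1.0, 32.8, 0.3, 0.1, 0.4], [85, 0.0, -0.8, 32.8, 0.3, 0.1, 0.4]]
```

Call:
carry_out([
  [[85,0,-2,15,0.6,0.2,0.8],[85,0,0,20,0,0,0],[85,0,0,20,0,0,0],[85,0,0,5,0,0,0],[85,0,0,0,0,0,0]],
])

```text
t: 40.28
ee_pos: [419.1, -280.8, 38.5]
orientation: [[0.584, 0.774, 0.245], [0.72, -0.633, 0.284], [0.375, 0.01, -0.927]]
force: [-0.0, 0.8, 0.1]
gripper_width: 85.0
```

```bash
python3 - <<'E'
from h import *
plan(G+39*z0,R0); snap('wrist','w34')
E
```

```text
t 40.28 [ 419.1 -280.8   38.5] F [-0.   0.8  0.1] w 85.0 need [-7.6 -5.1 45. ] [ 0.2 -0.   1. ] n 2
[[85, -3.8, -2.6, 22.5, 0.1, -0.0, 0.5], [85, -3.8, -2.5, 22.5, 0.1, -0.0, 0.5]]
```

Call:
carry_out([
  [[85,-7,-6,8,0,0,0.9],[85,-1,-1,12,0,0,0],[85,0,0,10,0,0,0],[85,0,0,0,0,0,0]],
])

```text
t: 40.67
ee_pos: [418.0, -276.0, 9.3]
orientation: [[0.596, 0.763, 0.25], [0.711, -0.646, 0.278], [0.374, 0.012, -0.927]]
force: [0.2, -0.4, -1.2]
gripper_width: 85.1
```

```bash
python3 - <<'E'
from h import *
plan(G+39*z0,R0)
E
```

```text
t 40.67 [ 418.  -276.     9.3] F [ 0.2 -0.4 -1.2] w 85.1 need [ 0.6 -1.1 16.8] [0.7 0.  0.1] n 1
[[85, 0.6, -1.1, 16.8, 0.7, 0.0, 0.1]]
```

Call:
carry_out([
  [[85,0,-1,8,0.6,0,0],[85,0,0,7,0,0,0],[85,0,0,0,0,0,0]],
])

```text
t: 40.92
ee_pos: [421.0, -271.1, -6.2]
orientation: [[0.597, 0.765, 0.242], [0.71, -0.644, 0.286], [0.374, 0.001, -0.927]]
force: [0.1, -0.3, 0.5]
gripper_width: 85.0
```

```bash
python3 - <<'E'
from h import *
plan(G+39*z0,R0); snap('wrist','w35'); snap('side','s9',(270,230,430,370),5)
E
```

```text
t 40.92 [ 421.  -271.1   -6.2] F [ 0.1 -0.3  0.5] w 85.0 need [ 1.  -0.   0.4] [0.1 0.  0.1] n 1
[[85, 1.0, -0.0, 0.4, 0.1, 0.0, 0.1]]
```

Call:
carry_out([
  [[40,0,0,0,0,0,0],[40,0,0,0,0,0,0],[40,0,0,0,0,0,0],[40,0,0,0,0,0,0],[40,0,0,0,0,0,0]],
], grip_force=70)

```text
t: 41.43
ee_pos: [420.7, -272.8, -4.8]
orientation: [[0.597, 0.764, 0.243], [0.71, -0.645, 0.283], [0.373, 0.003, -0.928]]
force: [-0.1, 0.6, -3.9]
gripper_width: 53.7
```

Call:
carry_out([
  [[40,8,0,-18,0,0,0],[40,8,0,-22,0,0,0],[40,8,0,-22,0,0,0],[40,8,0,-20,0,0,0],[40,0,0,0,0,0,0]],
])

```text
t: 41.85
ee_pos: [416.9, -272.1, 83.4]
orientation: [[0.601, 0.764, 0.236], [0.709, -0.645, 0.285], [0.37, -0.004, -0.929]]
force: [0.8, -1.0, -3.1]
gripper_width: 53.2
```

```bash
python3 - <<'E'
from h import *
s=st(); snap('wrist','w36'); print(np.round(s['qpos'],2))
E
```

```text
t 41.85 pos [ 416.9 -272.1   83.4] F [ 0.8 -1.  -3.1] w 53.244115596444644
[[ 0.601  0.764  0.236]
 [ 0.709 -0.645  0.285]
 [ 0.37  -0.004 -0.929]]
[ 0.42  0.47  0.41  2.1  -0.8   0.83  0.71]
```

```bash
cat >> h.py <<'E'
Rg=np.array([[0.597,0.764,0.243],[0.71,-0.645,0.283],[0.373,0.003,-0.928]]); Rg=Ro.from_matrix(Rg).as_matrix()
b_t=Rg.T@(np.array([434.5,-255.1,27])-np.array([420.7,-272.8,-4.8])); a_t=Rg.T@a0
def base(): 
    s=r.get_state(); R=np.array(s['orientation']); p=np.array(s['ee_pos']); 
    print('base',np.round(p+R@b_t,1),'axis',np.round(R@a_t,3),'tilt',round(float(np.degrees(np.arccos((R@a_t)[2]))),1))
E
python3 - <<'E'
from h import *
print(b_t,a_t)
Rf=Rfin(-110); print(Rf, Rf@a_t)
t=np.array([415,-330,60])-Rf@b_t; print(t); plan(t+[0,0,90],Rf,g=40,maxr=6.5); base()
E
```

```text
[ 32.67112945  -0.76267091 -21.14203475] [-0.92783032  0.00099063 -0.37300123]
[[ 1.28123001e-01  9.39692621e-01 -3.17115555e-01]
 [ 3.52015052e-01 -3.42020143e-01 -8.71267826e-01]
 [-9.27183855e-01 -3.70676297e-18 -3.74606593e-01]] [ 3.38971884e-04 -1.96507669e-03  9.99998012e-01]
[ 404.826285   -360.18195279   82.37219812]
t 41.90 [ 416.3 -271.3   81.8] F [-0.2  0.  -2.3] w 53.4 need [ -36.3   48.  -112.3] [ -9.1 -88.8 -20.4] n 15
[[40, -2.0, 3.0, -7.0, -0.6, -5.9, -1.4], [40, -3.0, 3.0, -7.0, -0.6, -5.9, -1.4], [40, -4.0, 3.0, -7.0, -0.6, -5.9, -1.4], [40, -5.0, 3.0, -6.0, -0.6, -5.9, -1.4], [40, -5.0, 3.0, -6.0, -0.6, -5.9, -1.4]]
[[40, -6.0, 3.0, -5.0, -0.6, -5.9, -1.4], [40, -7.0, 3.0, -4.0, -0.6, -5.9, -1.4], [40, -7.0, 3.0, -4.0, -0.6, -5.9, -1.4], [40, -8.0, 3.0, -3.0, -0.6, -5.9, -1.4], [40, -8.0, 2.0, -2.0, -0.6, -5.9, -1.4]]
[[40, -8.0, 2.0, -1.0, -0.6, -5.9, -1.4], [40, -8.0, 2.0, -0.0, -0.6, -5.9, -1.4], [40, -8.0, 2.0, 1.0, -0.6, -5.9, -1.4], [40, -8.0, 2.0, 1.0, -0.6, -5.9, -1.4], [40, -8.0, 2.0, 2.0, -0.6, -5.9, -1.4]]
base [ 430.4 -253.8  113.5] axis [-0.644 -0.765  0.003] tilt 89.8
```

Call:
carry_out([
  [[40,-2,3,-12,-0.6,-6,-1.4],[40,-3,3,-12,-0.6,-6,-1.4],[40,-4,3,-12,-0.6,-6,-1.4],[40,-5,3,-9,-0.6,-6,-1.4],[40,-5,3,-7,-0.6,-6,-1.4]],
])

```text
t: 42.32
ee_pos: [400.3, -308.5, 126.0]
orientation: [[0.564, 0.824, -0.053], [0.808, -0.564, -0.169], [-0.169, 0.053, -0.984]]
force: [-0.2, -0.3, -4.7]
gripper_width: 53.2
```

Call:
carry_out([
  [[40,-6,3,-3,-0.6,-6,-1.4],[40,-7,3,-3,-0.6,-6,-1.4],[40,-7,3,-3,-0.6,-6,-1.4],[40,-8,3,-2,-0.6,-6,-1.4],[40,-8,2,-1,-0.6,-6,-1.4]],
])

```text
t: 42.73
ee_pos: [397.9, -336.9, 151.7]
orientation: [[0.36, 0.897, -0.258], [0.66, -0.44, -0.609], [-0.659, 0.049, -0.75]]
force: [-0.8, 0.2, -4.9]
gripper_width: 53.5
```

```bash
python3 - <<'E'
from h import *
Rf=Rfin(-110)
t=np.array([415,-330,60])-Rf@b_t; plan(t+[0,0,40],Rf,g=40,maxr=6.5); base(); print(np.round(r.get_state()['qpos'],2)); snap('side','s10')
E
```

```text
t 42.73 [ 397.9 -336.9  151.7] F [-0.8  0.2 -4.9] w 53.5 need [ 6.5 15.  34.4] [ -3.4 -26.5  -5.9] n 5
[[40, 1.0, 3.0, 7.0, -0.7, -5.3, -1.2], [40, 2.0, 3.0, 7.0, -0.7, -5.3, -1.2], [40, 2.0, 3.0, 7.0, -0.7, -5.3, -1.2], [40, 3.0, 3.0, 6.0, -0.7, -5.3, -1.2], [40, 3.0, 3.0, 6.0, -0.7, -5.3, -1.2]]
base [ 414.5 -302.1  146. ] axis [-0.237 -0.386  0.892] tilt 26.9
[-0.57  0.66  1.02  2.12  0.27  0.7  -0.34]
```

Call:
carry_out([
  [[40,1,3,4,-0.7,-5.5,-1.3],[40,2,3,5,-0.7,-5.5,-1.3],[40,2,3,5,-0.7,-5.5,-1.3],[40,2,3,5,-0.7,-5.5,-1.3],[40,2,2,4,-0.6,-4,-0.8]],
])

```text
t: 43.2
ee_pos: [409.4, -350.1, 121.7]
orientation: [[0.114, 0.945, -0.307], [0.36, -0.327, -0.874], [-0.926, -0.011, -0.377]]
force: [1.0, 1.6, -4.1]
gripper_width: 53.7
```

Call:
carry_out([
  [[40,0,0,0,0,0,0],[40,0,0,0,0,0,0]],
])

```text
t: 43.37
ee_pos: [408.3, -349.0, 115.3]
orientation: [[0.101, 0.946, -0.309], [0.362, -0.324, -0.874], [-0.927, -0.023, -0.375]]
force: [0.5, 0.1, -3.1]
gripper_width: 53.7
```

```bash
python3 - <<'E'
from h import *
Rf=Rfin(-110)
t=np.array([415,-330,60])-Rf@b_t; plan(t,Rf,g=40,maxr=6.5); base(); print(np.round(r.get_state()['qpos'],2)); snap('side','s11',(270,150,430,290),5)
E
```

```text
t 43.37 [ 408.3 -349.   115.3] F [ 0.5  0.1 -3.1] w 53.7 need [26.1  1.1 23.2] [ 0.5 -0.   1.6] n 1
[[40, 26.1, 1.1, 23.2, 0.5, -0.0, 1.6]]
base [ 417.4 -318.4   92.9] axis [ 0.022 -0.01   1.   ] tilt 1.4
[-0.72  1.14  1.03  2.1   0.38  0.66 -0.56]
```

```bash
python3 - <<'E'
from h import *
Rf=Rfin(-110)
t=np.array([412,-340,15])-Rf@b_t; plan(t,Rf,g=40,maxd=20)
E
```

```text
t 43.42 [ 408.2 -348.8  115.1] F [-0.2  0.2 -4.5] w 53.7 need [63.6  2.7 49.9] [ 0.5 -0.1  1.6] n 5
[[40, 13.0, 1.0, 10.0, 0.1, -0.0, 0.3], [40, 13.0, 0.0, 10.0, 0.1, -0.0, 0.3], [40, 13.0, 0.0, 10.0, 0.1, -0.0, 0.3], [40, 13.0, 0.0, 10.0, 0.1, -0.0, 0.3], [40, 13.0, 0.0, 10.0, 0.1, -0.0, 0.3]]
```

Call:
carry_out([
  [[40,13,1,10,0.2,0,0.6],[40,13,0,10,0.1,0,0.5],[40,13,0,10,0.1,0,0.5],[40,10,0,8,0,0,0],[40,0,0,0,0,0,0]],
])

```text
t: 43.83
ee_pos: [403.5, -365.6, 53.6]
orientation: [[0.151, 0.936, -0.317], [0.368, -0.351, -0.861], [-0.917, 0.013, -0.398]]
force: [-0.2, 0.0, -4.1]
gripper_width: 53.5
```

```bash
python3 - <<'E'
from h import *
Rf=Rfin(-110)
t=np.array([412,-340,2])-Rf@b_t; plan(t,Rf,g=40,maxd=20); base(); snap('side','s12',(250,150,450,310),4)
E
```

```text
t 43.83 [ 403.5 -365.6   53.6] F [-0.2  0.  -4.1] w 53.5 need [24.9 -0.4 16. ] [-0.2 -1.4 -0.9] n 2
[[40, 12.4, -0.2, 8.0, -0.1, -0.7, -0.5], [40, 12.5, -0.1, 7.9, -0.1, -0.7, -0.5]]
base [ 414.4 -335.1   32. ] axis [-0.021 -0.021  1.   ] tilt 1.7
```

Call:
carry_out([
  [[40,8,0,5,-0.2,-1.4,-0.9],[40,8,0,5,0,0,0],[40,4,0,2,0,0,0],[40,0,0,0,0,0,0]],
])

```text
t: 44.22
ee_pos: [403.9, -369.7, 33.4]
orientation: [[0.136, 0.939, -0.317], [0.353, -0.344, -0.87], [-0.926, 0.006, -0.378]]
force: [0.4, -0.1, -3.7]
gripper_width: 53.3
```

```bash
python3 - <<'E'
from h import *
Rf=Rfin(-110)
t=np.array([412,-340,0])-Rf@b_t; plan(t,Rf,g=40,maxd=20); base()
E
```

```text
t 44.22 [ 403.9 -369.7   33.4] F [ 0.4 -0.1 -3.7] w 53.3 need [ 9.8 -1.8  5.2] [-0.  -0.2 -0.4] n 1
[[40, 9.8, -1.8, 5.2, -0.0, -0.2, -0.4]]
base [ 414.3 -339.5   11.2] axis [-0.007 -0.004  1.   ] tilt 0.4
```

Call:
carry_out([
  [[40,4,0,2,0,0,0],[40,2,0,1,0,0,0],[40,0,0,0,0,0,0]],
])

```text
t: 44.47
ee_pos: [404.4, -370.3, 27.5]
orientation: [[0.138, 0.939, -0.316], [0.354, -0.345, -0.87], [-0.925, 0.008, -0.38]]
force: [0.6, 0.2, -3.1]
gripper_width: 53.6
```

```bash
python3 - <<'E'
from h import *
base();st()
E
```

```text
base [ 414.8 -340.1    5.2] axis [-0.009 -0.004  1.   ] tilt 0.6
t 44.4667 pos [ 404.4 -370.3   27.5] F [ 0.6  0.2 -3.1] w 53.57408373640881
[[ 0.138  0.939 -0.316]
 [ 0.354 -0.345 -0.87 ]
 [-0.925  0.008 -0.38 ]]
```

Call:
carry_out([
  [[40,2.5,0,1,0,0,0],[40,0,0,0,0,0,0]],
])

```text
t: 44.63
ee_pos: [404.7, -370.2, 24.9]
orientation: [[0.139, 0.939, -0.316], [0.354, -0.345, -0.869], [-0.925, 0.009, -0.38]]
force: [-0.9, 0.1, -4.1]
gripper_width: 53.2
```

Call:
carry_out([
  [[40,2,0,0.8,0,0,0],[40,0,0,0,0,0,0]],
])

```text
t: 44.8
ee_pos: [404.8, -370.3, 23.1]
orientation: [[0.139, 0.939, -0.316], [0.353, -0.345, -0.87], [-0.925, 0.009, -0.38]]
force: [-0.2, 0.3, -3.6]
gripper_width: 53.3
```

```bash
python3 - <<'E'
from h import *
base();st()
snap('side','s13',(290,200,450,340),5)
E
```

```text
base [ 415.3 -340.1    0.9] axis [-0.01  -0.004  1.   ] tilt 0.6
t 44.8 pos [ 404.8 -370.3   23.1] F [-0.2  0.3 -3.6] w 53.3480938582052
[[ 0.139  0.939 -0.316]
 [ 0.353 -0.345 -0.87 ]
 [-0.925  0.009 -0.38 ]]
```

Keep lowering in ~1.5 mm steps until the bench takes the weight.

Call:
carry_out([
  [[40,2,0,0.8,0,0,0],[40,0,0,0,0,0,0]],
])

```text
t: 45.02
ee_pos: [405.0, -370.7, 23.2]
orientation: [[0.138, 0.938, -0.317], [0.35, -0.345, -0.871], [-0.926, 0.009, -0.376]]
force: [0.6, 0.2, -3.7]
gripper_width: 53.3
```

Call:
carry_out([
  [[40,2,0,0.8,0,0,0],[40,0,0,0,0,0,0]],
])

```text
t: 45.18
ee_pos: [405.1, -371.2, 23.1]
orientation: [[0.137, 0.938, -0.318], [0.347, -0.346, -0.872], [-0.928, 0.009, -0.373]]
force: [-0.8, 1.2, -3.3]
gripper_width: 53.6
```

Call:
carry_out([
  [[60,0,0,0,0,0,0],[75,0,0,0,0,0,0],[85,0,0,0,0,0,0],[85,0,0,-10,0,0,0],[85,0,0,-15,0,0,0]],
])

```text
t: 45.6
ee_pos: [409.4, -351.2, 33.8]
orientation: [[0.137, 0.936, -0.325], [0.342, -0.352, -0.871], [-0.93, 0.008, -0.369]]
force: [-0.2, -0.1, 0.2]
gripper_width: 84.9
```

Call:
carry_out([
  [[85,0,0,-20,0,0,0],[85,-10,0,-25,0,0,0],[85,-20,0,-25,0,0,0],[85,-35,0,-15,0,0,0],[85,-35,0,-5,0,0,0]],
])

```text
t: 46.02
ee_pos: [428.1, -299.2, 159.5]
orientation: [[0.125, 0.938, -0.322], [0.346, -0.346, -0.872], [-0.93, -0.002, -0.368]]
force: [-0.3, 0.1, 1.2]
gripper_width: 84.7
```

```bash
python3 - <<'E'
from h import *
s=st(); snap('side','s14'); print(np.round(s['qpos'],2)); plan([430,-300,230],Rdown(70))
E
```

```text
t 46.0167 pos [ 428.1 -299.2  159.5] F [-0.3  0.1  1.2] w 84.74476554472902
[[ 0.125  0.938 -0.322]
 [ 0.346 -0.346 -0.872]
 [-0.93  -0.002 -0.368]]
[-0.81  1.05  1.06  2.06  0.37  0.83 -0.55]
t 46.07 [ 427.2 -302.1  165.5] F [-1.  -1.6  5.6] w 85.0 need [-58.9   2.2 -26.4] [-0.1 68.5 -0.6] n 11
[[85, -5.0, 0.0, -2.0, -0.0, 6.2, -0.1], [85, -5.0, 0.0, -3.0, -0.0, 6.2, -0.1], [85, -5.0, 0.0, -3.0, -0.0, 6.2, -0.1], [85, -4.0, 0.0, -4.0, -0.0, 6.2, -0.1], [85, -4.0, 0.0, -4.0, -0.0, 6.2, -0.1]]
[[85, -3.0, 0.0, -5.0, -0.0, 6.2, -0.1], [85, -3.0, 0.0, -5.0, -0.0, 6.2, -0.1], [85, -2.0, 0.0, -5.0, -0.0, 6.2, -0.1], [85, -2.0, 0.0, -6.0, -0.0, 6.2, -0.1], [85, -1.0, 0.0, -6.0, -0.0, 6.2, -0.1]]
[[85, -0.0, 0.0, -6.0, -0.0, 6.2, -0.1]]
```

Call:
carry_out([
  [[85,-6,0,-6,0,7,0],[85,-5,0,-6,0,7,0],[85,-5,0,-6,0,7,0],[85,-4,0,-6,0,7,0],[85,-4,0,-6,0,7,0]],
])

```text
t: 46.48
ee_pos: [430.8, -287.0, 197.1]
orientation: [[0.265, 0.942, -0.206], [0.779, -0.335, -0.529], [-0.568, -0.02, -0.823]]
force: [0.3, -0.3, -0.9]
gripper_width: 84.8
```

Call:
carry_out([
  [[85,-5,0,-5,0,7,0],[85,-7,0,-5,0,7,0],[85,-8,0,-4,0,7,0],[85,-8,0,-2,0,6,0],[85,0,0,0,0,0,0]],
])

```text
t: 46.9
ee_pos: [424.4, -308.3, 232.5]
orientation: [[0.338, 0.94, -0.038], [0.935, -0.34, -0.102], [-0.109, -0.001, -0.994]]
force: [-0.1, -0.8, 1.0]
gripper_width: 85.0
```

```bash
python3 - <<'E'
from h import *
plan([416,-336,220],Rdown(69.8)); print(np.round(r.get_state()['qpos'],2))
E
```

```text
t 46.90 [ 424.4 -308.3  232.5] F [-0.1 -0.8  1. ] w 85.0 need [-27.4   1.5  15.5] [-0.1  6.3  0.3] n 1
[[85, -27.4, 1.5, 15.5, -0.1, 6.3, 0.3]]
[-0.21  0.28  0.85  1.95 -0.12  0.98  0.33]
```

Call:
carry_out([
  [[85,-14,1,4,0,6,0.3],[85,-12,0,5,0,0,0],[85,0,0,0,0,0,0],[85,0,0,0,0,0,0]],
])

```text
t: 47.23
ee_pos: [414.9, -333.8, 226.7]
orientation: [[0.349, 0.937, 0.001], [0.937, -0.349, 0.002], [0.002, 0.001, -1.0]]
force: [-0.3, 0.2, -0.0]
gripper_width: 84.9
```

```bash
python3 - <<'E'
from h import *
import json
st(); c=eyes.calibration('wrist'); snap('wrist','w37')
json.dump({k:np.array(v).tolist() for k,v in c.items()},open('pics/c.json','w'))
E
```

```text
t 47.2333 pos [ 414.9 -333.8  226.7] F [-0.3  0.2 -0. ] w 84.86105371511495
[[ 0.349  0.937  0.001]
 [ 0.937 -0.349  0.002]
 [ 0.002  0.001 -1.   ]]
```

```bash
python3 - <<'E'
from h import *
import json
c=json.load(open('pics/c.json'))
X=onz(c,326.5,228,105); print(X); R=Rdown(69.8); 
for p in ((213,300),(208,240)): print(R.T@(onz(c,*p,25)-X))
plan([X[0],X[1],120],R)
E
```

```text
[ 416.83938637 -337.8134976   105.        ]
[-100.01646291 -121.28212538   80.        ]
[ -32.71595668 -120.57973367   80.        ]
t 47.28 [ 415.2 -333.   226.5] F [-0.3  0.2 -0.4] w 85.3 need [ -4.2   3.2 106.4] [ 0.  -0.1 -0.2] n 3
[[85, -1.4, 1.1, 35.5, 0.0, -0.0, -0.1], [85, -1.4, 1.1, 35.5, 0.0, -0.0, -0.1], [85, -1.3, 1.1, 35.5, 0.0, -0.0, -0.1]]
```

Clear. Descend in stages to (416.5,-338).

Call:
carry_out([
  [[85,-4,2,10,0,0,0],[85,0,0,24,0,0,0],[85,0,0,24,0,0,0],[85,0,0,24,0,0,0],[85,0,0,0,0,0,0]],
])

```text
t: 47.7
ee_pos: [420.5, -330.7, 139.8]
orientation: [[0.335, 0.942, 0.001], [0.942, -0.335, 0.003], [0.003, 0.0, -1.0]]
force: [-0.4, 0.6, -0.6]
gripper_width: 85.2
```

```bash
python3 - <<'E'
from h import *
plan([416.5,-338,24],Rdown(69.8))
E
```

```text
t 47.70 [ 420.5 -330.7  139.8] F [-0.4  0.6 -0.6] w 85.2 need [ -8.6  -1.3 115.7] [ 0.  -0.2  0.6] n 4
[[85, -2.0, -0.0, 29.0, 0.0, -0.0, 0.2], [85, -2.0, -0.0, 29.0, 0.0, -0.0, 0.2], [85, -2.0, -0.0, 29.0, 0.0, -0.0, 0.2], [85, -2.0, -0.0, 29.0, 0.0, -0.0, 0.2]]
```

Call:
carry_out([
  [[85,-8,-2,10,0,0,0.6],[85,-2,-1,22,0,0,0],[85,0,0,24,0,0,0],[85,0,0,18,0,0,0],[85,0,0,0,0,0,0]],
])

```text
t: 48.12
ee_pos: [417.3, -338.1, 63.5]
orientation: [[0.339, 0.941, 0.002], [0.941, -0.339, 0.0], [0.001, 0.002, -1.0]]
force: [-0.8, 0.9, 0.0]
gripper_width: 85.1
```

```bash
python3 - <<'E'
from h import *
plan([416.5,-338,24],Rdown(69.8))
E
```

```text
t 48.12 [ 417.3 -338.1   63.5] F [-0.8  0.9  0. ] w 85.1 need [-0.2 -0.9 39.5] [ 0.1 -0.1  0.4] n 2
[[85, -0.1, -0.4, 19.7, 0.1, -0.0, 0.2], [85, -0.1, -0.4, 19.7, 0.1, -0.0, 0.2]]
```

Call:
carry_out([
  [[85,0,-1,12,0,0,0.3],[85,0,0,14,0,0,0],[85,0,0,8,0,0,0],[85,0,0,0,0,0,0]],
])

```text
t: 48.45
ee_pos: [418.4, -339.4, 30.0]
orientation: [[0.344, 0.939, 0.006], [0.939, -0.344, -0.003], [-0.001, 0.007, -1.0]]
force: [0.8, 0.2, 0.7]
gripper_width: 84.8
```

```bash
python3 - <<'E'
from h import *
plan([416.5,-338,24],Rdown(69.8))
E
```

```text
t 48.45 [ 418.4 -339.4   30. ] F [0.8 0.2 0.7] w 84.8 need [ 0.6 -2.3  6. ] [0.4 0.  0.1] n 1
[[85, 0.6, -2.3, 6.0, 0.4, 0.0, 0.1]]
```

Call:
carry_out([
  [[85,0.5,-2,4,0.3,0,0],[85,0,0,2,0,0,0],[40,0,0,0,0,0,0],[40,0,0,0,0,0,0],[40,0,0,0,0,0,0]],
], grip_force=40)

```text
t: 48.87
ee_pos: [418.2, -339.5, 26.2]
orientation: [[0.344, 0.939, 0.004], [0.939, -0.344, -0.003], [-0.001, 0.005, -1.0]]
force: [4.5, -3.1, -1.4]
gripper_width: 53.3
```

Call:
carry_out([
  [[40,0,0,0,0,0,0],[40,0,0,0,0,0,0]],
])

```text
t: 49.03
ee_pos: [418.2, -339.3, 26.4]
orientation: [[0.344, 0.939, 0.005], [0.939, -0.344, -0.003], [-0.001, 0.005, -1.0]]
force: [0.1, -0.4, -3.0]
gripper_width: 53.1
```

Call:
carry_out([
  [[40,0,0,-20,0,0,0],[40,0,0,-35,0,0,0],[40,0,0,-35,0,0,0],[40,0,0,-30,0,0,0],[40,0,0,-15,0,0,0]],
])

```text
t: 49.45
ee_pos: [412.9, -335.5, 160.4]
orientation: [[0.345, 0.939, -0.01], [0.939, -0.345, 0.005], [0.001, -0.011, -1.0]]
force: [0.2, -0.5, -2.6]
gripper_width: 53.0
```

```bash
python3 - <<'E'
from h import *
plan([648,-236,165],Rdown(90.6),g=40,maxd=34)
E
```

```text
t 49.45 [ 412.9 -335.5  160.4] F [ 0.2 -0.5 -2.6] w 53.0 need [174.4 186.3  -6.5] [ -0.6  -0.2 -20.8] n 8
[[40, 22.0, 23.0, -1.0, -0.1, -0.0, -2.6], [40, 21.0, 24.0, -1.0, -0.1, -0.0, -2.6], [40, 20.0, 25.0, -1.0, -0.1, -0.0, -2.6], [40, 18.0, 26.0, -1.0, -0.1, -0.0, -2.6], [40, 17.0, 27.0, -1.0, -0.1, -0.0, -2.6]]
[[40, 16.0, 28.0, -1.0, -0.1, -0.0, -2.6], [40, 15.0, 28.0, -1.0, -0.1, -0.0, -2.6], [40, 13.0, 29.0, -1.0, -0.1, -0.0, -2.6]]
```

Call:
carry_out([
  [[40,22,23,-2,-0.1,0,-3],[40,21,24,-2,-0.1,0,-3],[40,20,25,-1,-0.1,0,-3],[40,18,26,-1,-0.1,0,-3],[40,17,27,-1,-0.1,0,-3]],
])

```text
t: 49.87
ee_pos: [556.7, -274.7, 172.6]
orientation: [[0.095, 0.995, 0.003], [0.995, -0.095, 0.001], [0.001, 0.003, -1.0]]
force: [-0.6, -0.3, -3.4]
gripper_width: 53.2
```

```bash
python3 - <<'E'
from h import *
plan([659,-236.5,165],Rdown(90.6),g=40,maxd=34)
E
```

```text
t 49.87 [ 556.7 -274.7  172.6] F [-0.6 -0.3 -3.4] w 53.2 need [47.8 98.2  7.9] [ 0.2 -0.1 -6.1] n 4
[[40, 12.0, 25.0, 2.0, 0.0, -0.0, -1.5], [40, 11.0, 25.0, 2.0, 0.0, -0.0, -1.5], [40, 11.0, 25.0, 2.0, 0.0, -0.0, -1.5], [40, 10.0, 25.0, 2.0, 0.0, -0.0, -1.5]]
```

Call:
carry_out([
  [[40,11,23,2,0,0,-2],[40,10,22,2,0,0,-2],[40,9,22,2,0,0,-2],[40,5,12,1,0,0,0],[40,0,0,0,0,0,0]],
])

```text
t: 50.28
ee_pos: [646.0, -232.5, 161.8]
orientation: [[-0.028, 1.0, 0.002], [1.0, 0.028, 0.006], [0.006, 0.002, -1.0]]
force: [0.1, 0.9, -3.0]
gripper_width: 53.2
```

```bash
python3 - <<'E'
from h import *
plan([659,-236.5,78],Rdown(90.6),g=40,maxd=34)
c=eyes.calibration('wrist'); snap('wrist','w38')
print([proj(c,[659+a,-236.5+32.5,50]) for a in (-32.5,32.5)])
E
```

```text
t 50.28 [ 646.  -232.5  161.8] F [ 0.1  0.9 -3. ] w 53.2 need [-4.8 12.7 83.8] [ 0.1 -0.3  1. ] n 3
[[40, -1.6, 4.2, 27.9, 0.0, -0.1, 0.3], [40, -1.5, 4.3, 27.9, 0.0, -0.1, 0.3], [40, -1.4, 4.3, 27.9, 0.0, -0.1, 0.3]]
[array([296.80848282, 190.2343757 ]), array([384.31028249, 192.54647048])]
```

Call:
carry_out([
  [[40,-4,11,6,0,0,1],[40,-1,3,18,0,0,0],[40,0,1,18,0,0,0],[40,0,0,8,0,0,0],[40,0,0,0,0,0,0]],
])

```text
t: 50.75
ee_pos: [653.5, -240.7, 106.6]
orientation: [[-0.005, 1.0, -0.006], [1.0, 0.005, 0.005], [0.006, -0.006, -1.0]]
force: [-0.6, 1.0, -2.5]
gripper_width: 52.9
```

```bash
python3 - <<'E'
from h import *
plan([659.5,-236.5,78],Rdown(90.6),g=40,maxd=34)
E
```

```text
t 50.75 [ 653.5 -240.7  106.6] F [-0.6  1.  -2.5] w 52.9 need [ 4.1  6.2 28.5] [-0.4 -0.3 -0.3] n 1
[[40, 4.1, 6.2, 28.5, -0.4, -0.3, -0.3]]
```

Call:
carry_out([
  [[40,4,5,8,-0.4,-0.3,-0.3],[40,1,1,10,0,0,0],[40,0,0,4,0,0,0],[40,0,0,0,0,0,0]],
])

```text
t: 51.08
ee_pos: [657.5, -236.4, 82.3]
orientation: [[-0.008, 1.0, -0.0], [1.0, 0.008, -0.0], [-0.0, -0.0, -1.0]]
force: [-0.0, 0.8, -3.1]
gripper_width: 53.3
```

```bash
python3 - <<'E'
from h import *
plan([659.5,-236.5,77],Rdown(90.6),g=40,maxd=34)
E
```

```text
t 51.08 [ 657.5 -236.4   82.3] F [-0.   0.8 -3.1] w 53.3 need [-0.1  2.   5.3] [-0.   0.  -0.1] n 1
[[40, -0.1, 2.0, 5.3, -0.0, 0.0, -0.1]]
```

Call:
carry_out([
  [[40,0,1,3,0,0,0],[40,0,0,2,0,0,0],[40,0,0,0,0,0,0]],
])

```text
t: 51.33
ee_pos: [659.1, -236.5, 77.6]
orientation: [[-0.009, 1.0, 0.001], [1.0, 0.009, -0.0], [-0.0, 0.001, -1.0]]
force: [-0.6, 0.3, -3.7]
gripper_width: 53.2
```

```bash
python3 - <<'E'
from h import *
plan([659.5,-236.5,77],Rdown(90.6),g=40,maxd=34)
E
```

```text
t 51.33 [ 659.1 -236.5   77.6] F [-0.6  0.3 -3.7] w 53.2 need [-0.   0.4  0.6] [ 0.   0.  -0.1] n 1
[[40, -0.0, 0.4, 0.6, 0.0, 0.0, -0.1]]
```

Call:
carry_out([
  [[40,0,0,1.5,0,0,0],[75,0,0,0.5,0,0,0],[85,0,0,0,0,0,0],[85,0,0,0,0,0,0],[85,0,0,-5,0,0,0]],
])

```text
t: 51.75
ee_pos: [660.9, -237.6, 83.2]
orientation: [[-0.009, 1.0, 0.005], [1.0, 0.009, -0.002], [-0.002, 0.005, -1.0]]
force: [-0.2, 0.6, -0.8]
gripper_width: 85.0
```

Call:
carry_out([
  [[85,0,0,-30,0,0,0],[85,0,0,-36,0,0,0],[85,0,0,-36,0,0,0],[85,0,0,-36,0,0,0],[85,-20,0,-20,0,0,0]],
])

```text
t: 52.17
ee_pos: [659.5, -252.1, 245.0]
orientation: [[-0.013, 1.0, -0.002], [1.0, 0.013, 0.003], [0.003, -0.002, -1.0]]
force: [1.4, -0.4, 0.3]
gripper_width: 85.1
```

```bash
python3 - <<'E'
from h import *
st(); snap('wrist','w39'); snap('top','t3'); snap('side','s15')
plan([480,284,200],Rdown(171.7),g=0)
E
```

```text
t 52.1667 pos [ 659.5 -252.1  245. ] F [ 1.4 -0.4  0.3] w 85.05493965245415
[[-0.013  1.    -0.002]
 [ 1.     0.013  0.003]
 [ 0.003 -0.002 -1.   ]]
t 52.32 [ 657.1 -258.8  243.4] F [-1.   0.9  0. ] w 85.0 need [ 543.7 -174.5   43. ] [ -0.2  -0.  -81.4] n 16
[[0, 34.0, -11.0, 3.0, -0.0, -0.0, -5.1], [0, 35.0, -8.0, 3.0, -0.0, -0.0, -5.1], [0, 35.0, -5.0, 3.0, -0.0, -0.0, -5.1], [0, 36.0, -2.0, 3.0, -0.0, -0.0, -5.1], [0, 36.0, 2.0, 3.0, -0.0, -0.0, -5.1]]
[[0, 35.0, 5.0, 3.0, -0.0, -0.0, -5.1], [0, 35.0, 8.0, 3.0, -0.0, -0.0, -5.1], [0, 34.0, 11.0, 3.0, -0.0, -0.0, -5.1], [0, 33.0, 14.0, 3.0, -0.0, -0.0, -5.1], [0, 32.0, 17.0, 3.0, -0.0, -0.0, -5.1]]
[[0, 30.0, 19.0, 3.0, -0.0, -0.0, -5.1], [0, 28.0, 22.0, 3.0, -0.0, -0.0, -5.1], [0, 26.0, 24.0, 3.0, -0.0, -0.0, -5.1], [0, 24.0, 27.0, 3.0, -0.0, -0.0, -5.1], [0, 21.0, 29.0, 3.0, -0.0, -0.0, -5.1]]
[[0, 19.0, 30.0, 3.0, -0.0, -0.0, -5.1]]
```

Call:
carry_out([
  [[0,34,-11,0,0,0,-5.5],[0,35,-8,0,0,0,-5.5],[0,35,-5,0,0,0,-5.5],[0,36,-2,0,0,0,-5.5],[0,36,2,0,0,0,-5.5]],
])

```text
t: 52.73
ee_pos: [592.5, -91.9, 236.7]
orientation: [[-0.471, 0.882, -0.011], [0.882, 0.471, -0.007], [-0.001, -0.013, -1.0]]
force: [-0.1, 0.2, 0.4]
gripper_width: 25.1
```

Call:
carry_out([
  [[0,35,5,0,0,0,-5.5],[0,35,8,0,0,0,-5.5],[0,34,11,0,0,0,-5.5],[0,33,14,0,0,0,-5.5],[0,32,17,0,0,0,-5.5]],
])

```text
t: 53.15
ee_pos: [516.6, 85.9, 231.0]
orientation: [[-0.841, 0.541, -0.021], [0.541, 0.841, -0.007], [0.014, -0.017, -1.0]]
force: [1.7, 0.8, 0.7]
gripper_width: 0.1
```

```bash
python3 - <<'E'
from h import *
plan([480,284,200],Rdown(171.7),g=0); print(np.round(r.get_state()['qpos'],2))
E
```

```text
t 53.15 [516.6  85.9 231. ] F [1.7 0.8 0.7] w 0.1 need [137.5 147.4  30.5] [ -0.8  -1.  -24.4] n 6
[[0, 23.0, 25.0, 5.0, -0.1, -0.2, -4.1], [0, 21.0, 26.0, 5.0, -0.1, -0.2, -4.1], [0, 19.0, 28.0, 5.0, -0.1, -0.2, -4.1], [0, 17.0, 29.0, 5.0, -0.1, -0.2, -4.1], [0, 15.0, 30.0, 5.0, -0.1, -0.2, -4.1]]
[[0, 13.0, 31.0, 5.0, -0.1, -0.2, -4.1]]
[-0.55  0.25  0.38  1.9  -0.11  1.03  0.87]
```

Call:
carry_out([
  [[0,23,25,4,-0.1,-0.2,-5],[0,21,26,4,-0.1,-0.2,-5],[0,19,28,4,-0.1,-0.2,-5],[0,17,29,4,-0.1,-0.2,-5],[0,15,30,4,-0.1,-0.2,-5]],
])

```text
t: 53.57
ee_pos: [470.0, 260.3, 206.5]
orientation: [[-0.994, 0.107, -0.009], [0.107, 0.994, -0.004], [0.008, -0.005, -1.0]]
force: [0.3, 0.3, 0.3]
gripper_width: 0.3
```

Call:
carry_out([
  [[0,0,0,0,0,0,0],[0,0,0,0,0,0,0]],
])

```text
t: 53.73
ee_pos: [463.3, 269.2, 203.3]
orientation: [[-0.996, 0.088, -0.015], [0.088, 0.996, -0.004], [0.015, -0.005, -1.0]]
force: [-0.8, -0.5, -1.3]
gripper_width: -0.2
```

```bash
python3 - <<'E'
from h import *
import json
plan([480,284,150],Rdown(171.7),g=0); c=eyes.calibration('wrist'); snap('wrist','w40'); im=snap('top','t4')
sv(im,'t4c',(235,160,415,220),4)
json.dump({k:np.array(v).tolist() for k,v in c.items()},open('pics/c.json','w'))
E
```

```text
t 53.73 [463.3 269.2 203.3] F [-0.8 -0.5 -1.3] w -0.2 need [-16.1  16.5  53. ] [-0.3 -0.9  3.2] n 2
[[0, -8.1, 8.3, 26.5, -0.2, -0.4, 1.6], [0, -7.6, 8.4, 26.6, -0.2, -0.4, 1.6]]
```

```bash
python3 - <<'E'
from h import *
import json
c=json.load(open('pics/c.json')); c={k:(np.array(v) if isinstance(v,list) else v) for k,v in c.items()}
for z in (80,85): print(onz(c,344,245,z))
E
ls pics | tail -5
```

```text
[480.18732038 285.35448754  80.        ]
[478.69320558 285.19293441  85.        ]
w8.png
w9.npy
w9.png
wrist0.npy
wrist0.png
```

Call:
carry_out([
  [[0,-8,8,25,0,0,1.5],[0,-8,8,25,0,0,1.5],[0,0,0,0,0,0,0]],
])

```text
t: 54.08
ee_pos: [483.2, 279.6, 153.4]
orientation: [[-0.988, 0.152, -0.012], [0.152, 0.988, -0.002], [0.011, -0.004, -1.0]]
force: [-0.5, 0.0, 0.3]
gripper_width: 0.2
```

```bash
python3 - <<'E'
from h import *
st()
c=eyes.calibration("wrist")
im=eyes.camera("wrist"); cv2.imwrite('pics/w41.png',im[:,:,::-1])
hsv=cv2.cvtColor(im,cv2.COLOR_RGB2HSV)
m=cv2.inRange(hsv,(40,80,40),(85,255,255))
n,l,s,ce=cv2.connectedComponentsWithStats(m)
for i in range(1,n):
    if s[i,4]>300: print(s[i],ce[i],onz(c,*ce[i],83))
E
```

```text
t 54.0833 pos [483.2 279.6 153.4] F [-0.5  0.   0.3] w 0.2092813515217582
[[-0.988  0.152 -0.012]
 [ 0.152  0.988 -0.002]
 [ 0.011 -0.004 -1.   ]]
[ 361    0   91   39 1846] [396.88840737  12.83748646] [356.43982323 341.61864339  83.        ]
[ 302  212   52   53 2133] [327.49648383 238.30004688] [479.40212387 283.99491266  83.        ]
```

View pics/w41.png

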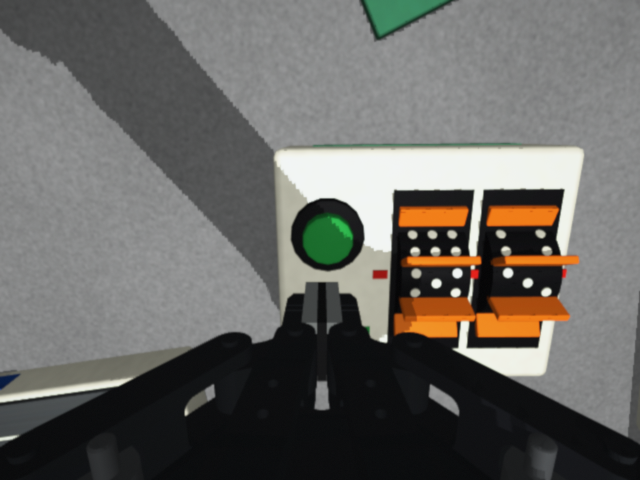

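```bash
python3 - <<'E'
from h import *
c=eyes.calibration("wrist")
EX=np.array([.9895,-.1445,0])
for W in ([518.9,347.3,60],[527.2,404.7,60]):
    W=np.array(W)
    print('face',proj(c,W+[0,0,34]))
    for a in (-67.5,-22.5,22.5): 
        a=np.radians(a); print(proj(c,W+50*(np.sin(a)*EX+np.cos(a)*np.array([0,0,1]))))
E
python3 -c "
import cv2;i=cv2.imread('pics/w41.png')[170:360,380:590];cv2.imwrite('pics/w41c.png',cv2.resize(i,None,fx=3,fy=3,interpolation=2))"
```

```text
face [434.10276342 285.29913939]
[432.55537803 210.60833483]
[442.37173549 263.70798397]
[437.5875552  321.20450589]
face [524.02516424 284.57267048]
[521.67096621 209.78042835]
[539.19813623 262.89194729]
[530.1419342  320.51070152]
```

View pics/w41c.png

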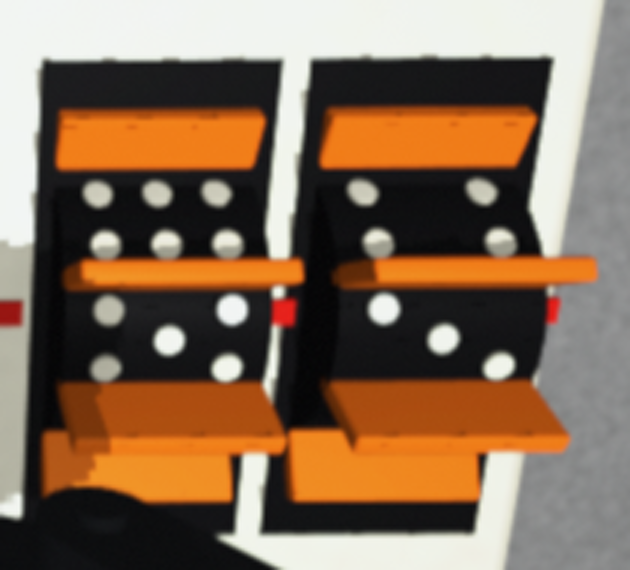

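Wheels show five (left) and three (right) pips, about 0.04 rad short of straight up. I'll check the bottles before pressing.

```bash
python3 - <<'E'
from h import *
im=eyes.camera("top"); i=im[150:230,225:425,::-1]; cv2.imwrite('pics/t5c.png',cv2.resize(i,None,fx=4,fy=4,interpolation=2))
E
```

```text
(no output)
```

View pics/t5c.png

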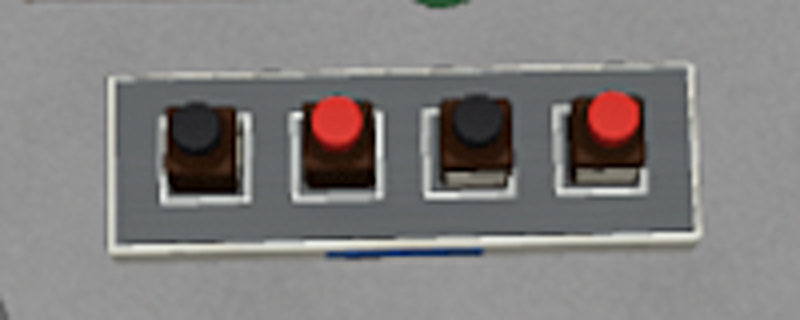

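Call:
carry_out([
  [[0,3.5,4,30,0,0,0],[0,0,0,20,0,0,0],[0,0,0,0,0,0,0]],
])

```text
t: 54.43
ee_pos: [484.3, 282.6, 111.1]
orientation: [[-0.988, 0.155, -0.002], [0.155, 0.988, 0.004], [0.002, 0.004, -1.0]]
force: [-0.5, -0.2, -0.4]
gripper_width: -0.4
```

All four bottles stand inside their outlines. At most they sit about 5 mm off centre. Next is the press.

Call:
carry_out([
  [[0,5,0.5,20,0,0,0],[0,1,0.5,12,0,0,0],[0,0,0,0,0,0,0]],
])

```text
t: 54.68
ee_pos: [481.3, 283.9, 83.5]
orientation: [[-0.987, 0.158, 0.004], [0.158, 0.987, 0.007], [-0.002, 0.008, -1.0]]
force: [0.3, -0.1, -0.0]
gripper_width: 0.1
```

Call:
carry_out([
  [[0,2,0,8,0,0,0],[0,0,0,3,0,0,0],[0,0,0,0,0,0,0]],
])

```text
t: 54.93
ee_pos: [481.4, 284.5, 76.9]
orientation: [[-0.987, 0.159, 0.007], [0.159, 0.987, 0.01], [-0.005, 0.011, -1.0]]
force: [-2.8, -1.3, 4.6]
gripper_width: 0.2
```

Call:
carry_out([
  [[0,0,0,4,0,0,0],[0,0,0,3,0,0,0],[0,0,0,0,0,0,0]],
])

```text
t: 55.18
ee_pos: [481.7, 284.8, 77.6]
orientation: [[-0.987, 0.159, 0.006], [0.159, 0.987, 0.012], [-0.004, 0.013, -1.0]]
force: [-2.2, -1.8, 4.3]
gripper_width: -0.1
```

Call:
carry_out([
  [[0,0,0,8,0,0,0],[0,0,0,8,0,0,0]],
])

```text
t: 55.35
ee_pos: [483.2, 285.8, 74.3]
orientation: [[-0.987, 0.16, 0.005], [0.16, 0.987, 0.016], [-0.002, 0.017, -1.0]]
force: [-28.9, -18.5, 93.2]
gripper_width: -0.1
```

Call:
carry_out([
  [[0,2,-1,-6,0,0,0],[0,0,0,-8,0,0,0],[0,0,0,0,0,0,0]],
])

```text
t: 55.6
ee_pos: [485.0, 286.5, 97.9]
orientation: [[-0.987, 0.161, 0.014], [0.161, 0.987, 0.024], [-0.01, 0.026, -1.0]]
force: [0.6, 0.6, 0.0]
gripper_width: -0.3
```

```bash
python3 - <<'E'
from h import *
st()
im=eyes.camera("side"); cv2.imwrite('pics/s50.png',im[:,:,::-1])
im=eyes.camera("wrist"); cv2.imwrite('pics/w50.png',im[:,:,::-1])
E
```

```text
t 55.6 pos [485.  286.5  97.9] F [0.6 0.6 0. ] w -0.2672874577285257
[[-0.987  0.161  0.014]
 [ 0.161  0.987  0.024]
 [-0.01   0.026 -1.   ]]
```

View pics/w50.png

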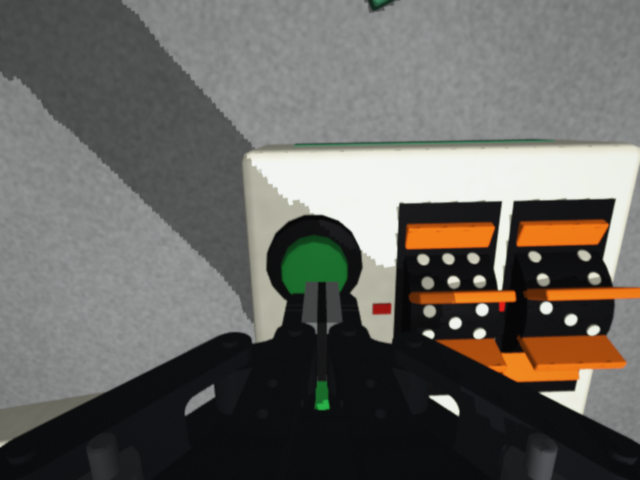

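View pics/s50.png

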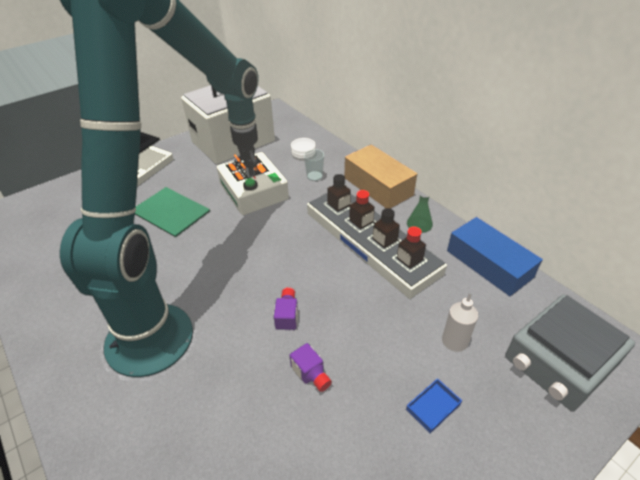

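```bash
python3 - <<'E'
import cv2
a=cv2.imread('pics/s50.png')[140:215,205:300];a=cv2.resize(a,None,fx=6,fy=6,interpolation=2);cv2.imwrite('pics/s50c.png',a)
b=cv2.imread('pics/w50.png')[190:420,230:410];b=cv2.resize(b,None,fx=2.5,fy=2.5,interpolation=2);cv2.imwrite('pics/w50c.png',b)
E
```

```text
(no output)
```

View pics/s50c.png

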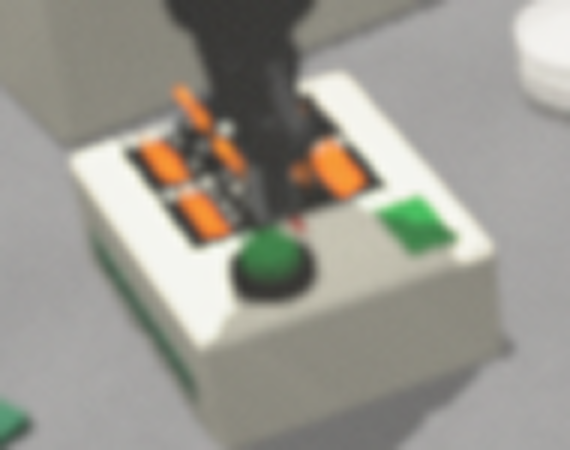

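View pics/w50c.png

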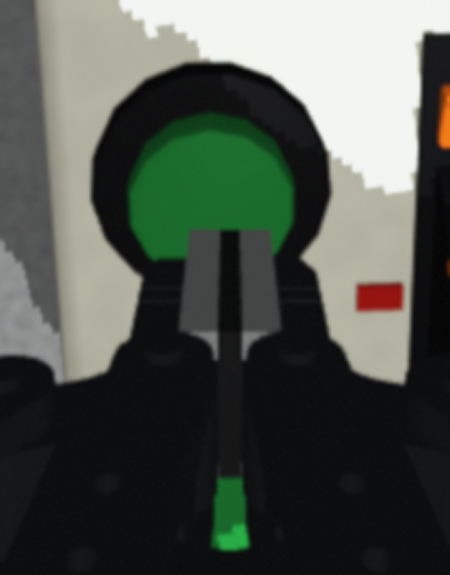

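```bash
python3 - <<'E'
from h import *
c=eyes.calibration("wrist")
C=-np.array(c['R']).T@np.array(c['t']); f=240/np.tan(np.radians(c['vfov']/2)); print(C,f)
# w50 green width in px: crop 128..295 /2.5
print('z top from w50', C[2]-f*32/((295-128)/2.5))
print('z top from w41', C[2]+(153.4-97.9)-f*32/52.)
for z in (83,90): print(onz(c,230+212/2.5,190+198/2.5,z))
# tip: pixel (230+230/2.5, 190+232/2.5)
P=np.array(r.get_state()['ee_pos'])
print(P,proj(c,P+[0,0,14]),proj(c,P))
E
```

```text
[412.798066   293.96470764 253.28746533] 365.64702328335227
z top from w50 78.12721465411917
z top from w41 83.77391253902368
[479.0533557  283.80380739  83.        ]
[476.32980216 284.22149111  90.        ]
[483.79374481 285.98625525  95.73555048] [322.01305042 301.26286943] [321.25900353 287.76158376]
```

```bash
python3 - <<'E'
from h import *
c=eyes.calibration("wrist")
EX=np.array([.9895,-.1445,0])
for W in ([518.9,347.3,60],[527.2,404.7,60]):
    W=np.array(W)
    print('face',proj(c,W+[0,0,34]))
    for a in (-67.5,-22.5,22.5): 
        a=np.radians(a); print(proj(c,W+50*(np.sin(a)*EX+np.cos(a)*np.array([0,0,1]))))
b=cv2.imread('pics/w50.png')[190:400,380:640];b=cv2.resize(b,None,fx=3,fy=3,interpolation=2);cv2.imwrite('pics/w50d.png',b)
st()
E
```

```text
face [454.56267057 330.74985447]
[451.27919815 233.03692122]
[468.28004433 307.36689256]
[460.68217689 379.63768326]
face [570.00373819 327.27665296]
[565.95704712 230.12528958]
[595.56822954 303.67776545]
[580.22077865 375.75940286]
t 55.7 pos [483.8 286.   95.7] F [-0.2 -0.5  0.1] w 0.3558230150570859
[[-0.987  0.161  0.011]
 [ 0.161  0.987  0.022]
 [-0.007  0.024 -1.   ]]
```

View pics/w50d.png

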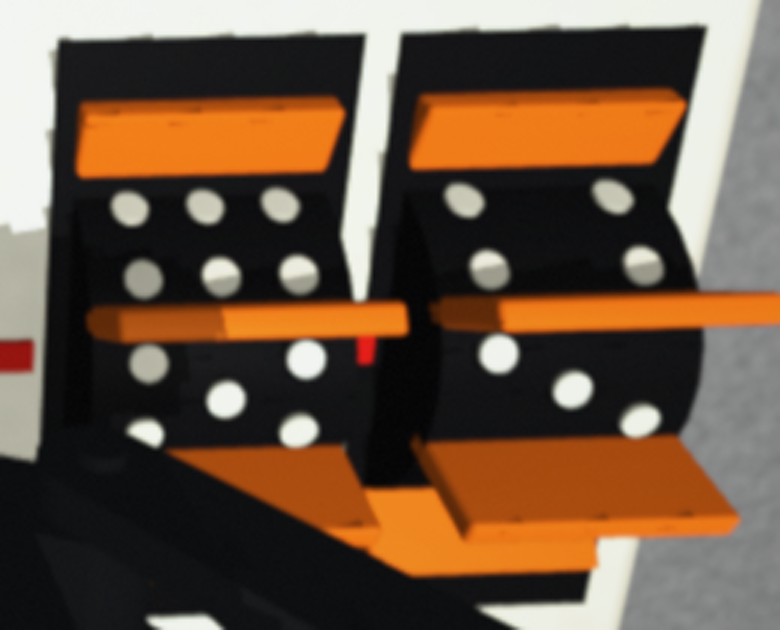

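Call:
carry_out([
  [[0,4,-3,4,1.4,0.4,0],[0,1,0,3,0,0,0],[0,0,0,0,0,0,0]],
])

```text
t: 55.95
ee_pos: [476.7, 282.9, 85.7]
orientation: [[-0.987, 0.161, -0.004], [0.161, 0.987, -0.006], [0.003, -0.006, -1.0]]
force: [0.2, -0.6, -0.0]
gripper_width: 0.5
```

Call:
carry_out([
  [[0,-0.5,0.5,2,-0.3,0,0],[0,0,0,0,0,0,0]],
])

```text
t: 56.12
ee_pos: [476.3, 283.3, 81.5]
orientation: [[-0.987, 0.16, -0.005], [0.16, 0.987, -0.002], [0.005, -0.003, -1.0]]
force: [0.3, -1.1, 1.4]
gripper_width: 0.1
```

Call:
carry_out([
  [[0,-0.5,0,3,0,0,0]],
])

```text
t: 56.2
ee_pos: [476.5, 283.3, 78.3]
orientation: [[-0.987, 0.16, -0.006], [0.16, 0.987, -0.002], [0.006, -0.003, -1.0]]
force: [-1.6, 0.9, 3.5]
gripper_width: -0.2
```

Call:
carry_out([
  [[0,0,0,3,0,0,0]],
])

```text
t: 56.28
ee_pos: [476.6, 283.5, 75.4]
orientation: [[-0.987, 0.16, -0.006], [0.16, 0.987, -0.002], [0.006, -0.003, -1.0]]
force: [-7.0, -4.8, 34.2]
gripper_width: -0.1
```

Call:
carry_out([
  [[0,0,0,3,0,0,0]],
])

```text
t: 56.37
ee_pos: [476.7, 283.6, 75.1]
orientation: [[-0.987, 0.16, -0.008], [0.16, 0.987, -0.002], [0.007, -0.003, -1.0]]
force: [-13.8, -7.9, 51.1]
gripper_width: 0.1
```

The force rose gently from about 1.4 N to 3.5 N over 81–78 mm, then hit a hard stop at about 76 mm. The button is fully home. I'll retreat.

Call:
carry_out([
  [[0,0,0,-8,0,0,0],[0,0,0,-25,0,0,0],[0,0,0,-35,0,0,0],[0,0,0,-35,0,0,0],[0,0,0,0,0,0,0]],
])

```text
t: 56.78
ee_pos: [477.4, 282.5, 181.2]
orientation: [[-0.987, 0.161, -0.01], [0.161, 0.987, -0.004], [0.01, -0.005, -1.0]]
force: [0.5, 0.5, -0.4]
gripper_width: 0.0
```

```bash
python3 - <<'E'
from h import *
st()
im=eyes.camera("top"); i=im[150:230,225:425,::-1]; i=cv2.resize(i,None,fx=4,fy=4,interpolation=2)
w=eyes.camera("wrist")[100:340,200:640,::-1]
cv2.imwrite('pics/f1.png',i);cv2.imwrite('pics/f2.png',w)
s=eyes.camera("side");cv2.imwrite('pics/f3.png',s[:,:,::-1])
E
```

```text
t 56.7833 pos [477.4 282.5 181.2] F [ 0.5  0.5 -0.4] w 0.008136385717445824
[[-0.987  0.161 -0.01 ]
 [ 0.161  0.987 -0.004]
 [ 0.01  -0.005 -1.   ]]
```

View pics/f1.png

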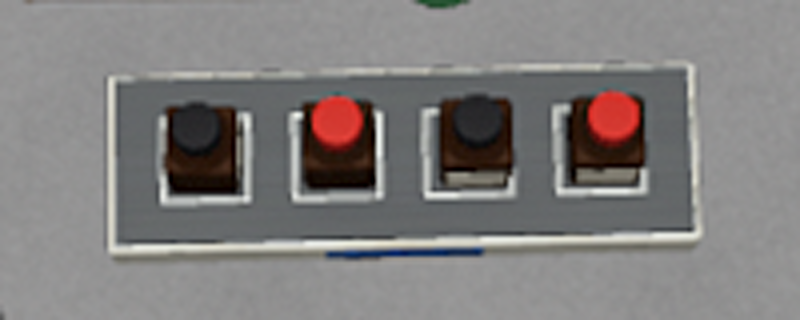

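View pics/f2.png

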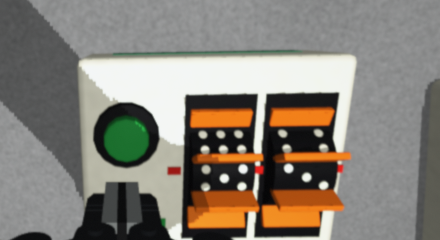

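View pics/f3.png

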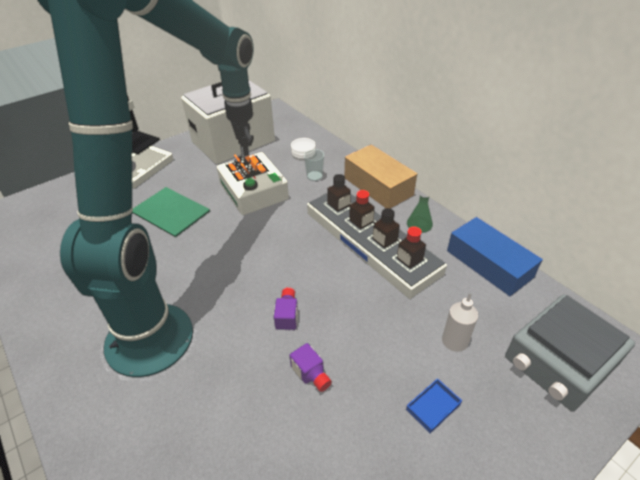

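All four bottles are inside their outlines. The wheels still read five and three, the button is up and the arm is clear. I'm handing in.

```bash
python3 -c "
from rig import r
print(r.job_done())"
```

```text
the job is handed in; nothing more can be done
None
```

The job is handed in at about 57 s of the 210 s allowed; the robot gives no verdict. All four bottles, including the one that had toppled, stand upright on their own marked squares. The wheels show five and three pips. After that I pressed the start button to its stop, let go and lifted the arm clear.

**Last checks:**
- **Bottles:** the final top view shows all four upright and square inside their outlines. The two at the -y end look about 5 mm off centre, against the 16 mm limit.
- **Wheels:** the ridges read about 0.04 rad short of straight up, against the 0.2 rad limit. They looked unchanged after the press.
- **Other glassware and tray:** the final side view shows the beaker, wash bottle and tray standing, with no sign of having moved.
- **Arm:** it ended about 100 mm above the button, with nothing touching it.

**What disagreed or went wrong:**
- **First press too hard:** it peaked at 93 N at the wrist, close to the 120 N limit, with the fingertips pressing. I could not be sure it had been a clean press, so I pressed a second time. That press showed a spring and then a hard stop about 6 mm down, and peaked at 51 N.
- **Fingertip position:** the closed fingertips are about 14 mm behind the reported TCP, not 22 mm ahead as given.
- **Button height:** contact came several mm higher than my camera estimate.

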